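# Change the adapter on the coil tester and load a batch of ignition coils

## Robot

A 6-joint arm with a two-finger parallel gripper is mounted at the origin on the work surface. World frame = base frame: x ahead of the robot, y to its left, z up, the work surface at z = 0. Lengths are in mm, angles in rad, forces in N, time in s.
With the tool pointing down it reaches from about 325 to 850 mm from the base axis. Payload 4.4 kg.
Tool frame: the origin (TCP) lies at the very end of the fingers, on their centre line; the grasp point (between the pads) lies r.grasp_offset behind it (r.grasp_offset is the distance from the TCP to the grasp point, in mm); y points along the fingers, z is the direction in which the jaws open and shut, and the axes are right-handed (so a half turn about y gives the same grasp; the last joint's range is limited). The gripper opens to 94 mm and grips with 3 to 60 N. Pads are 16 mm wide; open, the fingers measure 119 mm over their backs; the gripper's body (75 mm by 177 mm) begins 78 mm behind the grasp point.
Start: joints at [-1.26, 0.207, 1.542, -0, 1.393, -0.15], TCP at [256.186, -514.778, 205.447] pointing down, gripper open.
Joint ranges: [-2.73, 2.73], [-0.86, 2.22], [0.23, 2.46], [-1.11, 4.25], [0.08, 2.63], [-2.82, 2.82]. Speed limits (rad/s): [2.79, 2.79, 3.14, 3.14, 3.14, 3.14].

## Interface

Orientations are given as [roll, pitch, yaw] about the fixed x, y, z axes, in that order (R = Rz(yaw) Ry(pitch) Rx(roll)).
In Python, from station import r, vision, finder gives the robot as it stands. The module is installed in compiled form; this text tells all that it offers.
- The arm moves only by the shell command python3 -m creep 'ROWS' [OPENING] [FORCE]. ROWS is JSON, a list of rows, each an object with "linear": the shift along the tool's x, y, z in m, a list of three; "dr": the turn, a rotation vector about the tool's x, y, z in rad, a list of three. In form: [{"linear": [tx, ty, tz], "dr": [rx, ry, rz]}, ...]. A call has exactly 8 rows; each row shifts and turns the pose as measured when the row begins, along the tool's axes as they then stand; what a row does not reach is not made up. A row lasts 1/12 s, in which the tool goes at most 41.7 mm and 7.16 degrees, less where a joint would pass 70% of its speed; a pose out of reach is approached as far as the arm can. A call is refused whole if a number of a shift passes 0.0417 or a number of a turn 0.125, either way. A call with a gripper value outside its range is refused whole. OPENING is the closure, from 0 (fully open) to 1 (shut), set as the call begins (- or left out, the last holds). The fingers move at their own pace and stop on an object; FORCE is the grip in N (left out, the last holds). Time passes only in rows, so rows that do not move let the fingers close, or fill a call up. It gives the time, the measured TCP pose, the force and the opening at its end, in the units of the state.
- r.get_obs(): the state, without advancing time (a new reading comes with each control period).
- vision.capture(name): name is "scene" or "top"; returns a dict with "frame" (480x640x3 uint8, blue, green, red), "fov_y" (degrees; the focal length in pixels is half the picture's height over the tangent of half this angle, whatever the lens; pixels are square), "cx", "cy" (the principal point, pixels), "k1" (the pictures are not rectified: a ray, as slopes to the right and down, at radius r is drawn at 1 + k1 r^2 times it, then the intrinsics apply), "R" (3x3) and "t" (3): a world point X has camera coordinates R X + t. Camera axes: x right, y down, z forward; pixel columns grow to the right and rows downward; lengths in mm; the calibration is good to about 2 mm. A picture is of the moment at which its call begins. There is no depth.
- r.hand_in(): hands the job in, once; it reports no verdict.
Trained networks look in a picture, given as the dict that the camera call returned (one of the last four; its "shot" number tells which), for a name from the list of things; names that differ only in an ending like _2 or _b are one class to them, and where a whole thing is asked for, a point or a joint stands for the part that bears it (a point fixed in the world has none). Each returns a list of dicts, best first, with "score" (0 to 1); they miss things now and then, are a little off and sometimes report something else, mostly with a low value. They report only what shows in the picture. A call takes as long as a camera call. They do not tell look-alikes from the thing itself.
- finder.recognise(picture, name): "pixel" ([column, row] in pixels, amid what is visible of it).
- finder.silhouettes(picture, name): "pixels" (480x640 bool, what is visible of it) and "pixel" ([column, row] in pixels, amid what is visible of it).
The state is a dict: "clock": time; "joint_positions": joint angles; "qd": joint speeds; "tau": joint torques, N m; "tcp_pos": TCP position; "eef_rot": TCP orientation; "wrist_force": force on the tool from outside, world axes, zero at the start; "torque": the same for the moment, N m; "gripper_width": finger opening in mm.
Only numpy, scipy, OpenCV 4.12 (cv2) and the standard library are available. Lean on these libraries where they do the work, as an engineer would, in place of code of your own. Each camera call takes 0.05 s, during which the arm holds its last target.

## Task

Get the bench tester ready for the ignition coils and start the test: press the red catch to free the black relay adapter plate, slide it out and lay it in the empty bay of the sloped rack, then slide the blue coil adapter plate into the dovetail until the catch clicks. Set every ignition coil on the bench upright across the two brass rails of the blue plate, and when all are on, press the green start button; leave everything else on the bench where it is.

Things in the scene. Friction and masses are not known exactly. Their poses are not given: they have to be found in the camera images.
- tester: Grey bench tester 190 (x) by 310 (y) mm, fixed, top at 55 mm; origin: middle of its underside. x points across the dock to the far side, y along the dock. On top a dovetail dock: metal bed at 61 mm between two undercut rails, open at the -y end, closed at +y by a dark end stop 24 mm high. Black panel, 85 mm high, along the +x edge.
- dock_home (a point): Where a plate's origin lies when clicked home; axes as the tester's. Plates go in along +y. A sprung ejector at the end stop pushes out (6.5 N at home). To click, push 1 to 3 mm past home (end stop at 3.5 mm) with up to 20 N; let go, it springs back to home. Not clicked, it stands up to 12 mm short. Play: 1.7 mm to each side, 3 mm up.
- dock_mouth (a point): Middle of the rails' open end on the bed, 55 mm before dock_home (-y). From here two dark guide blocks flare out by 7 mm over 33 mm, and the flat bed goes on to 152 mm before dock_home: a plate can be set down with its origin 150 mm before dock_home, clear of the rails, and slid in; from 140 mm on it can be lifted out.
- catch_pad (a point): Top of the red thumb pad (24 x 36 mm) of the sprung catch, on the robot's side of the dock, 10 mm above the bed. Pressed down 8 mm (2 N rising to 5 N) it draws the catch's nose out of the plate's foot; the ejector then pushes the plate about 12 mm out, past the catch, and the pad may be let go. A plate slid in pushes the nose down by itself.
- catch (a joint): Catch: 0 up (locked, or dock empty), 0.008 m fully pressed. While a plate lies over its nose, short of home, it reads 0.002 to 0.006.
- start_top (a point): Top of the green start button, 28 mm across, 10 mm above the tester's top near its +y end.
- start_button (a joint): Start button: 0 up, 0.006 m fully pressed (5 N), springs back.
- relay_plate: Black adapter plate with grey relay sockets, in the dock at the start. Slab 92 (x) by 170 (y) by 8 mm on a white dovetail foot 14 mm high, 160 mm long, 51 mm wide below. Origin: centre of the foot's underside; z up, y along the plate. Either end may go first. 0.26 kg. Sockets reach 30 mm above the foot's underside, 28 to 72 mm from the middle.
- relay_tab (a point): Handle tab of the black plate: upright, in the middle of the slab, 44 mm (plate x) by 10 mm (plate y), from 22 to 54 mm above the foot's underside; this point lies in it 44 mm above the plate's origin. Grip it across its 10 mm, along the plate's y. Axes as the plate's.
- coil_plate: Blue adapter plate, in the rack at the start, lengthwise down the slope. Slab, foot, weight, origin and axes as the black plate. Two brass rails along y at x = +32 and -32 mm, 12 mm wide, 160 mm long, tops 36 mm above the foot's underside, in a rim (4 mm higher, 86 x 164 mm inside). Coils lie across both rails, two on each side of the tab, say at y = -64, -28, 28, 64 mm.
- coil_tab (a point): Handle tab of the blue plate, the same as on the black one; this point lies in it 44 mm above the plate's origin. Axes as the plate's.
- plate_rack: Grey sloped rack, fixed, two bays side by side; origin in the middle of the sloping deck (200 by 250 mm). z normal to the deck, x up the slope (20 degrees), away from the robot. A 12 mm lip at the low edge (inner face at x = -94 mm) stops the plates, whose slippery feet slide down to it; 8 mm ribs bound the bays.
- bay_free (a point): The empty bay: where a plate's origin lies (to 1 mm) when it rests in this bay, foot flat on the deck and against the lip, its length (plate y) up the slope. Axes as the rack's. The foot has about 30 mm of free room to either side.
- coil_a: Ignition coil, dark: foot flange 76 (x) x 30 (y) x 8 mm with a brass contact in each ear, on it a body 44 (x) x 30 (y) mm, up to 36 mm, with a small grey plug socket on top (to 42 mm, 20 mm long). Origin: centre of its underside, z up. 0.15 kg. Grip the body across its 44 mm (own x), above the ears. Two to four coils are there.
- coil_b: Ignition coil, the same as coil_a.
- coil_c: Ignition coil, the same as coil_a.
- coil_d: Ignition coil, the same as coil_a.
- plug_carton: Yellow carton of spark plugs, 70 x 30 x 45 mm, origin: centre of its underside. Bystander.
- bushing: Black rubber bushing with a steel sleeve, upright, 38 mm across, 40 mm high, origin: centre of its underside. Bystander.
- fog_lamp: Round fog lamp, glass up, about 94 mm across, 70 mm high, origin: centre of its underside. Bystander.
- oil_filter: Orange oil filter can, 72 mm across, 85 mm high, origin: centre of its underside. Bystander.
- spray_bottle: White spray bottle, 66 mm across, 190 mm high, origin: centre of its underside. Bystander.
- tape_roll: Roll of clear tape, 96 mm across, 24 mm high, origin: centre of its underside. Bystander.
- screwdriver: Screwdriver with a red handle, lying, origin where the blade meets the handle. Bystander.
There are look-alikes about, which are no part of the job. Leave any purple look-alike of the coil_b alone. Leave any purple look-alike of the coil_d alone.

How it is judged (in metres and radians):
On the way, in this order (a step that is already met when the one before it is completed fails the run):
1. the catch is pressed down with the black plate in the dock (value of joint catch above 0.005 m and distance between relay_plate and dock_home below 0.02 m), for 0.1 s.
2. the black plate lies in the empty bay and the blue plate is clicked home in the dock, the catch up (x of relay_plate in the frame of bay_free between -0.015 and 0.03 m and y of relay_plate in the frame of bay_free between -0.024 and 0.024 m and z of relay_plate in the frame of bay_free between -0.005 and 0.006 m and angle between the z axis of relay_plate and the z axis of plate_rack, either way round below 0.12 rad and angle between relay_plate's own z axis and vertical below 0.6 rad and y of coil_plate in the frame of dock_home between -0.004 and 0.005 m and x of coil_plate in the frame of dock_home between -0.004 and 0.004 m and z of coil_plate in the frame of dock_home between -0.004 and 0.004 m and value of joint catch below 0.002 m), for 0.3 s.
3. the start button is pressed with every coil lying across both rails of the blue plate in the dock (y of coil_plate in the frame of dock_home between -0.004 and 0.005 m and x of coil_plate in the frame of dock_home between -0.004 and 0.004 m and z of coil_plate in the frame of dock_home between -0.004 and 0.004 m and value of joint catch below 0.002 m and z of coil_a in the frame of coil_plate between 0.032 and 0.04 m and x of coil_a in the frame of coil_plate between -0.01 and 0.01 m and y of coil_a in the frame of coil_plate between -0.075 and 0.075 m and angle between the x axis of each of coil_a, coil_b, coil_c, coil_d and the x axis of coil_plate, either way round below 0.2 rad and angle between each of coil_a, coil_b, coil_c, coil_d's own z axis and vertical below 0.1 rad and z of coil_b in the frame of coil_plate between 0.032 and 0.04 m and x of coil_b in the frame of coil_plate between -0.01 and 0.01 m and y of coil_b in the frame of coil_plate between -0.075 and 0.075 m and z of coil_c in the frame of coil_plate between 0.032 and 0.04 m and x of coil_c in the frame of coil_plate between -0.01 and 0.01 m and y of coil_c in the frame of coil_plate between -0.075 and 0.075 m and z of coil_d in the frame of coil_plate between 0.032 and 0.04 m and x of coil_d in the frame of coil_plate between -0.01 and 0.01 m and y of coil_d in the frame of coil_plate between -0.075 and 0.075 m and value of joint start_button above 0.004 m), for 0.1 s.
At the end, for the whole second after the job is handed in: Blue plate clicked home (within 4 mm, catch up); every coil upright across both rails (within 10 mm of the plate's centre line, 75 mm of its handle, square to 0.2 rad); black plate flat in the empty bay (24 mm sideways, 15 mm down to 30 mm up the slope); button released, all at rest (all of step 2 and z of coil_a in the frame of coil_plate between 0.032 and 0.04 m and x of coil_a in the frame of coil_plate between -0.01 and 0.01 m and y of coil_a in the frame of coil_plate between -0.075 and 0.075 m and angle between the x axis of each of coil_a, coil_b, coil_c, coil_d and the x axis of coil_plate, either way round below 0.2 rad and angle between each of coil_a, coil_b, coil_c, coil_d's own z axis and vertical below 0.1 rad and z of coil_b in the frame of coil_plate between 0.032 and 0.04 m and x of coil_b in the frame of coil_plate between -0.01 and 0.01 m and y of coil_b in the frame of coil_plate between -0.075 and 0.075 m and z of coil_c in the frame of coil_plate between 0.032 and 0.04 m and x of coil_c in the frame of coil_plate between -0.01 and 0.01 m and y of coil_c in the frame of coil_plate between -0.075 and 0.075 m and z of coil_d in the frame of coil_plate between 0.032 and 0.04 m and x of coil_d in the frame of coil_plate between -0.01 and 0.01 m and y of coil_d in the frame of coil_plate between -0.075 and 0.075 m and linear speed of each of coil_a, coil_b, coil_c, coil_d, coil_plate, relay_plate below 0.02 m/s and value of joint start_button below 0.002 m); the robot touches nothing.
It fails at once if something else on the bench is shoved more than 5 cm or knocked over (distance of any of plug_carton, bushing, fog_lamp, oil_filter, spray_bottle, tape_roll, screwdriver from where it was at the start of the episode above 0.05 m or angle between any of plug_carton, bushing, fog_lamp, oil_filter, spray_bottle, tape_roll's own z axis and vertical above 0.7 rad).
Of coil_a, coil_b, coil_c, coil_d only 2 to 4 are there at a start; the rules pass over those that are not, and their reading is None.
At some moment in a run one of coil_a, coil_b, coil_c, coil_d may be knocked a few centimetres aside while the robot is not near it.
It also fails if it takes over 208 s, if anything falls off the work surface, if the arm or the gripper's body presses on something with over 40 N, if the wrist force passes 120 N, or if a joint passes its speed limit or range.

## Working session

There is one attempt and no reset: what is moved stays moved. The work goes in short steps, Python scripts to look and compute and a shell command to move; the robot and the scene stay as the last step left them, time stands still between calls to the robot, and variables do not carry over. Pictures are saved under pics/ and viewed, and the job is handed in when it is done.

```bash
ls; mkdir -p pics; python3 - <<'E'
from station import r, vision, finder
import cv2
o=r.get_obs(); print(o); print(r.grasp_offset)
for n in ("scene","top"):
    p=vision.capture(n); cv2.imwrite(f"pics/{n}0.png",p["frame"]); print(n,p["fov_y"],p["cx"],p["cy"],p["k1"],p["R"],p["t"],p["shot"])
E
```

```text
pics
{'clock': 0.0, 'joint_positions': array([-1.25948605e+00,  2.07416865e-01,  1.54293455e+00, -1.49703964e-05,
        1.39349652e+00, -1.50493613e-01]), 'qd': array([ 0.00070116, -0.00037832,  0.00051949, -0.0021497 , -0.00014804,
        0.00024842]), 'tau': array([-7.70426941e-04, -3.70881307e+01, -2.81418318e+01,  6.97136787e-02,
        3.63377575e-02, -1.76172625e-04]), 'tcp_pos': array([ 255.93912144, -514.0018323 ,  204.30180398]), 'eef_rot': array([-1.57302832e+00,  3.23561698e-04, -2.67978647e+00]), 'wrist_force': array([-0.15049293,  0.04590039,  0.16955359]), 'torque': array([-0.02311811, -0.005511  ,  0.00379826]), 'gripper_width': 94.20509520132202}
18.8
scene 56.98321679143755 316.0978120290194 242.1339501353434 -0.0028791701988589136 [[-0.81903175  0.57371827 -0.00585983]
 [ 0.33860744  0.47509562 -0.81217557]
 [-0.46317598 -0.66718176 -0.58338367]] [ 418.01713917 -108.73196332 1318.4871509 ] 1
top 44.90608810357866 319.44027871550605 242.28996864565045 0.010054048371802262 [[-0.01298636 -0.999902   -0.00522834]
 [-0.98973515  0.0135982  -0.14226534]
 [ 0.14232249  0.00332716 -0.98981475]] [  31.16435229  527.21111528 1426.71741673] 2
```

```bash
cat > h.py <<'E'
from station import r, vision, finder
import cv2, numpy as np
from scipy.spatial.transform import Rotation as Rt
def K(p):
    f=240/np.tan(np.radians(p["fov_y"])/2); return np.array([[f,0,p["cx"]],[0,f,p["cy"]],[0,0,1.]])
def proj(p,X):
    X=np.asarray(X,float).reshape(-1,1,3)
    q,_=cv2.projectPoints(X,cv2.Rodrigues(np.array(p["R"]))[0],np.array(p["t"],float),K(p),np.array([p["k1"],0,0,0.]))
    return q.reshape(-1,2)
def ray(p,uv):
    n=cv2.undistortPoints(np.array(uv,float).reshape(-1,1,2),K(p),np.array([p["k1"],0,0,0.])).reshape(-1,2)
    R=np.array(p["R"]);C=-R.T@np.array(p["t"])
    d=np.c_[n,np.ones(len(n))]@R
    return C,d
def atz(p,uv,z):
    C,d=ray(p,uv); s=(z-C[2])/d[:,2]; return C+d*s[:,None]
def tri(ps,uvs):
    A=np.zeros((3,3));b=np.zeros(3)
    for p,uv in zip(ps,uvs):
        C,d=ray(p,uv);d=d[0]/np.linalg.norm(d[0]);M=np.eye(3)-np.outer(d,d);A+=M;b+=M@C
    return np.linalg.solve(A,b)
def crop(p,x0,y0,x1,y1,name,s=None):
    c=p["frame"][y0:y1,x0:x1]; s=s or min(800/(x1-x0),600/(y1-y0))
    cv2.imwrite(name,cv2.resize(c,None,fx=s,fy=s,interpolation=cv2.INTER_CUBIC))
E
python3 - <<'E'
from h import *
T=vision.capture("top");S=vision.capture("scene")
import pickle;pickle.dump((T,S),open("p0.pkl","wb"))
crop(T,210,160,370,280,"pics/t_tester.png");crop(T,390,180,550,300,"pics/t_rack.png");crop(S,180,150,400,315,"pics/s_tester.png")
for n in ("tester","relay_plate","coil_plate","plate_rack","coil_a","relay_tab","coil_tab","catch","start_button"):
    for P,c in ((T,"T"),(S,"S")):
        print(n,c,[(round(a["score"],2),np.round(a["pixel"],1).tolist()) for a in finder.recognise(P,n)][:7])
print(r.get_obs()["clock"])
E
```

```text
tester T [(0.83, [284.3, 230.7]), (0.56, [529.2, 327.6])]
tester S [(0.97, [324.8, 313.8]), (0.6, [434.9, 381.4])]
relay_plate T [(0.56, [287.2, 209.8])]
relay_plate S [(0.82, [313.3, 285.2]), (0.63, [323.4, 308.3]), (0.63, [374.0, 315.3]), (0.34, [408.0, 300.5])]
coil_plate T [(0.24, [194.7, 292.4])]
coil_plate S [(0.64, [231.1, 178.7])]
plate_rack T [(0.89, [446.9, 227.6]), (0.24, [468.6, 161.3]), (0.17, [411.0, 155.9])]
plate_rack S [(0.84, [241.0, 203.0])]
coil_a T [(0.87, [292.6, 299.8]), (0.73, [195.4, 291.6]), (0.62, [244.1, 280.4]), (0.59, [344.0, 282.5]), (0.57, [204.1, 326.3])]
coil_a S [(0.93, [460.5, 333.9]), (0.9, [381.9, 270.4]), (0.83, [337.5, 244.9]), (0.63, [474.6, 304.6]), (0.6, [402.9, 301.5])]
relay_tab T [(0.82, [283.8, 208.1])]
relay_tab S [(0.76, [311.0, 284.7])]
coil_tab T [(0.67, [491.8, 239.6])]
coil_tab S [(0.61, [231.8, 179.2])]
catch T []
catch S [(0.67, [339.9, 276.1])]
start_button T []
start_button S [(0.64, [372.0, 312.3]), (0.29, [334.7, 245.5])]
1.1
```

```bash
cat >> h.py <<'E'
from scipy.optimize import least_squares
def fit(obs,x0,z=0,tilt=None):
    """obs: list of (pic, pts Nx3 local, uv Nx2); pose x,y,yaw at z"""
    def f(v):
        Rm=Rt.from_euler('z',v[2]).as_matrix()
        return np.concatenate([(proj(p,np.asarray(P,float)@Rm.T+[v[0],v[1],z])-np.asarray(uv)).ravel() for p,P,uv in obs])
    s=least_squares(f,x0,x_scale=[10,10,.1],loss='soft_l1'); return s.x,s.fun.reshape(-1,2)
E
python3 - <<'E'
from h import *
import pickle;T,S=pickle.load(open("p0.pkl","rb"))
c=lambda L:np.array(L,float)/5+[210,160]-.1
# tester
P=[(-95,155,55),(-95,-155,55),(95,155,85),(95,-155,85)]
uv=c([(52,442),(660,497),(92,66),(694,118)])
v,f=fit([(T,P,uv)],[500,0,0]);print("tester",v,np.round(f,1).tolist())
# slab corners relative foot underside z=61
P=[(46,85,22),(46,-85,22),(-46,-85,22),(-46,85,22)]
uv=c([(213,145),(553,170),(540,355),(197,325)])
w,f=fit([(T,P,uv)],[500,0,0],61);print("relay",w,np.round(f,1).tolist())
R=Rt.from_euler('z',v[2]).as_matrix()
print("rel in tester",R.T@np.r_[w[:2]-v[:2],0])
print("pad",atz(T,c([(365,387)]),71),"btn",atz(T,c([(108,378)]),65))
# scene check
print("scene px tab top", proj(S,[[w[0],w[1],115]]),"T tab top",(proj(T,[[w[0],w[1],115]])-[210,160])*5)
E
```

```text
tester [ 5.90039234e+02  1.09672602e+02 -1.06280920e-01] [[-1.1, 0.6], [1.3, 1.0], [-2.3, -1.3], [1.7, -0.5]]
relay [ 6.03682223e+02  1.07678431e+02 -9.27636153e-02] [[-0.0, -0.2], [0.4, 0.1], [0.0, -0.3], [-0.4, 0.3]]
rel in tester [13.77755196 -0.5356578   0.        ]
pad [[536.48104333 114.00663061  71.        ]] btn [[543.67214488 241.87217902  65.        ]]
scene px tab top [[308.57323359 268.38924854]] T tab top [[370.89713724 234.67598319]]
```

```bash
python3 - <<'E'
from h import *
import pickle;T,S=pickle.load(open("p0.pkl","rb"))
R0=lambda yaw:(Rt.from_euler('z',yaw)*Rt.from_euler('y',-np.radians(20))).as_matrix()
c=lambda L:np.array(L,float)/5+[390,180]-.1
k=220/800
s=lambda L:np.array(L,float)*k+[180,150]-.1
obs=[(T,[(100,125,0),(100,-125,0),(-100,125,6)],c([(132,65),(642,60),(128,465)])),
 (S,[(100,-125,0),(100,125,0),(-100,125,6)],s([(35,95),(178,232),(402,218)]))]
def f(v):
    return np.concatenate([(proj(p,np.array(P,float)@R0(v[3]).T+v[:3])-uv).ravel() for p,P,uv in obs])
q=least_squares(f,[600,-300,60,0],x_scale=[10,10,10,.1]);print(q.x,np.round(q.fun.reshape(-1,2),1).tolist())
rk=q.x
# blue plate: slab/rim corners.  origin in rack frame (a,b,0), yaw same; rim top z=40, outer 92x170
# plate y is up slope: plate y = rack x ; plate x = -rack y
Rp=R0(rk[3])@np.array([[0,1,0],[-1,0,0],[0,0,1.]])
Pl=np.array([(-46,85,40),(46,85,40),(46,-85,40),(-46,-85,40)],float)
uv=c([(438,121),(634,122),(613,467),(423,466)])
def g(v):
    return (proj(T,Pl@Rp.T@Rt.from_euler('z',0).as_matrix()+R0(rk[3])@np.array([v[0],v[1],0])+rk[:3])-uv).ravel()
q2=least_squares(g,[-14,-60]);print("coil plate in rack",q2.x,np.round(q2.fun.reshape(-1,2),1).tolist())
o=rk[:3]+R0(rk[3])@np.array([q2.x[0],q2.x[1],0]);print("origin",o,"tab",o+Rp@[0,0,44.])
np.save("rack.npy",rk)
# overlays
def draw(img,p,P,col):
    for a in proj(p,P): cv2.circle(img,tuple(np.int32(np.round(a*1))),1,col,-1)
iT=T["frame"].copy();iS=S["frame"].copy()
lp=R0(rk[3])
for p,i in((T,iT),(S,iS)):
    draw(i,p,Pl@Rp.T+o,(0,255,0)); draw(i,p,(np.array([(100,125,0),(100,-125,0),(-100,125,0),(-100,-125,0)],float))@lp.T+rk[:3],(0,0,255))
    Rz=Rt.from_euler('z',-.0928).as_matrix()
    draw(i,p,np.array([(46,85,22),(46,-85,22),(-46,-85,22),(-46,85,22),(22,0,54),(-22,0,54.)])@Rz.T+[603.7,107.7,61],(0,255,255))
A=iT[150:290,210:550];B=iS[150:340,180:400]
cv2.imwrite("pics/ovT.png",cv2.resize(A,None,fx=2.35,fy=2.35));cv2.imwrite("pics/ovS.png",cv2.resize(B,None,fx=3.1,fy=3.1))
E
```

```text
[ 5.41566021e+02 -3.38803421e+02  6.23267109e+01  6.89948780e-03] [[-0.5, 1.3], [-0.1, 0.2], [-0.4, 1.1], [-1.4, -0.3], [-2.2, -0.8], [0.8, 1.0]]
coil plate in rack [ -7.87263833 -61.67610258] [[-0.1, 0.5], [-0.6, -0.5], [0.2, -0.5], [0.5, 0.5]]
origin [ 534.59386699 -400.5290968    59.63410998] tab [ 519.54533887 -400.63292558  100.9805853 ]
```

```bash
python3 - <<'E'
from h import *
import pickle;T,S=pickle.load(open("p0.pkl","rb"))
print(proj(S,[[543.7,241.9,65],[536.5,114,71],[256,-514,204.3],[0,0,0],[100,0,0]]))
for p in(T,S):print(-np.array(p["R"]).T@p["t"], p["k1"])
crop(S,230,0,370,160,"pics/s_grip.png")
crop(S,400,80,540,240,"pics/s_base.png")
E
```

```text
[[372.73624275 312.22558524]
 [336.3349394  274.36307189]
 [288.85284009 107.94031684]
 [456.24439767 205.67991038]
 [432.89932784 216.11577527]]
[ 319.15010557   19.2452566  1487.35274711] 0.010054048371802262
[989.87833723 691.50459113 683.32394477] -0.0028791701988589136
```

```bash
python3 - <<'E'
from h import *
import pickle;T,S=pickle.load(open("p0.pkl","rb"))
def mk(p,x0,y0,x1,y1,name,pts,g=.5):
    c=p["frame"][y0:y1,x0:x1];s=int(min(800/(x1-x0),600/(y1-y0)))
    c=cv2.resize(c,None,fx=s,fy=s,interpolation=cv2.INTER_CUBIC);c=(255*(c/255.)**g).astype(np.uint8)
    for P,col in pts:
        q=(proj(p,P)-[x0,y0]+.5)*s
        cv2.polylines(c,[np.int32(q)],True,col,1)
    cv2.imwrite(name,c)
Rz=Rt.from_euler('z',-.0928).as_matrix()
slab=np.array([(46,85,22),(46,-85,22),(-46,-85,22),(-46,85,22)])@Rz.T+[603.7,107.7,61]
tab=np.array([(22,5,54),(22,-5,54),(-22,-5,54),(-22,5,54)])@Rz.T+[603.7,107.7,61]
mk(S,250,230,400,340,"pics/s2.png",[(slab,(0,255,255)),(tab,(0,255,0))])
mk(T,240,180,330,240,"pics/t2.png",[(slab,(0,255,255)),(tab,(0,255,0))])
E
cat >> h.py <<'E'
def mk(p,x0,y0,x1,y1,name,pts=[],g=.6):
    c=p["frame"][y0:y1,x0:x1];s=min(800/(x1-x0),600/(y1-y0))
    c=cv2.resize(c,None,fx=s,fy=s,interpolation=cv2.INTER_CUBIC);c=(255*(c/255.)**g).astype(np.uint8)
    for P,col in pts:
        q=(proj(p,P)-[x0,y0]+.5)*s
        cv2.polylines(c,[np.int32(np.round(q))],True,col,1)
    cv2.imwrite(name,c)
def rackR(yaw): return (Rt.from_euler('z',yaw)*Rt.from_euler('y',-np.radians(20))).as_matrix()
E
python3 - <<'E'
from h import *
import pickle;T,S=pickle.load(open("p0.pkl","rb"))
rk=np.load("rack.npy");R=rackR(rk[3]);Rp=R@np.array([[0,1,0],[-1,0,0],[0,0,1.]])
print((R.T@np.array([0,0,1])))
deck=np.array([(100,125,0),(100,-125,0),(-100,-125,0),(-100,125,0.)])@R.T+rk[:3]
lip=np.array([(-94,125,0),(-94,125,12),(-94,-125,12),(-94,-125,0.)])@R.T+rk[:3]
o=rk[:3]+R@np.array([-94+80,-62,0])
sl=np.array([(46,85,40),(46,-85,40),(-46,-85,40),(-46,85,40.)])@Rp.T+o
tab=np.array([(22,5,54),(22,-5,54),(-22,-5,54),(-22,5,54)])@Rp.T+o
L=[(deck,(0,0,255)),(sl,(0,255,255)),(tab,(0,255,0)),(lip,(255,0,255))]
mk(S,180,155,310,250,"pics/s3.png",L);mk(T,400,180,530,278,"pics/t3.png",L)
E
```

```text
[ 3.42020143e-01 -2.16840434e-19  9.39692621e-01]
```

```bash
python3 - <<'E'
from h import *
import pickle;T,S=pickle.load(open("p0.pkl","rb"))
st=800/130
t=lambda L:np.array(L,float)/st+[400,180]-.5
s=lambda L:np.array(L,float)/st+[180,155]-.5
Q=np.array([[0,1,0],[-1,0,0],[0,0,1.]])
rim=lambda L,v:np.array([(x,y,40.) for x,y in L])@Q.T+[-14+v[5],v[4],0]
A,B=[(100,125,0),(100,-125,0)],[(100,-125,0),(100,125,0)]
rT=[(-46,85),(46,85),(46,-85),(-46,-85)]; uT=t([(476,147),(716,147),(690,573),(463,572)])
rS=[(46,85),(-46,85),(-46,-85)]; uS=s([(128,70),(205,142),(535,164)])
def f(v):
    R=rackR(v[3]);o=[]
    for p,P,u in((T,np.array(A,float),t([(102,81),(727,72)])),(S,np.array(B,float),s([(50,122),(290,361)])),(T,rim(rT,v),uT),(S,rim(rS,v),uS)):
        o.append((proj(p,P@R.T+v[:3])-u).ravel())
    o.append([v[5]/1.0])
    return np.concatenate(o)
q=least_squares(f,[540,-340,62,0,-60,0],x_scale=[10,10,10,.1,10,1],loss='soft_l1');v=q.x
print(v,np.round(q.fun[:-1].reshape(-1,2),1).tolist())
np.save("rack.npy",v)
rk=v;R=rackR(rk[3]);Rp=R@Q
deck=np.array([(100,125,0),(100,-125,0),(-100,-125,0),(-100,125,0.)])@R.T+rk[:3]
lip=np.array([(-94,125,0),(-94,125,12),(-94,-125,12),(-94,-125,0.)])@R.T+rk[:3]
o=rk[:3]+R@np.array([-14+v[5],v[4],0])
print("plate o",o,"tab44",o+Rp@[0,0,44.])
sl=np.array([(46,85,40),(46,-85,40),(-46,-85,40),(-46,85,40.)])@Rp.T+o
tab=np.array([(22,5,54),(22,-5,54),(-22,-5,54),(-22,5,54)])@Rp.T+o
L=[(deck,(0,0,255)),(sl,(0,255,255)),(tab,(0,255,0)),(lip,(255,0,255))]
mk(S,180,155,310,250,"pics/s4.png",L);mk(T,400,180,530,278,"pics/t4.png",L)
E
```

```text
[ 5.45925934e+02 -3.37754263e+02  6.34149635e+01  5.01708654e-03
 -6.16550730e+01  2.24668113e+00] [[-0.7, -0.4], [0.3, -0.9], [-0.8, 1.6], [-1.6, 0.1], [0.1, 1.0], [-0.2, 0.2], [0.5, 0.0], [-0.3, 0.9], [0.0, -0.3], [1.2, 0.1], [0.1, -0.6]]
plate o [ 535.19089398 -399.46397057   59.39509167] tab44 [ 520.14219707 -399.53947182  100.74156699]
```

```bash
cat >> h.py <<'E'
def down(yaw): return (Rt.from_euler('z',yaw)*Rt.from_euler('x',-np.pi/2))
def tilted(yawr=0.,ang=20): return Rt.from_euler('z',yawr)*Rt.from_euler('y',-np.radians(ang))*down(-np.pi/2)
def plan(xyz,Rg,n=8,tot=None,rnd=4):
    """print n rows going to target straight with interpolated turn"""
    o=r.get_obs();p=np.array(o["tcp_pos"]);R=Rt.from_euler('xyz',o["eef_rot"])
    rv=(R.inv()*Rg).as_rotvec(); d=np.array(xyz)-p
    print("t",round(o["clock"],2),"p",np.round(p,1),"rpy",np.round(o["eef_rot"],3),"F",np.round(o["wrist_force"],1),"w",round(o["gripper_width"],1),"q",np.round(o["joint_positions"],2))
    print("dist",round(np.linalg.norm(d),1),"turn",np.round(rv,3),"toolshift",np.round(R.inv().apply(d),1),"; n=",n)
    for i in range(n):
        Ri=R*Rt.from_rotvec(rv*i/n)
        print(i,np.round(Ri.inv().apply(d/n)/1000,rnd).tolist(),np.round(rv/n,4).tolist())
E
python3 - <<'E'
from h import *
plan([536.5,114,110],down(3.0486),24)
E
```

```text
t 1.1 p [ 256.2 -514.8  205.5] rpy [-1.571 -0.    -2.68 ] F [ 0.2  0.  -0. ] w 93.9 q [-1.26  0.21  1.54 -0.    1.39 -0.15]
dist 695.0 turn [-0.     0.555  0.   ] toolshift [-531.1   95.4 -438. ] ; n= 24
0 [-0.0221, 0.004, -0.0183] [-0.0, 0.0231, 0.0]
1 [-0.0217, 0.004, -0.0188] [-0.0, 0.0231, 0.0]
2 [-0.0213, 0.004, -0.0193] [-0.0, 0.0231, 0.0]
3 [-0.0208, 0.004, -0.0197] [-0.0, 0.0231, 0.0]
4 [-0.0203, 0.004, -0.0202] [-0.0, 0.0231, 0.0]
5 [-0.0199, 0.004, -0.0207] [-0.0, 0.0231, 0.0]
6 [-0.0194, 0.004, -0.0211] [-0.0, 0.0231, 0.0]
7 [-0.0189, 0.004, -0.0216] [-0.0, 0.0231, 0.0]
8 [-0.0184, 0.004, -0.022] [-0.0, 0.0231, 0.0]
9 [-0.0179, 0.004, -0.0224] [-0.0, 0.0231, 0.0]
10 [-0.0174, 0.004, -0.0228] [-0.0, 0.0231, 0.0]
11 [-0.0168, 0.004, -0.0232] [-0.0, 0.0231, 0.0]
12 [-0.0163, 0.004, -0.0236] [-0.0, 0.0231, 0.0]
13 [-0.0157, 0.004, -0.024] [-0.0, 0.0231, 0.0]
14 [-0.0152, 0.004, -0.0243] [-0.0, 0.0231, 0.0]
15 [-0.0146, 0.004, -0.0247] [-0.0, 0.0231, 0.0]
16 [-0.014, 0.004, -0.025] [-0.0, 0.0231, 0.0]
17 [-0.0135, 0.004, -0.0253] [-0.0, 0.0231, 0.0]
18 [-0.0129, 0.004, -0.0256] [-0.0, 0.0231, 0.0]
19 [-0.0123, 0.004, -0.0259] [-0.0, 0.0231, 0.0]
20 [-0.0117, 0.004, -0.0262] [-0.0, 0.0231, 0.0]
21 [-0.0111, 0.004, -0.0265] [-0.0, 0.0231, 0.0]
22 [-0.0104, 0.004, -0.0267] [-0.0, 0.0231, 0.0]
23 [-0.0098, 0.004, -0.027] [-0.0, 0.0231, 0.0]
```

```bash
python3 -m creep '[{"linear":[-0.022,0,-0.019],"dr":[0,0.023,0]},{"linear":[-0.022,0,-0.019],"dr":[0,0.023,0]},{"linear":[-0.021,0,-0.019],"dr":[0,0.023,0]},{"linear":[-0.021,0,-0.02],"dr":[0,0.023,0]},{"linear":[-0.02,0,-0.02],"dr":[0,0.023,0]},{"linear":[-0.02,0,-0.021],"dr":[0,0.023,0]},{"linear":[-0.019,0,-0.021],"dr":[0,0.023,0]},{"linear":[-0.019,0,-0.022],"dr":[0,0.023,0]}]' 1 20; python3 -m creep '[{"linear":[-0.018,0,-0.022],"dr":[0,0.023,0]},{"linear":[-0.018,0,-0.022],"dr":[0,0.023,0]},{"linear":[-0.017,0,-0.023],"dr":[0,0.023,0]},{"linear":[-0.017,0,-0.023],"dr":[0,0.023,0]},{"linear":[-0.016,0,-0.024],"dr":[0,0.023,0]},{"linear":[-0.016,0,-0.024],"dr":[0,0.023,0]},{"linear":[-0.015,0,-0.024],"dr":[0,0.023,0]},{"linear":[-0.015,0,-0.025],"dr":[0,0.023,0]}]'; python3 - <<'E'
from h import *
plan([536.5,114,100],down(3.0486),12)
E
```

```text
clock: 1.77
tcp_pos: [350.5, -302.3, 204.9]
eef_rot: [-1.567, -0.0, -2.884]
wrist_force: [0.9, -0.3, -0.8]
gripper_width: 44.0
clock: 2.43
tcp_pos: [452.1, -84.4, 206.0]
eef_rot: [-1.563, 0.005, -3.079]
wrist_force: [0.5, -0.3, -1.0]
gripper_width: 0.8
t 2.43 p [452.1 -84.4 206. ] rpy [-1.563  0.005 -3.079] F [ 0.5 -0.3 -1. ] w 0.8 q [-0.37 -0.05  1.82 -0.    1.37  1.14]
dist 240.3 turn [-0.007  0.156 -0.006] toolshift [ -96.2  105.1 -193.5] ; n= 12
0 [-0.008, 0.0088, -0.0161] [-0.0006, 0.013, -0.0005]
1 [-0.0078, 0.0088, -0.0162] [-0.0006, 0.013, -0.0005]
2 [-0.0076, 0.0088, -0.0163] [-0.0006, 0.013, -0.0005]
3 [-0.0074, 0.0088, -0.0164] [-0.0006, 0.013, -0.0005]
4 [-0.0072, 0.0088, -0.0165] [-0.0006, 0.013, -0.0005]
5 [-0.007, 0.0088, -0.0166] [-0.0006, 0.013, -0.0005]
6 [-0.0068, 0.0088, -0.0167] [-0.0006, 0.013, -0.0005]
7 [-0.0065, 0.0088, -0.0168] [-0.0006, 0.013, -0.0005]
8 [-0.0063, 0.0088, -0.0168] [-0.0006, 0.013, -0.0005]
9 [-0.0061, 0.0088, -0.0169] [-0.0006, 0.013, -0.0005]
10 [-0.0059, 0.0088, -0.017] [-0.0006, 0.013, -0.0005]
11 [-0.0057, 0.0088, -0.017] [-0.0006, 0.013, -0.0005]
```

```bash
python3 -m creep '[{"linear":[-0.012,0.012,-0.024],"dr":[0,0.02,0]},{"linear":[-0.011,0.013,-0.025],"dr":[-0.001,0.02,0]},{"linear":[-0.011,0.013,-0.025],"dr":[0,0.02,0]},{"linear":[-0.011,0.013,-0.025],"dr":[-0.001,0.02,-0.001]},{"linear":[-0.01,0.013,-0.025],"dr":[-0.001,0.02,-0.001]},{"linear":[-0.01,0.013,-0.025],"dr":[-0.001,0.02,-0.001]},{"linear":[-0.01,0.013,-0.025],"dr":[-0.001,0.02,-0.001]},{"linear":[-0.01,0.014,-0.02],"dr":[-0.001,0.016,-0.001]}]'; python3 - <<'E'
from h import *
plan([536.5,114,78],down(3.0486),4)
T=vision.capture("top");S=vision.capture("scene")
cv2.imwrite("pics/t5.png",T["frame"]);mk(S,260,170,420,290,"pics/s5.png")
E
```

```text
clock: 3.1
tcp_pos: [547.8, 119.7, 104.0]
eef_rot: [-1.569, 0.016, 3.043]
wrist_force: [-0.3, 0.7, -0.7]
gripper_width: 0.5
t 3.1 p [547.8 119.7 104. ] rpy [-1.569  0.016  3.043] F [-0.3  0.7 -0.7] w 0.5 q [ 0.06  0.27  1.69 -0.    1.17  1.73]
dist 28.9 turn [-0.002 -0.006 -0.016] toolshift [11.2 25.8  6.7] ; n= 4
0 [0.0028, 0.0065, 0.0017] [-0.0005, -0.0014, -0.004]
1 [0.0028, 0.0065, 0.0017] [-0.0005, -0.0014, -0.004]
2 [0.0027, 0.0065, 0.0017] [-0.0005, -0.0014, -0.004]
3 [0.0027, 0.0065, 0.0017] [-0.0005, -0.0014, -0.004]
```

```bash
python3 -m creep '[{"linear":[0.003,0.003,0.002],"dr":[0,-0.002,-0.004]},{"linear":[0.003,0.003,0.002],"dr":[0,-0.002,-0.004]},{"linear":[0.003,0.003,0.002],"dr":[0,-0.002,-0.004]},{"linear":[0.002,0.004,0.001],"dr":[0,0,-0.004]},{"linear":[0,0.006,0],"dr":[0,0,0]},{"linear":[0,0.006,0],"dr":[0,0,0]},{"linear":[0,0,0],"dr":[0,0,0]},{"linear":[0,0,0],"dr":[0,0,0]}]'; python3 - <<'E'
from h import *
plan([536.5,114,63],down(3.0486),1)
E
```

```text
clock: 3.87
tcp_pos: [533.3, 109.2, 76.6]
eef_rot: [-1.567, -0.004, 3.049]
wrist_force: [-0.6, -0.1, -0.5]
gripper_width: 0.6
t 3.87 p [533.3 109.2  76.6] rpy [-1.567 -0.004  3.049] F [-0.6 -0.1 -0.5] w 0.6 q [ 0.04  0.29  1.73 -0.    1.13  1.71]
dist 14.8 turn [-0.004  0.001  0.004] toolshift [-2.8 13.6 -5.1] ; n= 1
0 [-0.0028, 0.0136, -0.0051] [-0.0036, 0.0008, 0.0039]
```

```bash
python3 -m creep '[{"linear":[-0.002,0.003,-0.003],"dr":[0,0,0]},{"linear":[-0.001,0.003,-0.002],"dr":[0,0,0]},{"linear":[0,0.003,0],"dr":[0,0,0]},{"linear":[0,0.003,0],"dr":[0,0,0]},{"linear":[0,0.002,0],"dr":[0,0,0]},{"linear":[0,0,0],"dr":[0,0,0]},{"linear":[0,0,0],"dr":[0,0,0]},{"linear":[0,0,0],"dr":[0,0,0]}]'; python3 - <<'E'
from h import *
plan([536.5,114,63],down(3.0486),1)
T=vision.capture("top");S=vision.capture("scene")
mk(S,260,220,420,340,"pics/s6.png")
E
```

```text
clock: 4.53
tcp_pos: [537.5, 113.7, 63.8]
eef_rot: [-1.565, -0.004, 3.05]
wrist_force: [-2.1, -0.0, 4.2]
gripper_width: 0.8
t 4.53 p [537.5 113.7  63.8] rpy [-1.565 -0.004  3.05 ] F [-2.1 -0.   4.2] w 0.8 q [ 0.05  0.32  1.72 -0.01  1.11  1.72]
dist 1.3 turn [-0.006  0.002  0.004] toolshift [ 1.   0.9 -0.2] ; n= 1
0 [0.001, 0.0009, -0.0002] [-0.0056, 0.0017, 0.0039]
```

```bash
python3 -m creep '[{"linear":[0,-0.012,0],"dr":[0,0,0]},{"linear":[0,-0.016,0],"dr":[0,0,0]},{"linear":[0,-0.018,0],"dr":[0,0,0]},{"linear":[0,-0.02,0],"dr":[0,0,0]},{"linear":[0,-0.015,0],"dr":[0,0,0]},{"linear":[0,-0.006,0],"dr":[0,0,0]},{"linear":[0,0,0],"dr":[0,0,0]},{"linear":[0,0,0],"dr":[0,0,0]}]' 0.72 30; python3 - <<'E'
from h import *
plan([602.6,95.8,150],down(3.0486),1)
T=vision.capture("top");S=vision.capture("scene")
import pickle;pickle.dump((T,S),open("p1.pkl","wb"))
Rz=Rt.from_euler('z',-.0928).as_matrix()
L=[]
for d in (12,):
    o=np.array([603.7,107.7,61])-d*Rz[:,1]
    L.append((np.array([(46,85,22),(46,-85,22),(-46,-85,22),(-46,85,22)])@Rz.T+o,(0,255,255)))
    L.append((np.array([(22,5,54),(22,-5,54),(-22,-5,54),(-22,5,54)])@Rz.T+o,(0,255,0)))
mk(S,250,230,400,340,"pics/s7.png",L)
mk(T,230,160,350,250,"pics/t7.png",L)
E
```

```text
clock: 5.3
tcp_pos: [539.2, 115.9, 155.4]
eef_rot: [-1.57, 0.0, 3.05]
wrist_force: [0.2, -0.2, -0.5]
gripper_width: 26.3
t 5.3 p [539.2 115.9 155.4] rpy [-1.57  0.    3.05] F [ 0.2 -0.2 -0.5] w 26.3 q [ 0.06  0.2   1.65 -0.    1.28  1.72]
dist 66.8 turn [-0.001  0.001 -0.   ] toolshift [-65.    5.4  14.2] ; n= 1
0 [-0.065, 0.0054, 0.0142] [-0.0008, 0.001, -0.0004]
```

```bash
python3 -m creep '[{"linear":[-0.008,0,0.002],"dr":[0,0,0]},{"linear":[-0.012,0.001,0.003],"dr":[0,0,0]},{"linear":[-0.014,0.001,0.003],"dr":[0,0,0]},{"linear":[-0.014,0.001,0.003],"dr":[0,0,0]},{"linear":[-0.01,0.001,0.003],"dr":[0,0,0]},{"linear":[-0.004,0.001,0],"dr":[0,0,0]},{"linear":[0,0,0],"dr":[0,0,0]},{"linear":[0,0,0],"dr":[0,0,0]}]'; python3 - <<'E'
from h import *
plan([602.6,95.8,88],down(3.0486),5)
E
```

```text
clock: 6.07
tcp_pos: [601.7, 93.1, 140.6]
eef_rot: [-1.568, -0.013, 3.049]
wrist_force: [0.4, 0.6, 0.4]
gripper_width: 26.2
t 6.07 p [601.7  93.1 140.6] rpy [-1.568 -0.013  3.049] F [0.4 0.6 0.4] w 26.2 q [ 0.01  0.34  1.51 -0.    1.3   1.68]
dist 52.7 turn [-0.003 -0.     0.013] toolshift [-1.3 52.6 -2.9] ; n= 5
0 [-0.0003, 0.0105, -0.0006] [-0.0005, -0.0, 0.0026]
1 [-0.0002, 0.0105, -0.0006] [-0.0005, -0.0, 0.0026]
2 [-0.0002, 0.0105, -0.0006] [-0.0005, -0.0, 0.0026]
3 [-0.0002, 0.0105, -0.0006] [-0.0005, -0.0, 0.0026]
4 [-0.0002, 0.0105, -0.0006] [-0.0005, -0.0, 0.0026]
```

```bash
python3 -m creep '[{"linear":[-0.001,0.007,-0.001],"dr":[0,0,0.003]},{"linear":[0,0.01,-0.001],"dr":[0,0,0.003]},{"linear":[0,0.011,-0.001],"dr":[0,0,0.003]},{"linear":[0,0.011,0],"dr":[0,0,0.003]},{"linear":[0,0.007,0],"dr":[0,0,0]},{"linear":[0,0.003,0],"dr":[0,0,0]},{"linear":[0,0,0],"dr":[0,0,0]},{"linear":[0,0,0],"dr":[0,0,0]}]'; python3 - <<'E'
from h import *
plan([602.6,95.8,88],down(3.0486),5)
E
```

```text
clock: 6.73
tcp_pos: [598.5, 97.9, 85.6]
eef_rot: [-1.568, -0.004, 3.051]
wrist_force: [0.6, 0.4, 1.3]
gripper_width: 26.1
t 6.73 p [598.5  97.9  85.6] rpy [-1.568 -0.004  3.051] F [0.6 0.4 1.3] w 26.1 q [ 0.02  0.39  1.56 -0.    1.19  1.68]
dist 5.2 turn [-0.003  0.002  0.004] toolshift [-4.3 -2.5  1.7] ; n= 5
0 [-0.0009, -0.0005, 0.0003] [-0.0006, 0.0005, 0.0008]
1 [-0.0009, -0.0005, 0.0003] [-0.0006, 0.0005, 0.0008]
2 [-0.0009, -0.0005, 0.0003] [-0.0006, 0.0005, 0.0008]
3 [-0.0009, -0.0005, 0.0003] [-0.0006, 0.0005, 0.0008]
4 [-0.0009, -0.0005, 0.0003] [-0.0006, 0.0005, 0.0008]
```

```bash
python3 -m creep '[{"linear":[-0.002,-0.002,0.001],"dr":[0,0,0.002]},{"linear":[-0.002,-0.001,0.001],"dr":[0,0,0]},{"linear":[0,0,0],"dr":[0,0,0]},{"linear":[0,0,0],"dr":[0,0,0]},{"linear":[0,0,0],"dr":[0,0,0]},{"linear":[0,0,0],"dr":[0,0,0]},{"linear":[0,0,0],"dr":[0,0,0]},{"linear":[0,0,0],"dr":[0,0,0]}]' 1 40; python3 - <<'E'
from h import *
o=np.array([602.6,95.8,88]); u=np.array([-.0927*0+0.0927,.9957,0])
plan(o-u*137,down(3.0486),16)
E
```

```text
clock: 7.4
tcp_pos: [603.3, 96.0, 89.9]
eef_rot: [-1.57, -0.0, 3.048]
wrist_force: [-0.5, -0.5, -1.8]
gripper_width: 9.8
t 7.4 p [603.3  96.   89.9] rpy [-1.57  -0.     3.048] F [-0.5 -0.5 -1.8] w 9.8 q [ 0.02  0.39  1.55 -0.    1.2   1.68]
dist 137.3 turn [-0.001 -0.001  0.   ] toolshift [  0.6   2.  137.3] ; n= 16
0 [0.0, 0.0001, 0.0086] [-0.0, -0.0, 0.0]
1 [0.0, 0.0001, 0.0086] [-0.0, -0.0, 0.0]
2 [0.0, 0.0001, 0.0086] [-0.0, -0.0, 0.0]
3 [0.0, 0.0001, 0.0086] [-0.0, -0.0, 0.0]
4 [0.0, 0.0001, 0.0086] [-0.0, -0.0, 0.0]
5 [0.0, 0.0001, 0.0086] [-0.0, -0.0, 0.0]
6 [0.0, 0.0001, 0.0086] [-0.0, -0.0, 0.0]
7 [0.0, 0.0001, 0.0086] [-0.0, -0.0, 0.0]
8 [0.0, 0.0001, 0.0086] [-0.0, -0.0, 0.0]
9 [0.0, 0.0001, 0.0086] [-0.0, -0.0, 0.0]
10 [0.0, 0.0001, 0.0086] [-0.0, -0.0, 0.0]
11 [0.0, 0.0001, 0.0086] [-0.0, -0.0, 0.0]
12 [0.0, 0.0001, 0.0086] [-0.0, -0.0, 0.0]
13 [0.0, 0.0001, 0.0086] [-0.0, -0.0, 0.0]
14 [0.0, 0.0001, 0.0086] [-0.0, -0.0, 0.0]
15 [0.0, 0.0001, 0.0086] [-0.0, -0.0, 0.0]
```

```bash
python3 -m creep '[{"linear":[0,0,0.006],"dr":[0,0,0]},{"linear":[0,0,0.009],"dr":[0,0,0]},{"linear":[0,0,0.009],"dr":[0,0,0]},{"linear":[0,0,0.009],"dr":[0,0,0]},{"linear":[0,0,0.009],"dr":[0,0,0]},{"linear":[0,0,0.009],"dr":[0,0,0]},{"linear":[0,0,0.009],"dr":[0,0,0]},{"linear":[0,0,0.009],"dr":[0,0,0]}]'; python3 - <<'E'
from h import *
o=np.array([602.6,95.8,89]); u=np.array([-.0927*0+0.0927,.9957,0])
plan(o-u*137,down(3.0486),8)
E
```

```text
clock: 8.07
tcp_pos: [596.8, 28.2, 89.0]
eef_rot: [-1.58, 0.001, 3.051]
wrist_force: [0.3, 1.4, -2.5]
gripper_width: 9.9
t 8.07 p [596.8  28.2  89. ] rpy [-1.580e+00  1.000e-03  3.051e+00] F [ 0.3  1.4 -2.5] w 9.9 q [-0.1   0.37  1.59  0.01  1.18  1.55]
dist 69.1 turn [ 0.009  0.002 -0.001] toolshift [ 0.6 -0.6 69.1] ; n= 8
0 [0.0001, -0.0001, 0.0086] [0.0012, 0.0003, -0.0001]
1 [0.0001, -0.0001, 0.0086] [0.0012, 0.0003, -0.0001]
2 [0.0001, -0.0001, 0.0086] [0.0012, 0.0003, -0.0001]
3 [0.0001, -0.0, 0.0086] [0.0012, 0.0003, -0.0001]
4 [0.0001, -0.0, 0.0086] [0.0012, 0.0003, -0.0001]
5 [0.0001, -0.0, 0.0086] [0.0012, 0.0003, -0.0001]
6 [0.0001, -0.0, 0.0086] [0.0012, 0.0003, -0.0001]
7 [0.0001, -0.0, 0.0086] [0.0012, 0.0003, -0.0001]
```

```bash
python3 -m creep '[{"linear":[0,0,0.009],"dr":[0.002,0,0]},{"linear":[0,0,0.009],"dr":[0.002,0,0]},{"linear":[0,0,0.009],"dr":[0.002,0,0]},{"linear":[0,0,0.009],"dr":[0.001,0,0]},{"linear":[0,0,0.009],"dr":[0.001,0,0]},{"linear":[0,0,0.009],"dr":[0.001,0,0]},{"linear":[0,0,0.009],"dr":[0,0,0]},{"linear":[0,0,0.004],"dr":[0,0,0]}]'; python3 - <<'E'
from h import *
o=np.array([602.6,95.8,89]); u=np.array([-.0927*0+0.0927,.9957,0])
plan(o-u*137,down(3.0486),1)
S=vision.capture("scene");mk(S,220,170,400,305,"pics/s8.png")
E
```

```text
clock: 8.73
tcp_pos: [588.2, -52.6, 88.8]
eef_rot: [-1.561, -0.002, 3.05]
wrist_force: [-0.8, 0.4, -1.9]
gripper_width: 9.5
t 8.73 p [588.2 -52.6  88.8] rpy [-1.561e+00 -2.000e-03  3.050e+00] F [-0.8  0.4 -1.9] w 9.5 q [-0.23  0.36  1.61 -0.01  1.18  1.44]
dist 12.2 turn [-0.01   0.002  0.002] toolshift [ -0.6  -0.3 -12.1] ; n= 1
0 [-0.0006, -0.0003, -0.0121] [-0.0096, 0.0016, 0.0021]
```

```bash
python3 -m creep '[{"linear":[0,-0.008,0],"dr":[-0.003,0,0]},{"linear":[0,-0.012,0],"dr":[-0.003,0,0]},{"linear":[0,-0.016,0],"dr":[-0.003,0,0]},{"linear":[0,-0.018,0],"dr":[0,0,0]},{"linear":[0,-0.018,0],"dr":[0,0,0]},{"linear":[0,-0.012,0],"dr":[0,-0.03,0]},{"linear":[0,-0.008,0],"dr":[0,-0.06,0]},{"linear":[0,-0.004,0],"dr":[0,-0.09,0]}]'; python3 - <<'E'
from h import *
plan([508.7,-275.5,180],down(-np.pi/2),16)
E
```

```text
clock: 9.45
tcp_pos: [588.4, -49.9, 195.0]
eef_rot: [-1.574, -0.001, -3.044]
wrist_force: [0.0, -0.1, -1.5]
gripper_width: 9.9
t 9.45 p [588.4 -49.9 195. ] rpy [-1.574e+00 -1.000e-03 -3.044e+00] F [ 0.  -0.1 -1.5] w 9.9 q [-0.23  0.25  1.51  0.    1.38  1.24]
dist 239.8 turn [ 3.000e-03 -1.473e+00 -1.000e-03] toolshift [101.3  14.5 216.8] ; n= 16
0 [0.0063, 0.0009, 0.0136] [0.0002, -0.0921, -0.0001]
1 [0.0076, 0.0009, 0.0129] [0.0002, -0.0921, -0.0001]
2 [0.0087, 0.0009, 0.0122] [0.0002, -0.0921, -0.0001]
3 [0.0098, 0.0009, 0.0113] [0.0002, -0.0921, -0.0001]
4 [0.0108, 0.0009, 0.0104] [0.0002, -0.0921, -0.0001]
5 [0.0117, 0.0009, 0.0093] [0.0002, -0.0921, -0.0001]
6 [0.0125, 0.0009, 0.0082] [0.0002, -0.0921, -0.0001]
7 [0.0132, 0.0009, 0.007] [0.0002, -0.0921, -0.0001]
8 [0.0138, 0.0009, 0.0058] [0.0002, -0.0921, -0.0001]
9 [0.0143, 0.0009, 0.0045] [0.0002, -0.0921, -0.0001]
10 [0.0146, 0.0009, 0.0032] [0.0002, -0.0921, -0.0001]
11 [0.0148, 0.0009, 0.0018] [0.0002, -0.0921, -0.0001]
12 [0.0149, 0.0009, 0.0004] [0.0002, -0.0921, -0.0001]
13 [0.0149, 0.0009, -0.0009] [0.0002, -0.0921, -0.0001]
14 [0.0148, 0.0009, -0.0023] [0.0002, -0.0921, -0.0001]
15 [0.0145, 0.0009, -0.0037] [0.0002, -0.0921, -0.0001]
```

```bash
python3 -m creep '[{"linear":[0.006,0,0.014],"dr":[0,-0.09,0]},{"linear":[0.008,0,0.013],"dr":[0,-0.092,0]},{"linear":[0.009,0,0.012],"dr":[0,-0.092,0]},{"linear":[0.01,0,0.011],"dr":[0,-0.092,0]},{"linear":[0.011,0,0.01],"dr":[0,-0.092,0]},{"linear":[0.012,0,0.009],"dr":[0,-0.092,0]},{"linear":[0.0125,0,0.008],"dr":[0,-0.092,0]},{"linear":[0.013,0,0.007],"dr":[0,-0.092,0]}]';python3 - <<'E'
from h import *
plan([508.7,-275.5,180],tilted(0.),8)
E
```

```text
clock: 10.12
tcp_pos: [554.3, -159.7, 210.8]
eef_rot: [-1.557, 0.013, -2.256]
wrist_force: [-0.8, 0.3, -2.1]
gripper_width: 9.8
t 10.12 p [ 554.3 -159.7  210.8] rpy [-1.557  0.013 -2.256] F [-0.8  0.3 -2.1] w 9.8 q [-0.44  0.19  1.55  0.01  1.39  0.25]
dist 128.2 turn [ 0.317 -0.68   0.112] toolshift [118.9  29.7  37.6] ; n= 8
0 [0.0149, 0.0037, 0.0047] [0.0396, -0.085, 0.014]
1 [0.0153, 0.0037, 0.0033] [0.0396, -0.085, 0.014]
2 [0.0155, 0.0035, 0.0018] [0.0396, -0.085, 0.014]
3 [0.0157, 0.0034, 0.0004] [0.0396, -0.085, 0.014]
4 [0.0157, 0.0031, -0.0011] [0.0396, -0.085, 0.014]
5 [0.0156, 0.0028, -0.0026] [0.0396, -0.085, 0.014]
6 [0.0153, 0.0025, -0.004] [0.0396, -0.085, 0.014]
7 [0.015, 0.0021, -0.0053] [0.0396, -0.085, 0.014]
```

```bash
python3 -m creep '[{"linear":[0.015,0.003,0.005],"dr":[0.04,-0.085,0.014]},{"linear":[0.015,0.003,0.003],"dr":[0.04,-0.085,0.014]},{"linear":[0.015,0.003,0.002],"dr":[0.04,-0.085,0.014]},{"linear":[0.015,0.003,0],"dr":[0.04,-0.085,0.014]},{"linear":[0.015,0.003,-0.001],"dr":[0.04,-0.085,0.014]},{"linear":[0.015,0.003,-0.003],"dr":[0.04,-0.085,0.014]},{"linear":[0.014,0.002,-0.004],"dr":[0.04,-0.085,0.014]},{"linear":[0.012,0.002,-0.005],"dr":[0.03,-0.07,0.01]}]';python3 - <<'E'
from h import *
plan([508.7,-275.5,145.7],tilted(0.),8)
S=vision.capture("scene");mk(S,160,90,340,225,"pics/s9.png")
E
```

```text
clock: 10.78
tcp_pos: [516.6, -271.4, 197.1]
eef_rot: [-1.201, -0.018, -1.538]
wrist_force: [0.9, 0.6, -2.5]
gripper_width: 9.9
t 10.78 p [ 516.6 -271.4  197.1] rpy [-1.201 -0.018 -1.538] F [ 0.9  0.6 -2.5] w 9.9 q [-0.78  0.02  1.81  0.29  1.05 -0.93]
dist 52.2 turn [-0.021  0.037  0.005] toolshift [  2.9  45.1 -26.1] ; n= 8
0 [0.0004, 0.0056, -0.0033] [-0.0027, 0.0046, 0.0006]
1 [0.0004, 0.0056, -0.0032] [-0.0027, 0.0046, 0.0006]
2 [0.0004, 0.0056, -0.0032] [-0.0027, 0.0046, 0.0006]
3 [0.0004, 0.0057, -0.0032] [-0.0027, 0.0046, 0.0006]
4 [0.0004, 0.0057, -0.0032] [-0.0027, 0.0046, 0.0006]
5 [0.0005, 0.0057, -0.0032] [-0.0027, 0.0046, 0.0006]
6 [0.0005, 0.0057, -0.0032] [-0.0027, 0.0046, 0.0006]
7 [0.0005, 0.0057, -0.0031] [-0.0027, 0.0046, 0.0006]
```

```bash
python3 -m creep '[{"linear":[0,0.005,-0.003],"dr":[-0.004,0.006,0]},{"linear":[0,0.006,-0.004],"dr":[-0.004,0.006,0]},{"linear":[0,0.008,-0.005],"dr":[-0.004,0.006,0.001]},{"linear":[0.001,0.008,-0.005],"dr":[-0.004,0.006,0.001]},{"linear":[0.001,0.008,-0.005],"dr":[-0.003,0.006,0.001]},{"linear":[0.001,0.006,-0.004],"dr":[-0.002,0.006,0.001]},{"linear":[0,0.003,0],"dr":[0,0,0]},{"linear":[0,0,0],"dr":[0,0,0]}]';python3 - <<'E'
from h import *
plan([529.2,-275.5,89.3],tilted(0.),8)
T=vision.capture("top");mk(T,380,170,530,282,"pics/t9.png")
S=vision.capture("scene");mk(S,160,120,340,255,"pics/s10.png")
E
```

```text
clock: 11.5
tcp_pos: [506.6, -274.0, 142.7]
eef_rot: [-1.226, 0.001, -1.573]
wrist_force: [0.2, 0.6, -1.6]
gripper_width: 10.0
t 11.5 p [ 506.6 -274.   142.7] rpy [-1.226e+00  1.000e-03 -1.573e+00] F [ 0.2  0.6 -1.6] w 10.0 q [-0.79  0.09  1.86  0.3   0.97 -0.93]
dist 58.0 turn [ 0.005 -0.002 -0.   ] toolshift [ 1.5 57.9  3.2] ; n= 8
0 [0.0002, 0.0072, 0.0004] [0.0006, -0.0003, -0.0]
1 [0.0002, 0.0072, 0.0004] [0.0006, -0.0003, -0.0]
2 [0.0002, 0.0072, 0.0004] [0.0006, -0.0003, -0.0]
3 [0.0002, 0.0072, 0.0004] [0.0006, -0.0003, -0.0]
4 [0.0002, 0.0072, 0.0004] [0.0006, -0.0003, -0.0]
5 [0.0002, 0.0072, 0.0004] [0.0006, -0.0003, -0.0]
6 [0.0002, 0.0072, 0.0004] [0.0006, -0.0003, -0.0]
7 [0.0002, 0.0072, 0.0004] [0.0006, -0.0003, -0.0]
```

```bash
python3 -m creep '[{"linear":[0,0.006,0.001],"dr":[0.002,0,0]},{"linear":[0,0.009,0.001],"dr":[0.002,0,0]},{"linear":[0,0.01,0.001],"dr":[0.001,0,0]},{"linear":[0,0.01,0],"dr":[0,0,0]},{"linear":[0,0.008,0],"dr":[0,0,0]},{"linear":[0,0.004,0],"dr":[0,0,0]},{"linear":[0,0.002,0],"dr":[0,0,0]},{"linear":[0,0.001,0],"dr":[0,0,0]}]';python3 - <<'E'
from h import *
plan([529.2,-275.5,89.3],tilted(0.),8)
E
```

```text
clock: 12.27
tcp_pos: [530.3, -275.3, 93.8]
eef_rot: [-1.218, -0.002, -1.573]
wrist_force: [0.6, 0.1, -2.0]
gripper_width: 10.1
t 12.27 p [ 530.3 -275.3   93.8] rpy [-1.218 -0.002 -1.573] F [ 0.6  0.1 -2. ] w 10.1 q [-0.76  0.2   1.86  0.32  0.85 -0.94]
dist 4.6 turn [-0.004 -0.002  0.002] toolshift [ 0.2  3.9 -2.6] ; n= 8
0 [0.0, 0.0005, -0.0003] [-0.0005, -0.0002, 0.0003]
1 [0.0, 0.0005, -0.0003] [-0.0005, -0.0002, 0.0003]
2 [0.0, 0.0005, -0.0003] [-0.0005, -0.0002, 0.0003]
3 [0.0, 0.0005, -0.0003] [-0.0005, -0.0002, 0.0003]
4 [0.0, 0.0005, -0.0003] [-0.0005, -0.0002, 0.0003]
5 [0.0, 0.0005, -0.0003] [-0.0005, -0.0002, 0.0003]
6 [0.0, 0.0005, -0.0003] [-0.0005, -0.0002, 0.0003]
7 [0.0, 0.0005, -0.0003] [-0.0005, -0.0002, 0.0003]
```

```bash
python3 -m creep '[{"linear":[0,0.002,-0.001],"dr":[0,0,0]},{"linear":[0,0.001,-0.001],"dr":[0,0,0]},{"linear":[0,0.001,0],"dr":[0,0,0]},{"linear":[0,0.001,0],"dr":[0,0,0]},{"linear":[0,0.001,0],"dr":[0,0,0]},{"linear":[0,0,0],"dr":[0,0,0]},{"linear":[0,0,0],"dr":[0,0,0]},{"linear":[0,0,0],"dr":[0,0,0]}]';python3 - <<'E'
from h import *
plan([529.2,-275.5,89.3],tilted(0.),1)
S=vision.capture("scene");mk(S,160,120,340,255,"pics/s11.png")
E
```

```text
clock: 12.93
tcp_pos: [530.9, -276.1, 88.0]
eef_rot: [-1.216, -0.003, -1.573]
wrist_force: [-0.6, -0.7, -2.8]
gripper_width: 9.7
t 12.93 p [ 530.9 -276.1   88. ] rpy [-1.216 -0.003 -1.573] F [-0.6 -0.7 -2.8] w 9.7 q [-0.76  0.2   1.86  0.32  0.84 -0.95]
dist 2.2 turn [-0.005 -0.001  0.004] toolshift [-0.6 -1.8 -1.2] ; n= 1
0 [-0.0006, -0.0018, -0.0012] [-0.0054, -0.0014, 0.0039]
```

```bash
python3 -m creep '[{"linear":[0,0.001,0],"dr":[0,0,0]},{"linear":[0,0.001,0],"dr":[0,0,0]},{"linear":[0,0.001,0],"dr":[0,0,0]},{"linear":[0,0,0],"dr":[0,0,0]},{"linear":[0,0,0],"dr":[0,0,0]},{"linear":[0,0,0],"dr":[0,0,0]},{"linear":[0,0,0],"dr":[0,0,0]},{"linear":[0,0,0],"dr":[0,0,0]}]'
```

```text
clock: 13.65
tcp_pos: [532.3, -276.2, 85.2]
eef_rot: [-1.216, -0.004, -1.573]
wrist_force: [-0.4, -0.5, -2.1]
gripper_width: 9.7
```

```bash
python3 -m creep '[{"linear":[0,0.001,0],"dr":[0,0,0]},{"linear":[0,0.001,0],"dr":[0,0,0]},{"linear":[0,0.001,0],"dr":[0,0,0]},{"linear":[0,0,0],"dr":[0,0,0]},{"linear":[0,0,0],"dr":[0,0,0]},{"linear":[0,0,0],"dr":[0,0,0]},{"linear":[0,0,0],"dr":[0,0,0]},{"linear":[0,0,0],"dr":[0,0,0]}]'; python3 - <<'E'
from h import *
S=vision.capture("scene");mk(S,180,155,300,245,"pics/s12.png")
E
```

```text
clock: 14.32
tcp_pos: [533.3, -276.8, 84.6]
eef_rot: [-1.216, -0.005, -1.572]
wrist_force: [-0.4, -0.2, -0.5]
gripper_width: 9.4
```

```bash
python3 -m creep '[{"linear":[0,0,0],"dr":[0,0,0]},{"linear":[0,0,0],"dr":[0,0,0]},{"linear":[0,0,0],"dr":[0,0,0]},{"linear":[0,0,0],"dr":[0,0,0]},{"linear":[0,-0.005,0],"dr":[0,0,0]},{"linear":[0,-0.012,0],"dr":[0,0,0]},{"linear":[0,-0.02,0],"dr":[0,0,0]},{"linear":[0,-0.02,0],"dr":[0,0,0]}]' 0.72 40;  python3 - <<'E'
from h import *
S=vision.capture("scene");mk(S,180,155,300,245,"pics/s13.png")
plan([520.1,-399.5,150],tilted(0.),8)
E
```

```text
clock: 15.03
tcp_pos: [512.2, -275.2, 138.0]
eef_rot: [-1.219, -0.001, -1.572]
wrist_force: [0.5, 0.3, 0.5]
gripper_width: 26.3
t 15.08 p [ 513.6 -277.1  142.7] rpy [-1.214 -0.006 -1.572] F [ 0.5 -0.1  1.6] w 26.3 q [-0.79  0.1   1.85  0.3   0.95 -0.94]
dist 122.7 turn [-0.008  0.001  0.006] toolshift [122.4  -3.9   8.5] ; n= 8
0 [0.0153, -0.0005, 0.0011] [-0.001, 0.0001, 0.0007]
1 [0.0153, -0.0005, 0.0011] [-0.001, 0.0001, 0.0007]
2 [0.0153, -0.0005, 0.0011] [-0.001, 0.0001, 0.0007]
3 [0.0153, -0.0005, 0.0011] [-0.001, 0.0001, 0.0007]
4 [0.0153, -0.0005, 0.0011] [-0.001, 0.0001, 0.0007]
5 [0.0153, -0.0005, 0.0011] [-0.001, 0.0001, 0.0007]
6 [0.0153, -0.0006, 0.0011] [-0.001, 0.0001, 0.0007]
7 [0.0153, -0.0006, 0.0011] [-0.001, 0.0001, 0.0007]
```

```bash
python3 -m creep '[{"linear":[0.01,0,0.001],"dr":[-0.001,0,0]},{"linear":[0.016,0,0.001],"dr":[-0.001,0,0]},{"linear":[0.018,0,0],"dr":[-0.001,0,0]},{"linear":[0.02,0,0],"dr":[-0.001,0,0]},{"linear":[0.02,0,0],"dr":[-0.001,0,0]},{"linear":[0.018,0,0],"dr":[-0.001,0,0]},{"linear":[0.012,0,0],"dr":[-0.001,0,0]},{"linear":[0.005,0,0],"dr":[-0.001,0,0]}]';  python3 - <<'E'
from h import *
plan([525.6,-399.5,85.7],tilted(0.),8)
T=vision.capture("top");mk(T,380,170,530,282,"pics/t14.png")
E
```

```text
clock: 15.75
tcp_pos: [515.8, -410.0, 144.7]
eef_rot: [-1.219, -0.012, -1.573]
wrist_force: [0.2, -0.5, 1.1]
gripper_width: 26.3
t 15.75 p [ 515.8 -410.   144.7] rpy [-1.219 -0.012 -1.573] F [ 0.2 -0.5  1.1] w 26.3 q [-0.95  0.27  1.64  0.32  1.03 -1.09]
dist 60.8 turn [-0.003  0.002  0.012] toolshift [-11.2  58.7 -11.2] ; n= 8
0 [-0.0014, 0.0073, -0.0014] [-0.0004, 0.0003, 0.0015]
1 [-0.0014, 0.0073, -0.0014] [-0.0004, 0.0003, 0.0015]
2 [-0.0014, 0.0073, -0.0014] [-0.0004, 0.0003, 0.0015]
3 [-0.0014, 0.0073, -0.0014] [-0.0004, 0.0003, 0.0015]
4 [-0.0014, 0.0073, -0.0014] [-0.0004, 0.0003, 0.0015]
5 [-0.0013, 0.0073, -0.0014] [-0.0004, 0.0003, 0.0015]
6 [-0.0013, 0.0073, -0.0014] [-0.0004, 0.0003, 0.0015]
7 [-0.0013, 0.0074, -0.0014] [-0.0004, 0.0003, 0.0015]
```

```bash
python3 -m creep '[{"linear":[-0.003,0,-0.003],"dr":[0,0,0.003]},{"linear":[-0.003,0,-0.003],"dr":[0,0,0.003]},{"linear":[-0.002,0.005,-0.003],"dr":[0,0,0.003]},{"linear":[-0.002,0.01,-0.002],"dr":[0,0,0.003]},{"linear":[-0.001,0.012,0],"dr":[0,0,0]},{"linear":[0,0.01,0],"dr":[0,0,0]},{"linear":[0,0.006,0],"dr":[0,0,0]},{"linear":[0,0.002,0],"dr":[0,0,0]}]';  python3 - <<'E'
from h import *
plan([525.6,-399.5,85.7],tilted(0.),8)
S=vision.capture("scene");mk(S,180,120,300,210,"pics/s15.png")
E
```

```text
clock: 16.47
tcp_pos: [520.1, -394.3, 90.6]
eef_rot: [-1.222, 0.006, -1.567]
wrist_force: [-0.0, -0.5, -0.6]
gripper_width: 25.9
t 16.47 p [ 520.1 -394.3   90.6] rpy [-1.222  0.006 -1.567] F [-0.  -0.5 -0.6] w 25.9 q [-0.93  0.33  1.68  0.35  0.95 -1.11]
dist 9.0 turn [ 0.     0.002 -0.007] toolshift [5.2 6.5 3.5] ; n= 8
0 [0.0007, 0.0008, 0.0004] [0.0001, 0.0002, -0.0008]
1 [0.0007, 0.0008, 0.0004] [0.0001, 0.0002, -0.0008]
2 [0.0007, 0.0008, 0.0004] [0.0001, 0.0002, -0.0008]
3 [0.0007, 0.0008, 0.0004] [0.0001, 0.0002, -0.0008]
4 [0.0007, 0.0008, 0.0004] [0.0001, 0.0002, -0.0008]
5 [0.0007, 0.0008, 0.0004] [0.0001, 0.0002, -0.0008]
6 [0.0007, 0.0008, 0.0004] [0.0001, 0.0002, -0.0008]
7 [0.0007, 0.0008, 0.0004] [0.0001, 0.0002, -0.0008]
```

```bash
python3 -m creep '[{"linear":[0.002,0.001,0.001],"dr":[0,0,-0.002]},{"linear":[0.002,0.002,0.001],"dr":[0,0,-0.002]},{"linear":[0.001,0.001,0.001],"dr":[0,0,-0.002]},{"linear":[0,0.001,0],"dr":[0,0,0]},{"linear":[0,0,0],"dr":[0,0,0]},{"linear":[0,0,0],"dr":[0,0,0]},{"linear":[0,0,0],"dr":[0,0,0]},{"linear":[0,0,0],"dr":[0,0,0]}]'; python3 -m creep '[{"linear":[0,0,0],"dr":[0,0,0]},{"linear":[0,0,0],"dr":[0,0,0]},{"linear":[0,0,0],"dr":[0,0,0]},{"linear":[0,0,0],"dr":[0,0,0]},{"linear":[0,0,0],"dr":[0,0,0]},{"linear":[0,0,0],"dr":[0,0,0]},{"linear":[0,0,0],"dr":[0,0,0]},{"linear":[0,0,0],"dr":[0,0,0]}]' 1 50;  python3 - <<'E'
from h import *
plan([525.6,-399.5,85.7],tilted(0.),1)
E
```

```text
clock: 17.18
tcp_pos: [526.3, -401.0, 88.1]
eef_rot: [-1.22, -0.003, -1.569]
wrist_force: [0.3, 0.5, -0.8]
gripper_width: 26.0
clock: 17.85
tcp_pos: [525.0, -401.1, 87.9]
eef_rot: [-1.222, -0.003, -1.569]
wrist_force: [-1.4, -0.1, 0.8]
gripper_width: 9.5
t 17.85 p [ 525.  -401.1   87.9] rpy [-1.222 -0.003 -1.569] F [-1.4 -0.1  0.8] w 9.5 q [-0.93  0.35  1.67  0.34  0.94 -1.11]
dist 2.8 turn [0.    0.003 0.002] toolshift [-1.6  2.3 -0.2] ; n= 1
0 [-0.0016, 0.0023, -0.0002] [0.0005, 0.0029, 0.002]
```

```bash
python3 -m creep '[{"linear":[0,-0.006,0],"dr":[0,0,0]},{"linear":[0,-0.012,0],"dr":[0,0,0]},{"linear":[0,-0.016,0],"dr":[0,0,0]},{"linear":[0,-0.02,0],"dr":[0,0,0]},{"linear":[0,-0.02,0],"dr":[0,0,0]},{"linear":[0,-0.018,0],"dr":[0,0,0]},{"linear":[0,-0.012,0],"dr":[0,0,0]},{"linear":[0,-0.006,0],"dr":[0,0,0]}]';  python3 - <<'E'
from h import *
S=vision.capture("scene");mk(S,180,120,300,210,"pics/s16.png")
plan([589.8,-41.7,190],down(-.0928),24)
E
```

```text
clock: 18.52
tcp_pos: [481.2, -395.3, 191.8]
eef_rot: [-1.234, 0.009, -1.566]
wrist_force: [-0.9, 0.6, -3.0]
gripper_width: 9.3
t 18.57 p [ 481.6 -396.   192.9] rpy [-1.232  0.008 -1.566] F [-1.1  0.  -1.5] w 9.3 q [-0.99  0.17  1.66  0.31  1.15 -1.09]
dist 370.5 turn [-0.28  -1.46   0.243] toolshift [-353.8   41.8  101.7] ; n= 24
0 [-0.0147, 0.0017, 0.0042] [-0.0117, -0.0608, 0.0101]
1 [-0.0144, 0.0018, 0.0051] [-0.0117, -0.0608, 0.0101]
2 [-0.0141, 0.0019, 0.006] [-0.0117, -0.0608, 0.0101]
3 [-0.0137, 0.002, 0.0069] [-0.0117, -0.0608, 0.0101]
4 [-0.0132, 0.002, 0.0077] [-0.0117, -0.0608, 0.0101]
5 [-0.0127, 0.0021, 0.0086] [-0.0117, -0.0608, 0.0101]
6 [-0.0121, 0.0021, 0.0093] [-0.0117, -0.0608, 0.0101]
7 [-0.0115, 0.0021, 0.0101] [-0.0117, -0.0608, 0.0101]
8 [-0.0109, 0.0021, 0.0108] [-0.0117, -0.0608, 0.0101]
9 [-0.0102, 0.0021, 0.0114] [-0.0117, -0.0608, 0.0101]
10 [-0.0094, 0.002, 0.0121] [-0.0117, -0.0608, 0.0101]
11 [-0.0086, 0.002, 0.0126] [-0.0117, -0.0608, 0.0101]
12 [-0.0078, 0.0019, 0.0132] [-0.0117, -0.0608, 0.0101]
13 [-0.007, 0.0018, 0.0136] [-0.0117, -0.0608, 0.0101]
14 [-0.0061, 0.0017, 0.0141] [-0.0117, -0.0608, 0.0101]
15 [-0.0053, 0.0016, 0.0144] [-0.0117, -0.0608, 0.0101]
16 [-0.0044, 0.0015, 0.0147] [-0.0117, -0.0608, 0.0101]
17 [-0.0034, 0.0014, 0.015] [-0.0117, -0.0608, 0.0101]
18 [-0.0025, 0.0012, 0.0152] [-0.0117, -0.0608, 0.0101]
19 [-0.0016, 0.0011, 0.0153] [-0.0117, -0.0608, 0.0101]
20 [-0.0006, 0.0009, 0.0154] [-0.0117, -0.0608, 0.0101]
21 [0.0003, 0.0007, 0.0154] [-0.0117, -0.0608, 0.0101]
22 [0.0013, 0.0005, 0.0154] [-0.0117, -0.0608, 0.0101]
23 [0.0022, 0.0003, 0.0153] [-0.0117, -0.0608, 0.0101]
```

```bash
python3 -m creep '[{"linear":[-0.015,0.001,0.004],"dr":[-0.012,-0.061,0.01]},{"linear":[-0.014,0.001,0.005],"dr":[-0.012,-0.061,0.01]},{"linear":[-0.014,0.001,0.006],"dr":[-0.012,-0.061,0.01]},{"linear":[-0.014,0.001,0.007],"dr":[-0.012,-0.061,0.01]},{"linear":[-0.013,0.001,0.008],"dr":[-0.012,-0.061,0.01]},{"linear":[-0.013,0.002,0.009],"dr":[-0.012,-0.061,0.01]},{"linear":[-0.012,0.002,0.009],"dr":[-0.012,-0.061,0.01]},{"linear":[-0.012,0.002,0.01],"dr":[-0.012,-0.061,0.01]}]'; python3 - <<'E'
from h import *
plan([589.8,-41.7,190],down(-.0928),16)
E
```

```text
clock: 19.23
tcp_pos: [511.9, -273.6, 192.6]
eef_rot: [-1.35, -0.049, -1.06]
wrist_force: [0.5, 0.4, -3.8]
gripper_width: 9.6
t 19.23 p [ 511.9 -273.6  192.6] rpy [-1.35  -0.049 -1.06 ] F [ 0.5  0.4 -3.8] w 9.6 q [-0.76  0.13  1.68  0.21  1.23 -1.33]
dist 244.7 turn [-0.179 -0.957  0.152] toolshift [-164.2   34.3  178.2] ; n= 16
0 [-0.0103, 0.0021, 0.0111] [-0.0112, -0.0598, 0.0095]
1 [-0.0096, 0.0021, 0.0118] [-0.0112, -0.0598, 0.0095]
2 [-0.0088, 0.0021, 0.0123] [-0.0112, -0.0598, 0.0095]
3 [-0.008, 0.002, 0.0129] [-0.0112, -0.0598, 0.0095]
4 [-0.0072, 0.0019, 0.0133] [-0.0112, -0.0598, 0.0095]
5 [-0.0064, 0.0018, 0.0138] [-0.0112, -0.0598, 0.0095]
6 [-0.0056, 0.0017, 0.0141] [-0.0112, -0.0598, 0.0095]
7 [-0.0047, 0.0016, 0.0145] [-0.0112, -0.0598, 0.0095]
8 [-0.0038, 0.0015, 0.0147] [-0.0112, -0.0598, 0.0095]
9 [-0.0029, 0.0014, 0.015] [-0.0112, -0.0598, 0.0095]
10 [-0.002, 0.0012, 0.0151] [-0.0112, -0.0598, 0.0095]
11 [-0.0011, 0.0011, 0.0152] [-0.0112, -0.0598, 0.0095]
12 [-0.0001, 0.0009, 0.0153] [-0.0112, -0.0598, 0.0095]
13 [0.0008, 0.0007, 0.0153] [-0.0112, -0.0598, 0.0095]
14 [0.0017, 0.0005, 0.0152] [-0.0112, -0.0598, 0.0095]
15 [0.0026, 0.0004, 0.0151] [-0.0112, -0.0598, 0.0095]
```

```bash
python3 -m creep '[{"linear":[-0.01,0.002,0.011],"dr":[-0.011,-0.06,0.01]},{"linear":[-0.01,0.002,0.012],"dr":[-0.011,-0.06,0.01]},{"linear":[-0.009,0.002,0.012],"dr":[-0.011,-0.06,0.01]},{"linear":[-0.008,0.002,0.013],"dr":[-0.011,-0.06,0.01]},{"linear":[-0.007,0.002,0.013],"dr":[-0.011,-0.06,0.01]},{"linear":[-0.006,0.002,0.014],"dr":[-0.011,-0.06,0.01]},{"linear":[-0.006,0.002,0.014],"dr":[-0.011,-0.06,0.01]},{"linear":[-0.005,0.002,0.014],"dr":[-0.011,-0.06,0.01]}]'; python3 - <<'E'
from h import *
plan([589.8,-41.7,180],down(-.0928),8)
E
```

```text
clock: 19.9
tcp_pos: [546.7, -147.5, 184.2]
eef_rot: [-1.467, -0.036, -0.548]
wrist_force: [-1.2, 0.6, -2.8]
gripper_width: 9.9
t 19.9 p [ 546.7 -147.5  184.2] rpy [-1.467 -0.036 -0.548] F [-1.2  0.6 -2.8] w 9.9 q [-0.48  0.16  1.64  0.11  1.3  -1.53]
dist 114.3 turn [-0.094 -0.453  0.059] toolshift [-18.5  15.2 111.8] ; n= 8
0 [-0.0023, 0.0019, 0.014] [-0.0117, -0.0566, 0.0073]
1 [-0.0015, 0.0017, 0.0141] [-0.0117, -0.0566, 0.0073]
2 [-0.0007, 0.0016, 0.0142] [-0.0117, -0.0566, 0.0073]
3 [0.0001, 0.0014, 0.0142] [-0.0117, -0.0566, 0.0073]
4 [0.0009, 0.0013, 0.0142] [-0.0117, -0.0566, 0.0073]
5 [0.0017, 0.0011, 0.0141] [-0.0117, -0.0566, 0.0073]
6 [0.0026, 0.0009, 0.014] [-0.0117, -0.0566, 0.0073]
7 [0.0033, 0.0007, 0.0139] [-0.0117, -0.0566, 0.0073]
```

```bash
python3 -m creep '[{"linear":[-0.002,0,0.014],"dr":[-0.012,-0.06,0.008]},{"linear":[-0.002,0,0.015],"dr":[-0.012,-0.06,0.008]},{"linear":[-0.001,0,0.016],"dr":[-0.012,-0.06,0.008]},{"linear":[0,0,0.016],"dr":[-0.012,-0.06,0.008]},{"linear":[0.001,0,0.016],"dr":[-0.012,-0.06,0.008]},{"linear":[0.002,0,0.014],"dr":[-0.012,-0.06,0.008]},{"linear":[0.002,0,0.009],"dr":[-0.012,-0.06,0.008]},{"linear":[0.002,0,0.003],"dr":[-0.01,-0.035,0.005]}]'; python3 -m creep '[{"linear":[0,0,0],"dr":[0,0,0]},{"linear":[0,0,0],"dr":[0,0,0]},{"linear":[0,0,0],"dr":[0,0,0]},{"linear":[0,0,0],"dr":[0,0,0]},{"linear":[0,0,0],"dr":[0,0,0]},{"linear":[0,0,0],"dr":[0,0,0]},{"linear":[0,0,0],"dr":[0,0,0]},{"linear":[0,0,0],"dr":[0,0,0]}]'; python3 - <<'E'
from h import *
plan([589.8,-41.7,120],down(-.0928),8)
T=vision.capture("top");S=vision.capture("scene")
mk(T,220,150,380,270,"pics/t17.png");mk(S,220,150,400,285,"pics/s17.png")
import pickle;pickle.dump((T,S),open("p2.pkl","wb"))
E
```

```text
clock: 20.57
tcp_pos: [583.6, -39.7, 183.7]
eef_rot: [-1.567, 0.014, -0.064]
wrist_force: [0.1, -0.1, -2.5]
gripper_width: 9.3
clock: 21.23
tcp_pos: [582.0, -41.4, 181.5]
eef_rot: [-1.566, 0.018, -0.069]
wrist_force: [-0.3, 0.2, -3.9]
gripper_width: 9.8
t 21.23 p [582.  -41.4 181.5] rpy [-1.566  0.018 -0.069] F [-0.3  0.2 -3.9] w 9.8 q [-0.22  0.26  1.53  0.    1.37 -1.72]
dist 62.0 turn [-0.005  0.023 -0.018] toolshift [ 8.9 61.4 -0.1] ; n= 8
0 [0.0011, 0.0077, -0.0] [-0.0006, 0.0029, -0.0022]
1 [0.0011, 0.0077, 0.0] [-0.0006, 0.0029, -0.0022]
2 [0.0011, 0.0077, 0.0] [-0.0006, 0.0029, -0.0022]
3 [0.0011, 0.0077, 0.0] [-0.0006, 0.0029, -0.0022]
4 [0.001, 0.0077, 0.0] [-0.0006, 0.0029, -0.0022]
5 [0.001, 0.0077, 0.0] [-0.0006, 0.0029, -0.0022]
6 [0.001, 0.0077, 0.0] [-0.0006, 0.0029, -0.0022]
7 [0.001, 0.0077, 0.0] [-0.0006, 0.0029, -0.0022]
```

```bash
python3 - <<'E'
from h import *
import pickle;T,S=pickle.load(open("p2.pkl","rb"))
o=r.get_obs();R=Rt.from_euler('xyz',o["eef_rot"]).as_matrix()
p=np.array(o["tcp_pos"])
# plate axes: plate z=-tool y ; plate y = tool z ; plate x = tool x
Rp=np.c_[R[:,0],R[:,2],-R[:,1]]
O=p-30*Rp[:,2]
L=[]
for z,c in((40,(0,255,255)),(14,(0,255,0))):
    L.append((np.array([(46,85,z),(46,-85,z),(-46,-85,z),(-46,85,z)])@Rp.T+O,c))
mk(S,220,150,340,240,"pics/s18.png",L);mk(T,280,170,380,245,"pics/t18.png",L)
E
python3 -m creep '[{"linear":[0.002,0.008,-0.001],"dr":[0,0.004,-0.003]},{"linear":[0.001,0.012,-0.001],"dr":[0,0.004,-0.003]},{"linear":[0.001,0.014,-0.001],"dr":[0,0.004,-0.003]},{"linear":[0.001,0.014,-0.001],"dr":[0,0.004,-0.003]},{"linear":[0.001,0.012,-0.001],"dr":[0,0.003,-0.003]},{"linear":[0.001,0.008,0],"dr":[0,0.003,-0.003]},{"linear":[0.001,0.004,0],"dr":[0,0,0]},{"linear":[0,0,0],"dr":[0,0,0]}]'; python3 - <<'E'
from h import *
plan([589.3,-46.6,95],down(-.0928),1)
E
```

```text
clock: 22.0
tcp_pos: [590.8, -47.2, 104.9]
eef_rot: [-1.566, -0.005, -0.094]
wrist_force: [-0.3, -0.7, -2.1]
gripper_width: 9.7
t 22.0 p [590.8 -47.2 104.9] rpy [-1.566 -0.005 -0.094] F [-0.3 -0.7 -2.1] w 9.7 q [-0.23  0.34  1.6   0.01  1.2  -1.71]
dist 10.0 turn [-0.004 -0.001  0.005] toolshift [-1.6  9.9  0.4] ; n= 1
0 [-0.0016, 0.0099, 0.0004] [-0.0044, -0.0009, 0.0049]
```

```bash
python3 -m creep '[{"linear":[-0.001,0.003,0],"dr":[-0.002,0,0.002]},{"linear":[0,0.003,0],"dr":[-0.001,0,0.001]},{"linear":[0,0.002,0],"dr":[0,0,0]},{"linear":[0,0.001,0],"dr":[0,0,0]},{"linear":[0,0,0],"dr":[0,0,0]},{"linear":[0,0,0],"dr":[0,0,0]},{"linear":[0,0,0],"dr":[0,0,0]},{"linear":[0,0,0],"dr":[0,0,0]}]'; python3 - <<'E'
from h import *
plan([589.3,-46.6,92],down(-.0928),1)
T=vision.capture("top");S=vision.capture("scene")
mk(T,220,150,380,270,"pics/t19.png");mk(S,250,180,370,270,"pics/s19.png")
E
```

```text
clock: 22.67
tcp_pos: [592.3, -47.3, 97.9]
eef_rot: [-1.57, -0.007, -0.093]
wrist_force: [0.3, -0.4, -2.6]
gripper_width: 9.7
t 22.67 p [592.3 -47.3  97.9] rpy [-1.57  -0.007 -0.093] F [ 0.3 -0.4 -2.6] w 9.7 q [-0.23  0.35  1.6   0.    1.19 -1.7 ]
dist 6.7 turn [-0.    -0.     0.007] toolshift [-3.   5.9  0.4] ; n= 1
0 [-0.003, 0.0059, 0.0004] [-0.0005, -0.0004, 0.007]
```

```bash
python3 -m creep '[{"linear":[-0.001,0.001,0],"dr":[0,0,0.003]},{"linear":[-0.001,0.001,0],"dr":[0,0,0.002]},{"linear":[-0.001,0.001,0],"dr":[0,0,0.002]},{"linear":[0,0.001,0],"dr":[0,0,0]},{"linear":[0,0.001,0],"dr":[0,0,0]},{"linear":[0,0,0],"dr":[0,0,0]},{"linear":[0,0,0],"dr":[0,0,0]},{"linear":[0,0,0],"dr":[0,0,0]}]'; python3 - <<'E'
from h import *
plan([589.3,-46.6,92],down(-.0928),1)
E
```

```text
clock: 23.43
tcp_pos: [589.4, -47.3, 93.4]
eef_rot: [-1.571, -0.001, -0.093]
wrist_force: [0.8, 0.0, -2.2]
gripper_width: 9.7
t 23.43 p [589.4 -47.3  93.4] rpy [-1.571e+00 -1.000e-03 -9.300e-02] F [ 0.8  0.  -2.2] w 9.7 q [-0.23  0.35  1.6   0.    1.19 -1.7 ]
dist 1.6 turn [-0.    -0.     0.001] toolshift [-0.2  1.4  0.6] ; n= 1
0 [-0.0002, 0.0014, 0.0006] [-0.0001, -0.0004, 0.0005]
```

```bash
python3 -m creep '[{"linear":[0,0.001,0],"dr":[0,0,0]},{"linear":[0,0.001,0],"dr":[0,0,0]},{"linear":[0,0.001,0],"dr":[0,0,0]},{"linear":[0,0,0],"dr":[0,0,0]},{"linear":[0,0,0],"dr":[0,0,0]},{"linear":[0,0,0],"dr":[0,0,0]},{"linear":[0,0,0],"dr":[0,0,0]},{"linear":[0,0,0],"dr":[0,0,0]}]'
```

```text
clock: 24.1
tcp_pos: [590.3, -47.6, 93.4]
eef_rot: [-1.571, -0.002, -0.093]
wrist_force: [-2.9, 0.8, 0.8]
gripper_width: 9.3
```

```bash
python3 -m creep '[{"linear":[0,0,0.003],"dr":[0,0,0]},{"linear":[0,0,0.004],"dr":[0,0,0]},{"linear":[0,0,0.004],"dr":[0,0,0]},{"linear":[0,0,0.004],"dr":[0,0,0]},{"linear":[0,0,0.004],"dr":[0,0,0]},{"linear":[0,0,0.004],"dr":[0,0,0]},{"linear":[0,0,0.003],"dr":[0,0,0]},{"linear":[0,0,0.001],"dr":[0,0,0]}]'; python3 - <<'E'
from h import *
o=r.get_obs()
plan([603.7,107.7,93],down(-.0928),1)
E
```

```text
clock: 24.77
tcp_pos: [592.0, -25.4, 94.3]
eef_rot: [-1.586, -0.001, -0.091]
wrist_force: [-2.5, -2.6, -0.4]
gripper_width: 9.7
t 24.77 p [592.  -25.4  94.3] rpy [-1.586e+00 -1.000e-03 -9.100e-02] F [-2.5 -2.6 -0.4] w 9.7 q [-0.18  0.35  1.6  -0.02  1.19 -1.65]
dist 133.6 turn [0.015 0.002 0.001] toolshift [ -0.4  -0.7 133.6] ; n= 1
0 [-0.0004, -0.0007, 0.1336] [0.0151, 0.0016, 0.0006]
```

```bash
python3 -m creep '[{"linear":[-0.001,0,0.004],"dr":[0.005,0,0]},{"linear":[0,0,0.006],"dr":[0.004,0,0]},{"linear":[0,0,0.006],"dr":[0.003,0,0]},{"linear":[0,0,0.006],"dr":[0,0,0]},{"linear":[0,0,0.006],"dr":[0,0,0]},{"linear":[0,0,0.006],"dr":[0,0,0]},{"linear":[0,0,0.006],"dr":[0,0,0]},{"linear":[0,0,0.006],"dr":[0,0,0]}]'; python3 - <<'E'
from h import *
plan([603.7,107.7,93],down(-.0928),1)
E
```

```text
clock: 25.43
tcp_pos: [592.0, -22.3, 100.2]
eef_rot: [-1.659, 0.002, -0.092]
wrist_force: [-4.3, -14.6, 5.2]
gripper_width: 9.6
t 25.43 p [592.  -22.3 100.2] rpy [-1.659  0.002 -0.092] F [ -4.3 -14.6   5.2] w 9.6 q [-0.13  0.35  1.59 -0.1   1.2  -1.58]
dist 130.8 turn [ 0.089  0.001 -0.002] toolshift [ -0.2  -4.4 130.7] ; n= 1
0 [-0.0002, -0.0044, 0.1307] [0.0886, 0.0009, -0.002]
```

```bash
python3 -m creep '[{"linear":[0,0,-0.004],"dr":[0.015,0,0]},{"linear":[0,0,-0.005],"dr":[0.02,0,0]},{"linear":[0,0,-0.005],"dr":[0.02,0,0]},{"linear":[0,0,-0.004],"dr":[0.015,0,0]},{"linear":[0,0,-0.002],"dr":[0.01,0,0]},{"linear":[0,0,0],"dr":[0,0,0]},{"linear":[0,0,0],"dr":[0,0,0]},{"linear":[0,0,0],"dr":[0,0,0]}]'; python3 - <<'E'
from h import *
plan([603.7,107.7,93],down(-.0928),1)
T=vision.capture("top");S=vision.capture("scene")
import pickle;pickle.dump((T,S),open("p3.pkl","wb"))
o=r.get_obs();R=Rt.from_euler('xyz',o["eef_rot"]).as_matrix()
p=np.array(o["tcp_pos"])
Rp=np.c_[R[:,0],R[:,2],-R[:,1]]
O=p-32*Rp[:,2]
L=[]
for z,c in((40,(0,255,255)),):
    L.append((np.array([(46,85,z),(46,-85,z),(-46,-85,z),(-46,85,z)])@Rp.T+O,c))
mk(S,230,195,350,285,"pics/s20.png",L);mk(T,280,170,380,245,"pics/t20.png",L)
E
```

```text
clock: 26.1
tcp_pos: [588.3, -38.3, 96.8]
eef_rot: [-1.568, 0.006, -0.092]
wrist_force: [-0.3, -0.3, -3.0]
gripper_width: 9.5
t 26.1 p [588.3 -38.3  96.8] rpy [-1.568  0.006 -0.092] F [-0.3 -0.3 -3. ] w 9.5 q [-0.21  0.35  1.6   0.    1.2  -1.69]
dist 146.9 turn [-0.003  0.    -0.006] toolshift [  1.9   4.2 146.8] ; n= 1
0 [0.0019, 0.0042, 0.1468] [-0.0026, 0.0003, -0.006]
```

```bash
python3 - <<'E'
from h import *
import pickle;T,S=pickle.load(open("p3.pkl","rb"))
o=r.get_obs();R=Rt.from_euler('xyz',o["eef_rot"]).as_matrix()
p=np.array(o["tcp_pos"])
Rp=np.c_[R[:,0],R[:,2],-R[:,1]]
for h in(31,33):
  O=p-h*Rp[:,2]
  for x in(-38,-26):
    ys=np.arange(-80,81,2.);q=proj(T,np.c_[np.full(len(ys),x),ys,np.full(len(ys),36.)]@Rp.T+O)
    print(h,x,[round(np.interp(u,q[::-1,0],q[::-1,1]),2) for u in (345,350,355,360)], )
for u in(345,350,355,360):
    print(u,[(v,int(T["frame"][v,u,2])-int(T["frame"][v,u,0])) for v in range(218,236)])
# dock: rails in T: bed center
E
```

```text
31 -38 [np.float64(228.89), np.float64(229.27), np.float64(229.66), np.float64(230.05)]
31 -26 [np.float64(223.99), np.float64(224.37), np.float64(224.76), np.float64(225.15)]
33 -38 [np.float64(229.03), np.float64(229.42), np.float64(229.81), np.float64(230.19)]
33 -26 [np.float64(224.14), np.float64(224.52), np.float64(224.91), np.float64(225.3)]
345 [(218, -54), (219, -53), (220, -68), (221, -79), (222, -81), (223, 61), (224, 123), (225, 112), (226, 114), (227, 116), (228, 33), (229, -109), (230, -85), (231, 25), (232, 15), (233, 13), (234, 13), (235, 11)]
350 [(218, 1), (219, -64), (220, -128), (221, -128), (222, -126), (223, 43), (224, 132), (225, 113), (226, 112), (227, 116), (228, 100), (229, -14), (230, -108), (231, -78), (232, 27), (233, 14), (234, 12), (235, 12)]
355 [(218, 16), (219, -55), (220, -133), (221, -126), (222, -131), (223, -91), (224, 108), (225, 122), (226, 116), (227, 117), (228, 118), (229, 36), (230, -108), (231, -133), (232, -28), (233, 26), (234, 18), (235, 14)]
360 [(218, -130), (219, -122), (220, -114), (221, -116), (222, -127), (223, -107), (224, 74), (225, 127), (226, 111), (227, 115), (228, 117), (229, 76), (230, -54), (231, -120), (232, -97), (233, -55), (234, 11), (235, 20)]
```

```bash
python3 -m creep '[{"linear":[0,0.001,0],"dr":[0,0,0]},{"linear":[0,0.001,0],"dr":[0,0,-0.003]},{"linear":[0,0.001,0],"dr":[0,0,-0.003]},{"linear":[0,0.001,0],"dr":[0,0,0]},{"linear":[0,0,0],"dr":[0,0,0]},{"linear":[0,0,0],"dr":[0,0,0]},{"linear":[0,0,0],"dr":[0,0,0]},{"linear":[0,0,0],"dr":[0,0,0]}]'; python3 - <<'E'
from h import *
plan([603.7,107.7,93],down(-.0928),1)
E
```

```text
clock: 26.87
tcp_pos: [589.0, -36.8, 93.3]
eef_rot: [-1.568, -0.002, -0.09]
wrist_force: [0.0, -0.4, -2.2]
gripper_width: 9.3
t 26.87 p [589.  -36.8  93.3] rpy [-1.568 -0.002 -0.09 ] F [ 0.  -0.4 -2.2] w 9.3 q [-0.21  0.35  1.61  0.    1.18 -1.69]
dist 145.3 turn [-0.002  0.003  0.002] toolshift [  1.7   0.7 145.2] ; n= 1
0 [0.0017, 0.0007, 0.1452] [-0.0023, 0.0028, 0.0022]
```

```bash
python3 -m creep '[{"linear":[0,0.001,0],"dr":[0,0,0]},{"linear":[0,0.001,0],"dr":[0,0.002,0]},{"linear":[-0.001,0.001,0],"dr":[0,0.002,0]},{"linear":[0,0,0],"dr":[0,0,0]},{"linear":[0,0,0],"dr":[0,0,0]},{"linear":[0,0,0],"dr":[0,0,0]},{"linear":[0,0,0],"dr":[0,0,0]},{"linear":[0,0,0],"dr":[0,0,0]}]'; python3 - <<'E'
from h import *
plan([603.7,107.7,93],down(-.0928),1)
E
```

```text
clock: 27.53
tcp_pos: [589.6, -37.0, 93.3]
eef_rot: [-1.569, -0.006, -0.094]
wrist_force: [-0.9, 1.1, 0.9]
gripper_width: 9.6
t 27.53 p [589.6 -37.   93.3] rpy [-1.569 -0.006 -0.094] F [-0.9  1.1  0.9] w 9.6 q [-0.21  0.35  1.61  0.    1.18 -1.69]
dist 145.4 turn [-0.002 -0.002  0.006] toolshift [  0.4   0.6 145.4] ; n= 1
0 [0.0004, 0.0006, 0.1454] [-0.0022, -0.0017, 0.006]
```

```bash
python3 -m creep '[{"linear":[0,0,0],"dr":[0,0,0]},{"linear":[0,0,0],"dr":[0,0,0]},{"linear":[0,0,0],"dr":[0,0,0]},{"linear":[0,0,0],"dr":[0,0,0]},{"linear":[-0.001,0,0],"dr":[0,0,0.003]},{"linear":[-0.001,-0.001,0],"dr":[0,0,0.003]},{"linear":[0,0,0],"dr":[0,0,0]},{"linear":[0,0,0],"dr":[0,0,0]}]' 0.8 3; python3 -m creep '[{"linear":[0,0,0],"dr":[0,0,0]},{"linear":[0,0,0],"dr":[0,0,0]},{"linear":[0,0,0],"dr":[0,0,0]},{"linear":[0,0,0],"dr":[0,0,0]},{"linear":[0,0,0],"dr":[0,0,0]},{"linear":[0,0,0],"dr":[0,0,0]},{"linear":[0,0,0],"dr":[0,0,0]},{"linear":[0,0,0],"dr":[0,0,0]}]' 1 3; python3 - <<'E'
from h import *
plan([603.7,107.7,93],down(-.0928),1)
E
```

```text
clock: 28.2
tcp_pos: [588.3, -38.1, 94.2]
eef_rot: [-1.571, -0.002, -0.095]
wrist_force: [-0.3, -0.2, -0.6]
gripper_width: 19.2
clock: 28.87
tcp_pos: [588.7, -37.8, 94.9]
eef_rot: [-1.57, -0.003, -0.095]
wrist_force: [-0.9, -0.3, 0.2]
gripper_width: 10.0
t 28.87 p [588.7 -37.8  94.9] rpy [-1.57  -0.003 -0.095] F [-0.9 -0.3  0.2] w 10.0 q [-0.21  0.35  1.61  0.    1.19 -1.69]
dist 146.3 turn [-0.001 -0.002  0.003] toolshift [  1.2   2.  146.3] ; n= 1
0 [0.0012, 0.002, 0.1463] [-0.0007, -0.0019, 0.0025]
```

```bash
python3 -m creep '[{"linear":[-0.001,0,0.003],"dr":[0,0,0.002]},{"linear":[0,0.001,0.004],"dr":[0,0,0]},{"linear":[0,0.001,0.004],"dr":[0,0,0]},{"linear":[0,0,0.004],"dr":[0,0,0]},{"linear":[0,0,0.003],"dr":[0,0,0]},{"linear":[0,0,0.002],"dr":[0,0,0]},{"linear":[0,0,0],"dr":[0,0,0]},{"linear":[0,0,0],"dr":[0,0,0]}]' ; python3 - <<'E'
from h import *
plan([603.7,107.7,93],down(-.0928),1)
E
```

```text
clock: 29.53
tcp_pos: [590.2, -23.4, 94.8]
eef_rot: [-1.586, -0.003, -0.093]
wrist_force: [-0.9, -5.8, 2.3]
gripper_width: 14.1
t 29.53 p [590.2 -23.4  94.8] rpy [-1.586 -0.003 -0.093] F [-0.9 -5.8  2.3] w 14.1 q [-0.18  0.35  1.6  -0.02  1.18 -1.65]
dist 131.9 turn [ 0.015 -0.     0.003] toolshift [  1.3  -0.3 131.8] ; n= 1
0 [0.0013, -0.0003, 0.1318] [0.0154, -0.0002, 0.0025]
```

```bash
python3 - <<'E'
from h import *
import pickle
T=vision.capture("top");S=vision.capture("scene");pickle.dump((T,S),open("p4.pkl","wb"))
Rz=Rt.from_euler('z',-.0928).as_matrix()
home=np.array([603.7,107.7,61])
def at(d,z): return np.array([(46,85+d,z),(46,-85+d,z),(-46,-85+d,z),(-46,85+d,z)])@Rz.T+home
cl=np.array([(0,-150,0),(0,90,0)])@Rz.T+home
L=[(at(-132,40),(0,255,255)),(at(-132,22),(0,255,0)),(cl,(255,0,255))]
mk(S,240,200,360,290,"pics/s21.png",L);mk(T,280,170,380,245,"pics/t21.png",L)
T2,S2=pickle.load(open("p2.pkl","rb"))
b=lambda x:np.array([(x,-55,0),(x,80,0)])@Rz.T+home
mk(T2,230,165,330,240,"pics/t22.png",[(cl,(255,0,255)),(b(27.2),(0,255,0)),(b(-27.2),(0,255,0))])
E
python3 -m creep '[{"linear":[0,0,-0.004],"dr":[0.005,0,0]},{"linear":[0,0,-0.005],"dr":[0.005,0,0]},{"linear":[-0.001,0,-0.004],"dr":[0.005,0,0]},{"linear":[-0.001,0,-0.002],"dr":[0,0,0]},{"linear":[-0.001,0,0],"dr":[0,0,0]},{"linear":[0,0,0],"dr":[0,0,0]},{"linear":[0,0,0],"dr":[0,0,0]},{"linear":[0,0,0],"dr":[0,0,0]}]' 1 20; python3 - <<'E'
from h import *
plan([603.7,107.7,94],down(-.0928),1)
import pickle
T=vision.capture("top");S=vision.capture("scene");pickle.dump((T,S),open("p5.pkl","wb"))
Rz=Rt.from_euler('z',-.0928).as_matrix()
home=np.array([603.7,107.7,61]);o=r.get_obs();d=-((home-o["tcp_pos"])@Rz[:,1])
def at(d,z): return np.array([(46,85+d,z),(46,-85+d,z),(-46,-85+d,z),(-46,85+d,z)])@Rz.T+home
L=[(at(d,40),(0,255,255))]
mk(S,240,200,360,290,"pics/s23.png",L);mk(T,280,170,380,245,"pics/t23.png",L)
E
```

```text
clock: 30.3
tcp_pos: [586.9, -34.4, 94.6]
eef_rot: [-1.562, -0.005, -0.093]
wrist_force: [1.4, -0.0, 0.3]
gripper_width: 9.7
t 30.3 p [586.9 -34.4  94.6] rpy [-1.562 -0.005 -0.093] F [ 1.4 -0.   0.3] w 9.7 q [-0.21  0.34  1.62  0.01  1.18 -1.69]
dist 143.1 turn [-0.008 -0.     0.005] toolshift [  3.5   1.8 143. ] ; n= 1
0 [0.0035, 0.0018, 0.143] [-0.0084, -0.0005, 0.0055]
```

```bash
python3 -m creep '[{"linear":[0,0,0.003],"dr":[-0.004,0,0.002]},{"linear":[0,0,0.004],"dr":[0,0,0]},{"linear":[0,0,0.004],"dr":[0,0,0]},{"linear":[0,0,0.004],"dr":[0,0,0]},{"linear":[0,0,0.004],"dr":[0,0,0]},{"linear":[0,0,0.004],"dr":[0,0,0]},{"linear":[0,0,0.001],"dr":[0,0,0]},{"linear":[0,0,0],"dr":[0,0,0]}]' ; python3 - <<'E'
from h import *
plan([603.7,107.7,94],down(-.0928),1)
E
```

```text
clock: 31.07
tcp_pos: [588.8, -10.4, 94.8]
eef_rot: [-1.573, -0.002, -0.092]
wrist_force: [0.1, -1.5, 1.1]
gripper_width: 9.9
t 31.07 p [588.8 -10.4  94.8] rpy [-1.573 -0.002 -0.092] F [ 0.1 -1.5  1.1] w 9.9 q [-0.16  0.34  1.61 -0.    1.18 -1.64]
dist 119.0 turn [0.002 0.001 0.002] toolshift [  4.1   0.6 118.9] ; n= 1
0 [0.0041, 0.0006, 0.1189] [0.0021, 0.001, 0.0022]
```

```bash
python3 -m creep '[{"linear":[0,0,0.004],"dr":[0,0,0]},{"linear":[0,0,0.006],"dr":[0,0,0]},{"linear":[0,0,0.007],"dr":[0,0,0]},{"linear":[0,0,0.007],"dr":[0,0,0]},{"linear":[0,0,0.007],"dr":[0,0,0]},{"linear":[0,0,0.007],"dr":[0,0,0]},{"linear":[0,0,0.004],"dr":[0,0,0]},{"linear":[0,0,0.001],"dr":[0,0,0]}]' ; python3 - <<'E'
from h import *
plan([603.7,107.7,94],down(-.0928),1)
E
```

```text
clock: 31.73
tcp_pos: [593.0, 36.1, 95.0]
eef_rot: [-1.575, -0.002, -0.092]
wrist_force: [-0.6, -1.0, 2.4]
gripper_width: 9.6
t 31.73 p [593.   36.1  95. ] rpy [-1.575 -0.002 -0.092] F [-0.6 -1.   2.4] w 9.6 q [-0.08  0.35  1.6  -0.    1.19 -1.56]
dist 72.4 turn [0.004 0.001 0.002] toolshift [ 4.1  0.7 72.3] ; n= 1
0 [0.0041, 0.0007, 0.0723] [0.0039, 0.001, 0.0022]
```

```bash
python3 -m creep '[{"linear":[0,0,0.004],"dr":[0.001,0,0]},{"linear":[0,0,0.007],"dr":[0.001,0,0]},{"linear":[0,0,0.008],"dr":[0.001,0,0]},{"linear":[0,0,0.008],"dr":[0,0,0]},{"linear":[0,0,0.008],"dr":[0,0,0]},{"linear":[0,0,0.008],"dr":[0,0,0]},{"linear":[0,0,0.005],"dr":[0,0,0]},{"linear":[0,0,0.001],"dr":[0,0,0]}]' ; python3 - <<'E'
from h import *
plan([603.7,107.7,94],down(-.0928),1)
E
```

```text
clock: 32.4
tcp_pos: [598.0, 91.8, 95.0]
eef_rot: [-1.569, -0.002, -0.091]
wrist_force: [-1.0, -2.0, 1.6]
gripper_width: 10.0
t 32.4 p [598.   91.8  95. ] rpy [-1.569 -0.002 -0.091] F [-1.  -2.   1.6] w 10.0 q [ 0.01  0.38  1.57  0.    1.2  -1.47]
dist 17.0 turn [-0.001  0.001  0.002] toolshift [ 4.2  1.  16.4] ; n= 1
0 [0.0042, 0.001, 0.0164] [-0.0015, 0.0014, 0.0023]
```

```bash
python3 -m creep '[{"linear":[0,0,0.003],"dr":[0,0,0]},{"linear":[0,0,0.003],"dr":[0,0,0]},{"linear":[0,0,0.003],"dr":[0,0,0]},{"linear":[0,0,0.003],"dr":[0,0,0]},{"linear":[0,0,0.002],"dr":[0,0,0]},{"linear":[0,0,0.002],"dr":[0,0,0]},{"linear":[0,0,0.001],"dr":[0,0,0]},{"linear":[0,0,0.001],"dr":[0,0,0]}]' 1 50; python3 - <<'E'
from h import *
plan([603.7,107.7,94],down(-.0928),1)
E
```

```text
clock: 33.07
tcp_pos: [599.1, 101.9, 95.7]
eef_rot: [-1.586, -0.0, -0.093]
wrist_force: [-0.8, -4.4, 3.7]
gripper_width: 9.3
t 33.07 p [599.1 101.9  95.7] rpy [-1.586 -0.    -0.093] F [-0.8 -4.4  3.7] w 9.3 q [ 0.03  0.38  1.55 -0.02  1.21 -1.44]
dist 7.6 turn [ 0.015 -0.     0.   ] toolshift [4.  1.6 6.2] ; n= 1
0 [0.004, 0.0016, 0.0062] [0.015, -0.0, 0.0002]
```

```bash
python3 -m creep '[{"linear":[0,0,0.003],"dr":[0.003,0,0]},{"linear":[0,0,0.004],"dr":[0.003,0,0]},{"linear":[0,0,0.004],"dr":[0.003,0,0]},{"linear":[0,0,0.004],"dr":[0.003,0,0]},{"linear":[0,0,0.004],"dr":[0.003,0,0]},{"linear":[0,0,0.004],"dr":[0.003,0,0]},{"linear":[0,0,0.004],"dr":[0.003,0,0]},{"linear":[0,0,0.004],"dr":[0.003,0,0]}]' 1 50; python3 - <<'E'
from h import *
plan([603.7,107.7,94],down(-.0928),1)
E
```

```text
clock: 33.73
tcp_pos: [600.3, 112.6, 96.2]
eef_rot: [-1.598, 0.004, -0.095]
wrist_force: [-1.9, -13.4, 3.8]
gripper_width: 9.6
t 33.73 p [600.3 112.6  96.2] rpy [-1.598  0.004 -0.095] F [ -1.9 -13.4   3.8] w 9.6 q [ 0.06  0.39  1.54 -0.03  1.22 -1.41]
dist 6.4 turn [ 0.027 -0.002 -0.004] toolshift [ 3.9  2.3 -4.5] ; n= 1
0 [0.0039, 0.0023, -0.0045] [0.0274, -0.0023, -0.0044]
```

```bash
python3 -m creep '[{"linear":[0,0,0.005],"dr":[0.002,0,0]},{"linear":[0,0,0.006],"dr":[0.002,0,0]},{"linear":[0,0,0.006],"dr":[0.002,0,0]},{"linear":[0,0,0.006],"dr":[0.002,0,0]},{"linear":[0,0,0.003],"dr":[0,0,0]},{"linear":[0,0,0],"dr":[0,0,0]},{"linear":[0,0,0],"dr":[0,0,0]},{"linear":[0,0,0],"dr":[0,0,0]}]'; python3 - <<'E'
from h import *
plan([603.7,107.7,94],down(-.0928),1)
E
```

```text
clock: 34.4
tcp_pos: [600.3, 112.1, 96.7]
eef_rot: [-1.633, 0.011, -0.102]
wrist_force: [0.0, -5.3, 3.4]
gripper_width: 9.8
t 34.4 p [600.3 112.1  96.7] rpy [-1.633  0.011 -0.102] F [ 0.  -5.3  3.4] w 9.8 q [ 0.08  0.41  1.52 -0.06  1.24 -1.37]
dist 6.1 turn [ 0.062 -0.009 -0.012] toolshift [ 3.8  2.9 -3.8] ; n= 1
0 [0.0038, 0.0029, -0.0038] [0.0618, -0.0092, -0.0118]
```

```bash
python3 -m creep '[{"linear":[0,0,0],"dr":[0,0,0]},{"linear":[0,0,0],"dr":[0,0,0]},{"linear":[0,0,0],"dr":[0,0,0]},{"linear":[0,0,0],"dr":[0.02,0,0]},{"linear":[0,-0.006,0],"dr":[0.02,-0.003,-0.003]},{"linear":[0,-0.015,0],"dr":[0.01,-0.003,-0.003]},{"linear":[0,-0.02,0],"dr":[0,-0.003,-0.003]},{"linear":[0,-0.03,0],"dr":[0,0,0]}]' 0.7 40; python3 - <<'E'
from h import *
plan([603.7,107.7,94],down(-.0928),1)
import pickle
T=vision.capture("top");S=vision.capture("scene");pickle.dump((T,S),open("p6.pkl","wb"))
Rz=Rt.from_euler('z',-.0928).as_matrix()
home=np.array([603.7,107.7,61])
def at(d,z): return np.array([(46,85+d,z),(46,-85+d,z),(-46,-85+d,z),(-46,85+d,z)])@Rz.T+home
L=[(at(0,40),(0,255,255))]
mk(S,250,230,400,342,"pics/s24.png",L);mk(T,230,170,350,260,"pics/t24.png",L)
E
```

```text
clock: 35.07
tcp_pos: [592.0, 116.9, 160.1]
eef_rot: [-1.574, 0.026, -0.09]
wrist_force: [0.4, -0.6, -0.7]
gripper_width: 27.9
t 35.07 p [592.  116.9 160.1] rpy [-1.574  0.026 -0.09 ] F [ 0.4 -0.6 -0.7] w 27.9 q [ 0.05  0.32  1.49  0.    1.35 -1.43]
dist 67.7 turn [ 0.003  0.003 -0.026] toolshift [14.2 65.7 -7.9] ; n= 1
0 [0.0142, 0.0657, -0.0079] [0.0032, 0.0031, -0.0255]
```

```bash
python3 - <<'E'
from h import *
import pickle
T,S=pickle.load(open("p6.pkl","rb"))
mk(T,170,265,370,345,"pics/t25.png")
mk(T,400,180,530,278,"pics/t26.png")
T0,_=pickle.load(open("p0.pkl","rb"))
mk(T0,170,265,270,340,"pics/t27.png")
mk(T0,270,265,370,340,"pics/t28.png")
E
python3 - <<'E'
from h import *
import pickle
T,_=pickle.load(open("p0.pkl","rb"))
for n,off,a,b in (("c1",170,(96,244),(287,205)),("c2",170,(503,149),(698,133)),("c3",270,(499,161),(692,129))):
    q=np.array([a,b],float)/8+[off,265]-.5
    P=atz(T,q,8); m=P.mean(0);d=P[0]-P[1]
    print(n,np.round(m[:2],1),"len",np.round(np.linalg.norm(d),1),"x-axis dir angle deg",np.degrees(np.arctan2(d[1],d[0])))
Rz=Rt.from_euler('z',-.0928).as_matrix()
for y in(-64,-28,28,64):print(y,np.array([603.7,107.7])+Rz[:2,1]*y)
plan([480,180,160],down(0),1)
E
```

```text
c1 [407.1 346.3] len 61.6 x-axis dir angle deg 100.80313171546031
c2 [431.9 216.4] len 62.3 x-axis dir angle deg 93.92125924151713
c3 [427.2 -36.8] len 62.3 x-axis dir angle deg 98.64667307220975
-64 [597.7693209   43.97538117]
-28 [601.1053279   79.82047926]
28 [606.2946721  135.57952074]
64 [609.6306791  171.42461883]
t 35.17 p [598.6 117.3 168.3] rpy [-1.572  0.008 -0.09 ] F [0.3 0.9 0.5] w 28.1 q [ 0.05  0.32  1.48  0.    1.35 -1.43]
dist 134.5 turn [ 0.001 -0.09  -0.008] toolshift [-123.7    9.3   51.9] ; n= 1
0 [-0.1237, 0.0093, 0.0519] [0.0006, -0.0897, -0.0078]
```

```bash
python3 - <<'E'
from h import *
plan([407.1,346.3,110],down(np.radians(10.8)),16)
E
```

```text
t 35.17 p [598.6 117.3 168.3] rpy [-1.572  0.008 -0.09 ] F [0.3 0.9 0.5] w 28.1 q [ 0.05  0.32  1.48  0.    1.35 -1.43]
dist 304.2 turn [-0.    -0.278 -0.008] toolshift [-210.8   59.8  211. ] ; n= 16
0 [-0.0132, 0.0037, 0.0132] [-0.0, -0.0174, -0.0005]
1 [-0.0129, 0.0037, 0.0134] [-0.0, -0.0174, -0.0005]
2 [-0.0127, 0.0037, 0.0136] [-0.0, -0.0174, -0.0005]
3 [-0.0125, 0.0037, 0.0139] [-0.0, -0.0174, -0.0005]
4 [-0.0122, 0.0037, 0.0141] [-0.0, -0.0174, -0.0005]
5 [-0.012, 0.0037, 0.0143] [-0.0, -0.0174, -0.0005]
6 [-0.0117, 0.0037, 0.0145] [-0.0, -0.0174, -0.0005]
7 [-0.0115, 0.0037, 0.0147] [-0.0, -0.0174, -0.0005]
8 [-0.0112, 0.0037, 0.0149] [-0.0, -0.0174, -0.0005]
9 [-0.011, 0.0037, 0.0151] [-0.0, -0.0174, -0.0005]
10 [-0.0107, 0.0037, 0.0153] [-0.0, -0.0174, -0.0005]
11 [-0.0104, 0.0037, 0.0155] [-0.0, -0.0174, -0.0005]
12 [-0.0102, 0.0037, 0.0156] [-0.0, -0.0174, -0.0005]
13 [-0.0099, 0.0037, 0.0158] [-0.0, -0.0174, -0.0005]
14 [-0.0096, 0.0037, 0.016] [-0.0, -0.0174, -0.0005]
15 [-0.0094, 0.0037, 0.0161] [-0.0, -0.0174, -0.0005]
```

```bash
python3 -m creep '[{"linear":[-0.013,0,0.013],"dr":[0,-0.018,-0.001]},{"linear":[-0.014,0,0.014],"dr":[0,-0.018,-0.001]},{"linear":[-0.014,0,0.014],"dr":[0,-0.018,-0.001]},{"linear":[-0.014,0,0.015],"dr":[0,-0.018,-0.001]},{"linear":[-0.013,0,0.015],"dr":[0,-0.018,0]},{"linear":[-0.013,0.004,0.015],"dr":[0,-0.018,0]},{"linear":[-0.013,0.004,0.015],"dr":[0,-0.018,0]},{"linear":[-0.013,0.004,0.016],"dr":[0,-0.018,0]}]' 0.3 40;  python3 -m creep '[{"linear":[-0.012,0.006,0.016],"dr":[0,-0.018,0]},{"linear":[-0.012,0.006,0.016],"dr":[0,-0.018,0]},{"linear":[-0.011,0.006,0.016],"dr":[0,-0.018,0]},{"linear":[-0.01,0.006,0.015],"dr":[0,-0.018,0]},{"linear":[-0.008,0.006,0.013],"dr":[0,-0.018,0]},{"linear":[-0.005,0.006,0.01],"dr":[0,-0.018,0]},{"linear":[-0.003,0.004,0.005],"dr":[0,-0.018,0]},{"linear":[0,0,0],"dr":[0,-0.01,0]}]'; python3 - <<'E'
from h import *
plan([407.1,346.3,60],down(np.radians(10.8)),8)
T=vision.capture("top");S=vision.capture("scene");mk(S,340,230,500,350,"pics/s30.png")
cv2.imwrite("pics/t30.png",T["frame"])
E
```

```text
clock: 35.83
tcp_pos: [483.6, 245.8, 157.9]
eef_rot: [-1.565, 0.002, 0.065]
wrist_force: [1.3, 0.3, -0.2]
gripper_width: 65.8
clock: 36.5
tcp_pos: [385.1, 340.1, 110.5]
eef_rot: [-1.562, 0.019, 0.23]
wrist_force: [0.2, 0.9, 1.1]
gripper_width: 65.9
t 36.5 p [385.1 340.1 110.5] rpy [-1.562  0.019  0.23 ] F [0.2 0.9 1.1] w 65.9 q [ 0.55  0.19  1.77  0.02  1.19 -1.26]
dist 55.4 turn [-0.009  0.041 -0.019] toolshift [23.8 50.   0.6] ; n= 8
0 [0.003, 0.0063, 0.0001] [-0.0011, 0.0052, -0.0024]
1 [0.003, 0.0063, 0.0001] [-0.0011, 0.0052, -0.0024]
2 [0.0029, 0.0063, 0.0001] [-0.0011, 0.0052, -0.0024]
3 [0.0029, 0.0063, 0.0001] [-0.0011, 0.0052, -0.0024]
4 [0.0029, 0.0063, 0.0002] [-0.0011, 0.0052, -0.0024]
5 [0.0029, 0.0063, 0.0002] [-0.0011, 0.0052, -0.0024]
6 [0.0029, 0.0063, 0.0002] [-0.0011, 0.0052, -0.0024]
7 [0.0029, 0.0063, 0.0002] [-0.0011, 0.0052, -0.0024]
```

```bash
python3 -m creep '[{"linear":[0.003,0.002,0],"dr":[-0.002,0.007,-0.003]},{"linear":[0.004,0.005,0],"dr":[-0.002,0.007,-0.003]},{"linear":[0.005,0.008,0],"dr":[-0.001,0.007,-0.003]},{"linear":[0.005,0.008,0],"dr":[-0.001,0.007,-0.003]},{"linear":[0.004,0.008,0],"dr":[-0.001,0.006,-0.003]},{"linear":[0.002,0.006,0],"dr":[0,0.005,-0.003]},{"linear":[0,0.002,0],"dr":[0,0,0]},{"linear":[0,0,0],"dr":[0,0,0]}]'; python3 - <<'E'
from h import *
plan([407.1,346.3,12],down(np.radians(10.8)),8)
T=vision.capture("top");S=vision.capture("scene");mk(S,400,260,520,350,"pics/s31.png")
mk(T,230,265,370,335,"pics/t31.png")
E
```

```text
clock: 37.27
tcp_pos: [415.6, 342.9, 68.8]
eef_rot: [-1.57, -0.006, 0.178]
wrist_force: [-0.8, 0.6, -0.3]
gripper_width: 65.6
t 37.27 p [415.6 342.9  68.8] rpy [-1.57  -0.006  0.178] F [-0.8  0.6 -0.3] w 65.6 q [ 0.53  0.28  1.76 -0.    1.1  -1.22]
dist 57.5 turn [-0.001 -0.011  0.006] toolshift [-8.1 56.8  4.8] ; n= 8
0 [-0.001, 0.0071, 0.0006] [-0.0001, -0.0013, 0.0008]
1 [-0.001, 0.0071, 0.0006] [-0.0001, -0.0013, 0.0008]
2 [-0.001, 0.0071, 0.0006] [-0.0001, -0.0013, 0.0008]
3 [-0.001, 0.0071, 0.0006] [-0.0001, -0.0013, 0.0008]
4 [-0.001, 0.0071, 0.0006] [-0.0001, -0.0013, 0.0008]
5 [-0.001, 0.0071, 0.0006] [-0.0001, -0.0013, 0.0008]
6 [-0.001, 0.0071, 0.0006] [-0.0001, -0.0013, 0.0008]
7 [-0.001, 0.0071, 0.0006] [-0.0001, -0.0013, 0.0008]
```

```bash
python3 -m creep '[{"linear":[-0.004,0.001,0.002],"dr":[0,-0.003,0.002]},{"linear":[-0.003,0.004,0.002],"dr":[0,-0.003,0.002]},{"linear":[-0.001,0.006,0.001],"dr":[0,-0.003,0.001]},{"linear":[0,0.008,0],"dr":[0,-0.002,0]},{"linear":[0,0.008,0],"dr":[0,0,0]},{"linear":[0,0.006,0],"dr":[0,0,0]},{"linear":[0,0.002,0],"dr":[0,0,0]},{"linear":[0,0,0],"dr":[0,0,0]}]'; python3 - <<'E'
from h import *
plan([407.1,346.3,12],down(np.radians(10.8)),1)
T=vision.capture("top");S=vision.capture("scene");mk(S,400,260,520,350,"pics/s32.png")
E
```

```text
clock: 38.03
tcp_pos: [405.7, 347.8, 31.9]
eef_rot: [-1.569, -0.003, 0.192]
wrist_force: [-0.5, 0.3, 1.1]
gripper_width: 65.9
t 38.03 p [405.7 347.8  31.9] rpy [-1.569 -0.003  0.192] F [-0.5  0.3  1.1] w 65.9 q [ 0.55  0.33  1.79  0.    1.02 -1.22]
dist 20.0 turn [-0.002  0.003  0.003] toolshift [ 1.  19.9 -1.8] ; n= 1
0 [0.001, 0.0199, -0.0018] [-0.0022, 0.0034, 0.0031]
```

```bash
python3 -m creep '[{"linear":[0.001,0.004,-0.001],"dr":[0,0,0]},{"linear":[0,0.006,-0.001],"dr":[0,0,0]},{"linear":[0,0.005,0],"dr":[0,0,0]},{"linear":[0,0.002,0],"dr":[0,0,0]},{"linear":[0,0.001,0],"dr":[0,0,0]},{"linear":[0,0,0],"dr":[0,0,0]},{"linear":[0,0,0],"dr":[0,0,0]},{"linear":[0,0,0],"dr":[0,0,0]}]'; python3 - <<'E'
from h import *
plan([407.1,346.3,12],down(np.radians(10.8)),1)
E
```

```text
clock: 38.8
tcp_pos: [408.9, 346.4, 13.4]
eef_rot: [-1.568, -0.006, 0.191]
wrist_force: [0.3, -0.6, -0.3]
gripper_width: 65.7
t 38.8 p [408.9 346.4  13.4] rpy [-1.568 -0.006  0.191] F [ 0.3 -0.6 -0.3] w 65.7 q [ 0.54  0.36  1.79  0.    0.98 -1.22]
dist 2.3 turn [-0.003  0.003  0.006] toolshift [-1.8  1.4  0.2] ; n= 1
0 [-0.0018, 0.0014, 0.0002] [-0.0032, 0.0027, 0.006]
```

```bash
python3 -m creep '[{"linear":[-0.001,0.001,0],"dr":[0,0,0.003]},{"linear":[0,0,0],"dr":[0,0,0]},{"linear":[0,0,0],"dr":[0,0,0]},{"linear":[0,0,0],"dr":[0,0,0]},{"linear":[0,0,0],"dr":[0,0,0]},{"linear":[0,0,0],"dr":[0,0,0]},{"linear":[0,0,0],"dr":[0,0,0]},{"linear":[0,0,0],"dr":[0,0,0]}]' 1 30; python3 -m creep '[{"linear":[0,-0.008,0],"dr":[0,0,0]},{"linear":[0,-0.016,0],"dr":[0,0,0]},{"linear":[0,-0.024,0],"dr":[0,0,0]},{"linear":[0,-0.03,0],"dr":[0,0,0]},{"linear":[0,-0.03,0],"dr":[0,0.03,0]},{"linear":[0,-0.028,0],"dr":[0,0.06,0]},{"linear":[0,-0.02,0],"dr":[0,0.09,0]},{"linear":[0,-0.01,0],"dr":[0,0.1,0]}]'; python3 - <<'E'
from h import *
Rz=Rt.from_euler('z',-.0928).as_matrix()
t=np.array([603.7,107.7,170])+Rz[:,1]*45
plan(t,down(-np.pi/2-.0928),16)
S=vision.capture("scene");mk(S,340,200,500,320,"pics/s33.png")
E
```

```text
clock: 39.47
tcp_pos: [408.3, 346.6, 13.0]
eef_rot: [-1.567, -0.004, 0.191]
wrist_force: [0.9, -0.1, 0.4]
gripper_width: 43.7
clock: 40.13
tcp_pos: [402.3, 342.6, 182.9]
eef_rot: [-1.576, 0.01, -0.099]
wrist_force: [0.9, 0.9, -1.6]
gripper_width: 43.7
t 40.13 p [402.3 342.6 182.9] rpy [-1.576  0.01  -0.099] F [ 0.9  0.9 -1.6] w 43.7 q [ 0.54  0.14  1.67  0.    1.34 -0.93]
dist 280.3 turn [ 0.012  1.564 -0.004] toolshift [ 223.5   11.4 -168.8] ; n= 16
0 [0.014, 0.0007, -0.0105] [0.0007, 0.0978, -0.0003]
1 [0.0149, 0.0007, -0.0091] [0.0007, 0.0978, -0.0003]
2 [0.0158, 0.0007, -0.0076] [0.0007, 0.0978, -0.0003]
3 [0.0164, 0.0007, -0.0061] [0.0007, 0.0978, -0.0003]
4 [0.0169, 0.0007, -0.0044] [0.0007, 0.0978, -0.0003]
5 [0.0173, 0.0007, -0.0028] [0.0007, 0.0978, -0.0003]
6 [0.0175, 0.0007, -0.0011] [0.0007, 0.0978, -0.0003]
7 [0.0175, 0.0007, 0.0007] [0.0007, 0.0978, -0.0003]
8 [0.0173, 0.0007, 0.0024] [0.0007, 0.0978, -0.0003]
9 [0.017, 0.0007, 0.004] [0.0007, 0.0978, -0.0003]
10 [0.0166, 0.0007, 0.0057] [0.0007, 0.0978, -0.0003]
11 [0.0159, 0.0007, 0.0073] [0.0007, 0.0978, -0.0003]
12 [0.0151, 0.0008, 0.0088] [0.0007, 0.0978, -0.0003]
13 [0.0142, 0.0008, 0.0102] [0.0007, 0.0978, -0.0003]
14 [0.0131, 0.0008, 0.0116] [0.0007, 0.0978, -0.0003]
15 [0.0119, 0.0008, 0.0128] [0.0007, 0.0978, -0.0003]
```

Coil 1 is gripped and lifted. Swing it over the dock.

```bash
python3 -m creep '[{"linear":[0.014,0,-0.01],"dr":[0,0.098,0]},{"linear":[0.015,0,-0.009],"dr":[0,0.098,0]},{"linear":[0.016,0,-0.008],"dr":[0,0.098,0]},{"linear":[0.016,0,-0.006],"dr":[0,0.098,0]},{"linear":[0.017,0,-0.004],"dr":[0,0.098,0]},{"linear":[0.017,0,-0.003],"dr":[0,0.098,0]},{"linear":[0.017,0,-0.001],"dr":[0,0.098,0]},{"linear":[0.017,0,0.001],"dr":[0,0.098,0]}]'; python3 - <<'E'
from h import *
Rz=Rt.from_euler('z',-.0928).as_matrix()
t=np.array([603.7,107.7,165])+Rz[:,1]*45
plan(t,down(-np.pi/2-.0928),8)
E
```

```text
clock: 40.85
tcp_pos: [503.1, 247.2, 183.3]
eef_rot: [-1.58, 0.007, -0.899]
wrist_force: [-0.2, 0.6, -1.0]
gripper_width: 43.8
t 40.85 p [503.1 247.2 183.3] rpy [-1.58   0.007 -0.899] F [-0.2  0.6 -1. ] w 43.8 q [ 0.3   0.2   1.59  0.    1.36 -0.37]
dist 142.3 turn [ 0.011  0.765 -0.003] toolshift [139.4  17.2  23.2] ; n= 8
0 [0.0174, 0.0021, 0.0029] [0.0014, 0.0956, -0.0003]
1 [0.0171, 0.0022, 0.0045] [0.0014, 0.0956, -0.0003]
2 [0.0166, 0.0022, 0.0062] [0.0014, 0.0956, -0.0003]
3 [0.0159, 0.0022, 0.0077] [0.0014, 0.0956, -0.0003]
4 [0.0151, 0.0022, 0.0092] [0.0014, 0.0956, -0.0003]
5 [0.0141, 0.0022, 0.0106] [0.0014, 0.0956, -0.0003]
6 [0.0131, 0.0022, 0.0119] [0.0014, 0.0956, -0.0003]
7 [0.0119, 0.0023, 0.0131] [0.0014, 0.0956, -0.0003]
```

```bash
python3 -m creep '[{"linear":[0.017,0.001,0.003],"dr":[0.002,0.098,0]},{"linear":[0.017,0.002,0.004],"dr":[0.002,0.098,0]},{"linear":[0.017,0.002,0.006],"dr":[0.002,0.098,0]},{"linear":[0.016,0.002,0.008],"dr":[0.001,0.098,0]},{"linear":[0.015,0.002,0.009],"dr":[0.001,0.098,0]},{"linear":[0.013,0.002,0.01],"dr":[0.001,0.098,0]},{"linear":[0.01,0.002,0.008],"dr":[0,0.098,0]},{"linear":[0.003,0,0.003],"dr":[0,0.06,0]}]'; python3 - <<'E'
from h import *
Rz=Rt.from_euler('z',-.0928).as_matrix()
t=np.array([603.7,107.7,130])+Rz[:,1]*45
plan(t,down(-np.pi/2-.0928),8)
S=vision.capture("scene");mk(S,250,200,410,320,"pics/s34.png")
E
```

```text
clock: 41.52
tcp_pos: [590.7, 155.4, 161.2]
eef_rot: [-1.587, -0.002, -1.669]
wrist_force: [0.1, 0.3, -1.6]
gripper_width: 43.8
t 41.52 p [590.7 155.4 161.2] rpy [-1.587 -0.002 -1.669] F [ 0.1  0.3 -1.6] w 43.8 q [0.11 0.33 1.48 0.   1.35 0.21]
dist 35.7 turn [ 0.016 -0.006  0.002] toolshift [ 1.2 30.9 17.9] ; n= 8
0 [0.0001, 0.0039, 0.0022] [0.002, -0.0007, 0.0002]
1 [0.0001, 0.0039, 0.0022] [0.002, -0.0007, 0.0002]
2 [0.0002, 0.0039, 0.0022] [0.002, -0.0007, 0.0002]
3 [0.0002, 0.0039, 0.0022] [0.002, -0.0007, 0.0002]
4 [0.0002, 0.0039, 0.0022] [0.002, -0.0007, 0.0002]
5 [0.0002, 0.0039, 0.0022] [0.002, -0.0007, 0.0002]
6 [0.0002, 0.0039, 0.0022] [0.002, -0.0007, 0.0002]
7 [0.0002, 0.0039, 0.0022] [0.002, -0.0007, 0.0002]
```

```bash
python3 -m creep '[{"linear":[0,0.003,0.003],"dr":[0.003,-0.001,0]},{"linear":[0,0.006,0.004],"dr":[0.003,-0.001,0]},{"linear":[0,0.007,0.004],"dr":[0.003,-0.001,0]},{"linear":[0,0.007,0.003],"dr":[0.003,-0.001,0]},{"linear":[0,0.005,0.002],"dr":[0.003,-0.001,0]},{"linear":[0,0.003,0],"dr":[0,0,0]},{"linear":[0,0,0],"dr":[0,0,0]},{"linear":[0,0,0],"dr":[0,0,0]}]'; python3 - <<'E'
from h import *
Rz=Rt.from_euler('z',-.0928).as_matrix()
t=np.array([603.7,107.7,111])+Rz[:,1]*45
plan(t,down(-np.pi/2-.0928),8)
E
```

```text
clock: 42.23
tcp_pos: [604.0, 155.2, 123.0]
eef_rot: [-1.578, -0.002, -1.652]
wrist_force: [-0.1, -0.1, -2.4]
gripper_width: 43.6
t 42.23 p [604.  155.2 123. ] rpy [-1.578 -0.002 -1.652] F [-0.1 -0.1 -2.4] w 43.6 q [ 0.11  0.39  1.49 -0.    1.27  0.19]
dist 12.9 turn [0.007 0.011 0.002] toolshift [ 2.3 12.   4.1] ; n= 8
0 [0.0003, 0.0015, 0.0005] [0.0009, 0.0014, 0.0003]
1 [0.0003, 0.0015, 0.0005] [0.0009, 0.0014, 0.0003]
2 [0.0003, 0.0015, 0.0005] [0.0009, 0.0014, 0.0003]
3 [0.0003, 0.0015, 0.0005] [0.0009, 0.0014, 0.0003]
4 [0.0003, 0.0015, 0.0005] [0.0009, 0.0014, 0.0003]
5 [0.0003, 0.0015, 0.0005] [0.0009, 0.0014, 0.0003]
6 [0.0003, 0.0015, 0.0005] [0.0009, 0.0014, 0.0003]
7 [0.0003, 0.0015, 0.0005] [0.0009, 0.0014, 0.0003]
```

```bash
python3 -m creep '[{"linear":[0.001,0.003,0.002],"dr":[0.002,0.003,0]},{"linear":[0.001,0.004,0.001],"dr":[0.002,0.003,0]},{"linear":[0,0.003,0],"dr":[0.002,0.003,0]},{"linear":[0,0.002,0],"dr":[0,0.002,0]},{"linear":[0,0.001,0],"dr":[0,0,0]},{"linear":[0,0,0],"dr":[0,0,0]},{"linear":[0,0,0],"dr":[0,0,0]},{"linear":[0,0,0],"dr":[0,0,0]}]'; python3 - <<'E'
from h import *
Rz=Rt.from_euler('z',-.0928).as_matrix()
t=np.array([603.7,107.7,111])+Rz[:,1]*45
plan(t,down(-np.pi/2-.0928),1)
E
```

```text
clock: 42.9
tcp_pos: [607.8, 153.0, 110.2]
eef_rot: [-1.568, -0.002, -1.664]
wrist_force: [0.3, -0.4, -1.7]
gripper_width: 43.8
t 42.9 p [607.8 153.  110.2] rpy [-1.568 -0.002 -1.664] F [ 0.3 -0.4 -1.7] w 43.8 q [ 0.11  0.4   1.5  -0.    1.24  0.2 ]
dist 1.0 turn [-0.002 -0.     0.002] toolshift [ 0.5 -0.8  0.1] ; n= 1
0 [0.0005, -0.0008, 0.0001] [-0.0025, -0.0, 0.0017]
```

```bash
python3 -m creep '[{"linear":[0,0.001,0],"dr":[0,0,0]},{"linear":[0,0.001,0],"dr":[0,0,0]},{"linear":[0,0.001,0],"dr":[0,0,0]},{"linear":[0,0,0],"dr":[0,0,0]},{"linear":[0,0,0],"dr":[0,0,0]},{"linear":[0,0,0],"dr":[0,0,0]},{"linear":[0,0,0],"dr":[0,0,0]},{"linear":[0,0,0],"dr":[0,0,0]}]'
```

```text
clock: 43.57
tcp_pos: [608.5, 153.1, 110.0]
eef_rot: [-1.567, -0.001, -1.663]
wrist_force: [-0.7, 0.2, 0.7]
gripper_width: 43.9
```

```bash
python3 -m creep '[{"linear":[0,0,0],"dr":[0,0,0]},{"linear":[0,0,0],"dr":[0,0,0]},{"linear":[0,0,0],"dr":[0,0,0]},{"linear":[0,0,0],"dr":[0,0,0]},{"linear":[0,-0.006,0],"dr":[0,0,0]},{"linear":[0,-0.015,0],"dr":[0,0,0]},{"linear":[0,-0.025,0],"dr":[0,0,0]},{"linear":[0,-0.025,0],"dr":[0,0,0]}]' 0.32 30; python3 - <<'E'
from h import *
T=vision.capture("top");S=vision.capture("scene");mk(S,250,230,410,350,"pics/s35.png");mk(T,220,180,380,300,"pics/t35.png")
import pickle;pickle.dump((T,S),open("p7.pkl","wb"))
plan([600,50,165],down(-np.pi/2-.0928),1)
E
```

```text
clock: 44.23
tcp_pos: [603.7, 152.6, 175.1]
eef_rot: [-1.58, -0.004, -1.664]
wrist_force: [0.5, 0.6, 0.5]
gripper_width: 63.6
t 44.33 p [608.  153.2 180.4] rpy [-1.568 -0.002 -1.664] F [ 0.2 -0.1  0. ] w 63.8 q [ 0.11  0.33  1.43 -0.    1.37  0.2 ]
dist 104.6 turn [-0.003 -0.     0.002] toolshift [103.5  15.6   1.6] ; n= 1
0 [0.1035, 0.0156, 0.0016] [-0.0027, -0.0001, 0.0016]
```

```bash
python3 - <<'E'
from h import *
plan([427.2,-36.8,120],down(-2.9906),16)
E
```

```text
t 44.33 p [608.  153.2 180.4] rpy [-1.568 -0.002 -1.664] F [ 0.2 -0.1  0. ] w 63.8 q [ 0.11  0.33  1.43 -0.    1.37  0.2 ]
dist 269.1 turn [-0.003  1.327 -0.   ] toolshift [ 205.8   60.3 -162.6] ; n= 16
0 [0.0129, 0.0038, -0.0102] [-0.0002, 0.0829, -0.0]
1 [0.0137, 0.0038, -0.0091] [-0.0002, 0.0829, -0.0]
2 [0.0144, 0.0038, -0.0079] [-0.0002, 0.0829, -0.0]
3 [0.015, 0.0038, -0.0067] [-0.0002, 0.0829, -0.0]
4 [0.0155, 0.0038, -0.0054] [-0.0002, 0.0829, -0.0]
5 [0.0159, 0.0038, -0.0041] [-0.0002, 0.0829, -0.0]
6 [0.0162, 0.0038, -0.0028] [-0.0002, 0.0829, -0.0]
7 [0.0163, 0.0038, -0.0014] [-0.0002, 0.0829, -0.0]
8 [0.0164, 0.0038, -0.0001] [-0.0002, 0.0829, -0.0]
9 [0.0163, 0.0038, 0.0013] [-0.0002, 0.0829, -0.0]
10 [0.0162, 0.0038, 0.0026] [-0.0002, 0.0829, -0.0]
11 [0.0159, 0.0038, 0.004] [-0.0002, 0.0829, -0.0]
12 [0.0155, 0.0038, 0.0053] [-0.0002, 0.0829, -0.0]
13 [0.015, 0.0038, 0.0065] [-0.0002, 0.0829, -0.0]
14 [0.0144, 0.0038, 0.0078] [-0.0002, 0.0829, -0.0]
15 [0.0137, 0.0038, 0.0089] [-0.0002, 0.0829, -0.0]
```

```bash
python3 -m creep '[{"linear":[0.013,0,-0.01],"dr":[0,0.083,0]},{"linear":[0.014,0,-0.009],"dr":[0,0.083,0]},{"linear":[0.014,0,-0.008],"dr":[0,0.083,0]},{"linear":[0.015,0,-0.007],"dr":[0,0.083,0]},{"linear":[0.015,0,-0.005],"dr":[0,0.083,0]},{"linear":[0.016,0.003,-0.004],"dr":[0,0.083,0]},{"linear":[0.016,0.004,-0.003],"dr":[0,0.083,0]},{"linear":[0.016,0.005,-0.001],"dr":[0,0.083,0]}]';  python3 -m creep '[{"linear":[0.016,0.006,0],"dr":[0,0.083,0]},{"linear":[0.016,0.006,0.001],"dr":[0,0.083,0]},{"linear":[0.016,0.006,0.003],"dr":[0,0.083,0]},{"linear":[0.015,0.006,0.004],"dr":[0,0.083,0]},{"linear":[0.014,0.006,0.005],"dr":[0,0.083,0]},{"linear":[0.011,0.006,0.005],"dr":[0,0.083,0]},{"linear":[0.006,0.003,0.003],"dr":[0,0.07,0]},{"linear":[0,0,0],"dr":[0,0,0]}]'; python3 - <<'E'
from h import *
plan([427.2,-36.8,50],down(-2.9906),8)
T=vision.capture("top");mk(T,230,180,370,285,"pics/t36.png")
E
```

```text
clock: 45.0
tcp_pos: [515.2, 58.2, 164.8]
eef_rot: [-1.566, 0.004, -2.355]
wrist_force: [-0.4, 0.1, 0.2]
gripper_width: 63.5
clock: 45.67
tcp_pos: [434.8, -13.9, 115.9]
eef_rot: [-1.572, -0.004, -2.956]
wrist_force: [-0.1, -0.5, 0.3]
gripper_width: 63.8
t 45.67 p [434.8 -13.9 115.9] rpy [-1.572 -0.004 -2.956] F [-0.1 -0.5  0.3] w 63.8 q [-0.23  0.01  1.96 -0.    1.18  1.15]
dist 70.2 turn [0.001 0.035 0.004] toolshift [11.4 65.9 21.1] ; n= 8
0 [0.0014, 0.0082, 0.0026] [0.0001, 0.0043, 0.0005]
1 [0.0014, 0.0082, 0.0026] [0.0001, 0.0043, 0.0005]
2 [0.0014, 0.0082, 0.0027] [0.0001, 0.0043, 0.0005]
3 [0.0014, 0.0082, 0.0027] [0.0001, 0.0043, 0.0005]
4 [0.0014, 0.0082, 0.0027] [0.0001, 0.0043, 0.0005]
5 [0.0014, 0.0082, 0.0027] [0.0001, 0.0043, 0.0005]
6 [0.0014, 0.0082, 0.0027] [0.0001, 0.0043, 0.0005]
7 [0.0014, 0.0082, 0.0027] [0.0001, 0.0043, 0.0005]
```

```bash
python3 -m creep '[{"linear":[0.002,0.002,0.004],"dr":[0,0.006,0.001]},{"linear":[0.003,0.006,0.005],"dr":[0,0.006,0.001]},{"linear":[0.003,0.01,0.005],"dr":[0,0.006,0.001]},{"linear":[0.002,0.012,0.005],"dr":[0,0.006,0.001]},{"linear":[0.001,0.012,0.002],"dr":[0,0.006,0]},{"linear":[0,0.01,0],"dr":[0,0.003,0]},{"linear":[0,0.004,0],"dr":[0,0,0]},{"linear":[0,0,0],"dr":[0,0,0]}]'; python3 - <<'E'
from h import *
plan([427.2,-36.8,12],down(-2.9906),8)
S=vision.capture("scene");mk(S,290,190,390,265,"pics/s36.png")
E
```

```text
clock: 46.38
tcp_pos: [432.0, -38.3, 57.7]
eef_rot: [-1.569, 0.007, -2.977]
wrist_force: [-0.4, 0.1, 0.0]
gripper_width: 63.9
t 46.38 p [432.  -38.3  57.7] rpy [-1.569  0.007 -2.977] F [-0.4  0.1  0. ] w 63.9 q [-0.29  0.09  2.02  0.    1.03  1.12]
dist 46.0 turn [-0.002  0.013 -0.007] toolshift [ 4.8 45.7 -2.3] ; n= 8
0 [0.0006, 0.0057, -0.0003] [-0.0002, 0.0016, -0.0009]
1 [0.0006, 0.0057, -0.0003] [-0.0002, 0.0016, -0.0009]
2 [0.0006, 0.0057, -0.0003] [-0.0002, 0.0016, -0.0009]
3 [0.0006, 0.0057, -0.0003] [-0.0002, 0.0016, -0.0009]
4 [0.0006, 0.0057, -0.0003] [-0.0002, 0.0016, -0.0009]
5 [0.0006, 0.0057, -0.0003] [-0.0002, 0.0016, -0.0009]
6 [0.0006, 0.0057, -0.0003] [-0.0002, 0.0016, -0.0009]
7 [0.0006, 0.0057, -0.0003] [-0.0002, 0.0016, -0.0009]
```

```bash
python3 -m creep '[{"linear":[0.002,0.003,-0.001],"dr":[0,0.005,-0.002]},{"linear":[0.002,0.007,-0.001],"dr":[0,0.004,-0.002]},{"linear":[0.001,0.009,0],"dr":[0,0.002,-0.002]},{"linear":[0,0.009,0],"dr":[0,0,0]},{"linear":[0,0.008,0],"dr":[0,0,0]},{"linear":[0,0.004,0],"dr":[0,0,0]},{"linear":[0,0.002,0],"dr":[0,0,0]},{"linear":[0,0,0],"dr":[0,0,0]}]'; python3 - <<'E'
from h import *
plan([427.2,-36.8,12],down(-2.9906),1)
E
```

```text
clock: 47.1
tcp_pos: [428.5, -37.1, 13.2]
eef_rot: [-1.568, 0.004, -2.987]
wrist_force: [0.1, 0.1, -0.5]
gripper_width: 64.0
t 47.1 p [428.5 -37.1  13.2] rpy [-1.568  0.004 -2.987] F [ 0.1  0.1 -0.5] w 64.0 q [-0.29  0.17  2.05 -0.    0.92  1.13]
dist 1.8 turn [-0.003  0.003 -0.004] toolshift [ 1.2  1.2 -0.5] ; n= 1
0 [0.0012, 0.0012, -0.0005] [-0.0033, 0.0034, -0.0043]
```

```bash
python3 -m creep '[{"linear":[0.001,0,0],"dr":[0,0,-0.002]},{"linear":[0,0,0],"dr":[0,0,0]},{"linear":[0,0,0],"dr":[0,0,0]},{"linear":[0,0,0],"dr":[0,0,0]},{"linear":[0,0,0],"dr":[0,0,0]},{"linear":[0,0,0],"dr":[0,0,0]},{"linear":[0,0,0],"dr":[0,0,0]},{"linear":[0,0,0],"dr":[0,0,0]}]' 1 30; python3 -m creep '[{"linear":[0,-0.008,0],"dr":[0,0,0]},{"linear":[0,-0.016,0],"dr":[0,0,0]},{"linear":[0,-0.024,0],"dr":[0,0,0]},{"linear":[0,-0.03,0],"dr":[0,0,0]},{"linear":[0,-0.03,0],"dr":[0,-0.03,0]},{"linear":[0,-0.028,0],"dr":[0,-0.06,0]},{"linear":[0,-0.018,0],"dr":[0,-0.08,0]},{"linear":[0,-0.008,0],"dr":[0,-0.08,0]}]'; python3 - <<'E'
from h import *
Rz=Rt.from_euler('z',-.0928).as_matrix()
t=np.array([603.7,107.7,165])+Rz[:,1]*-62-2*Rz[:,0]
plan(t,down(-np.pi/2-.0928),16)
E
```

```text
clock: 47.77
tcp_pos: [427.7, -37.4, 13.5]
eef_rot: [-1.567, 0.003, -2.987]
wrist_force: [-0.0, -0.2, -0.9]
gripper_width: 44.1
clock: 48.43
tcp_pos: [422.7, -35.5, 182.5]
eef_rot: [-1.573, -0.006, -2.728]
wrist_force: [0.1, -0.7, -1.7]
gripper_width: 43.6
t 48.43 p [422.7 -35.5 182.5] rpy [-1.573 -0.006 -2.728] F [ 0.1 -0.7 -1.7] w 43.6 q [-0.29 -0.1   1.91 -0.    1.33  0.87]
dist 192.4 turn [ 0.005 -1.064  0.004] toolshift [-191.6   16.4   -5. ] ; n= 16
0 [-0.012, 0.001, -0.0003] [0.0003, -0.0665, 0.0003]
1 [-0.012, 0.001, 0.0005] [0.0003, -0.0665, 0.0003]
2 [-0.0119, 0.001, 0.0013] [0.0003, -0.0665, 0.0003]
3 [-0.0118, 0.001, 0.0021] [0.0003, -0.0665, 0.0003]
4 [-0.0116, 0.001, 0.0028] [0.0003, -0.0665, 0.0003]
5 [-0.0114, 0.001, 0.0036] [0.0003, -0.0665, 0.0003]
6 [-0.0112, 0.001, 0.0044] [0.0003, -0.0665, 0.0003]
7 [-0.0108, 0.0011, 0.0051] [0.0003, -0.0665, 0.0003]
8 [-0.0105, 0.0011, 0.0058] [0.0003, -0.0665, 0.0003]
9 [-0.0101, 0.0011, 0.0065] [0.0003, -0.0665, 0.0003]
10 [-0.0096, 0.0011, 0.0071] [0.0003, -0.0665, 0.0003]
11 [-0.0091, 0.0011, 0.0078] [0.0003, -0.0665, 0.0003]
12 [-0.0086, 0.0011, 0.0084] [0.0003, -0.0665, 0.0003]
13 [-0.008, 0.0011, 0.0089] [0.0003, -0.0665, 0.0003]
14 [-0.0074, 0.0011, 0.0094] [0.0003, -0.0665, 0.0003]
15 [-0.0068, 0.0011, 0.0099] [0.0003, -0.0665, 0.0003]
```

```bash
python3 -m creep '[{"linear":[-0.012,0,0],"dr":[0,-0.067,0]},{"linear":[-0.012,0,0.001],"dr":[0,-0.067,0]},{"linear":[-0.012,0,0.001],"dr":[0,-0.067,0]},{"linear":[-0.012,0,0.002],"dr":[0,-0.067,0]},{"linear":[-0.012,0,0.003],"dr":[0,-0.067,0]},{"linear":[-0.011,0.001,0.004],"dr":[0,-0.067,0]},{"linear":[-0.011,0.001,0.004],"dr":[0,-0.067,0]},{"linear":[-0.011,0.001,0.005],"dr":[0,-0.067,0]}]';  python3 -m creep '[{"linear":[-0.011,0.001,0.006],"dr":[0,-0.067,0]},{"linear":[-0.01,0.001,0.007],"dr":[0,-0.067,0]},{"linear":[-0.01,0.001,0.007],"dr":[0,-0.067,0]},{"linear":[-0.009,0.001,0.008],"dr":[0,-0.067,0]},{"linear":[-0.008,0.001,0.008],"dr":[0,-0.067,0]},{"linear":[-0.006,0.001,0.007],"dr":[0,-0.067,0]},{"linear":[-0.004,0.001,0.005],"dr":[0,-0.067,0]},{"linear":[-0.001,0,0.001],"dr":[0,-0.05,0]}]'; python3 - <<'E'
from h import *
Rz=Rt.from_euler('z',-.0928).as_matrix()
t=np.array([603.7,107.7,125])+Rz[:,1]*-62-2*Rz[:,0]
plan(t,down(-np.pi/2-.0928),8)
E
```

```text
clock: 49.1
tcp_pos: [513.4, 6.6, 190.1]
eef_rot: [-1.562, 0.0, -2.165]
wrist_force: [0.2, 0.1, -1.7]
gripper_width: 43.9
clock: 49.77
tcp_pos: [584.7, 45.4, 185.8]
eef_rot: [-1.565, -0.004, -1.617]
wrist_force: [0.5, 0.1, -1.5]
gripper_width: 43.7
t 49.77 p [584.7  45.4 185.8] rpy [-1.565 -0.004 -1.617] F [ 0.5  0.1 -1.5] w 43.7 q [-0.07  0.24  1.54 -0.    1.35 -0.02]
dist 61.8 turn [-0.006  0.046  0.003] toolshift [-1.5 60.9 10.8] ; n= 8
0 [-0.0002, 0.0076, 0.0013] [-0.0008, 0.0058, 0.0004]
1 [-0.0002, 0.0076, 0.0014] [-0.0008, 0.0058, 0.0004]
2 [-0.0002, 0.0076, 0.0014] [-0.0008, 0.0058, 0.0004]
3 [-0.0002, 0.0076, 0.0014] [-0.0008, 0.0058, 0.0004]
4 [-0.0002, 0.0076, 0.0014] [-0.0008, 0.0058, 0.0004]
5 [-0.0002, 0.0076, 0.0014] [-0.0008, 0.0058, 0.0004]
6 [-0.0002, 0.0076, 0.0014] [-0.0008, 0.0058, 0.0004]
7 [-0.0002, 0.0076, 0.0014] [-0.0008, 0.0058, 0.0004]
```

```bash
python3 -m creep '[{"linear":[0,0.004,0.002],"dr":[-0.001,0.008,0]},{"linear":[0,0.009,0.003],"dr":[-0.001,0.008,0]},{"linear":[0,0.012,0.003],"dr":[-0.001,0.008,0]},{"linear":[0,0.013,0.002],"dr":[-0.001,0.008,0]},{"linear":[0,0.012,0.001],"dr":[-0.001,0.008,0]},{"linear":[0,0.007,0],"dr":[0,0.005,0]},{"linear":[0,0.002,0],"dr":[0,0,0]},{"linear":[0,0,0],"dr":[0,0,0]}]'; python3 - <<'E'
from h import *
Rz=Rt.from_euler('z',-.0928).as_matrix()
t=np.array([603.7,107.7,111])+Rz[:,1]*-62-2*Rz[:,0]
plan(t,down(-np.pi/2-.0928),8)
E
```

```text
clock: 50.43
tcp_pos: [594.3, 44.3, 118.9]
eef_rot: [-1.575, -0.004, -1.671]
wrist_force: [0.2, 0.0, -1.5]
gripper_width: 43.7
t 50.43 p [594.3  44.3 118.9] rpy [-1.575 -0.004 -1.671] F [ 0.2  0.  -1.5] w 43.7 q [-0.07  0.34  1.57 -0.    1.24  0.03]
dist 8.2 turn [ 0.005 -0.008  0.004] toolshift [-2.   7.9  1.5] ; n= 8
0 [-0.0003, 0.001, 0.0002] [0.0006, -0.001, 0.0005]
1 [-0.0003, 0.001, 0.0002] [0.0006, -0.001, 0.0005]
2 [-0.0003, 0.001, 0.0002] [0.0006, -0.001, 0.0005]
3 [-0.0003, 0.001, 0.0002] [0.0006, -0.001, 0.0005]
4 [-0.0003, 0.001, 0.0002] [0.0006, -0.001, 0.0005]
5 [-0.0002, 0.001, 0.0002] [0.0006, -0.001, 0.0005]
6 [-0.0002, 0.001, 0.0002] [0.0006, -0.001, 0.0005]
7 [-0.0002, 0.001, 0.0002] [0.0006, -0.001, 0.0005]
```

```bash
python3 -m creep '[{"linear":[-0.002,0.001,0.001],"dr":[0.001,-0.003,0.001]},{"linear":[-0.001,0.002,0],"dr":[0.001,-0.003,0.001]},{"linear":[0,0.002,0],"dr":[0.001,-0.002,0.001]},{"linear":[0,0.002,0],"dr":[0,0,0]},{"linear":[0,0.001,0],"dr":[0,0,0]},{"linear":[0,0.001,0],"dr":[0,0,0]},{"linear":[0,0,0],"dr":[0,0,0]},{"linear":[0,0,0],"dr":[0,0,0]}]'; python3 - <<'E'
from h import *
Rz=Rt.from_euler('z',-.0928).as_matrix()
t=np.array([603.7,107.7,111])+Rz[:,1]*-62-2*Rz[:,0]
plan(t,down(-np.pi/2-.0928),1)
E
```

```text
clock: 51.1
tcp_pos: [596.9, 47.5, 110.9]
eef_rot: [-1.569, -0.0, -1.663]
wrist_force: [0.5, 1.0, -1.6]
gripper_width: 43.7
t 51.1 p [596.9  47.5 110.9] rpy [-1.569 -0.    -1.663] F [ 0.5  1.  -1.6] w 43.7 q [-0.06  0.34  1.57 -0.    1.22  0.03]
dist 1.7 turn [-0.002  0.001  0.   ] toolshift [ 1.4 -0.1 -0.8] ; n= 1
0 [0.0014, -0.0001, -0.0008] [-0.0022, 0.001, 0.0003]
```

```bash
python3 -m creep '[{"linear":[0.001,0.001,0],"dr":[0,0,0]},{"linear":[0,0.001,0],"dr":[0,0,0]},{"linear":[0,0.001,0],"dr":[0,0,0]},{"linear":[0,0.001,0],"dr":[0,0,0]},{"linear":[0,0,0],"dr":[0,0,0]},{"linear":[0,0,0],"dr":[0,0,0]},{"linear":[0,0,0],"dr":[0,0,0]},{"linear":[0,0,0],"dr":[0,0,0]}]'
```

```text
clock: 51.77
tcp_pos: [597.7, 46.4, 110.3]
eef_rot: [-1.566, -0.0, -1.662]
wrist_force: [-0.7, -0.7, 1.9]
gripper_width: 44.2
```

Contact. Release and rise.

```bash
python3 -m creep '[{"linear":[0,0,0],"dr":[0,0,0]},{"linear":[0,0,0],"dr":[0,0,0]},{"linear":[0,0,0],"dr":[0,0,0]},{"linear":[0,0,0],"dr":[0,0,0]},{"linear":[0,-0.006,0],"dr":[0,0,0]},{"linear":[0,-0.015,0],"dr":[0,0,0]},{"linear":[0,-0.025,0],"dr":[0,0,0]},{"linear":[0,-0.025,0],"dr":[0,0,0]}]' 0.32 30; python3 - <<'E'
from h import *
T=vision.capture("top");S=vision.capture("scene");mk(S,250,200,450,350,"pics/s38.png");mk(T,170,265,370,345,"pics/t38.png")
import pickle;pickle.dump((T,S),open("p8.pkl","wb"))
o=r.get_obs();print(o["tcp_pos"])
E
```

```text
clock: 52.43
tcp_pos: [592.9, 46.4, 176.1]
eef_rot: [-1.58, -0.001, -1.663]
wrist_force: [0.3, 0.3, 0.2]
gripper_width: 63.7
[597.18665124  46.17380681 181.23424614]
```

```bash
python3 - <<'E'
from h import *
import pickle
T,_=pickle.load(open("p8.pkl","rb"))
q=np.array([(40,165),(180,155)],float)/5.714+[230,265]-.5
P=atz(T,q,8);m=P.mean(0);d=P[0]-P[1];a=np.degrees(np.arctan2(d[1],d[0]));print(m,np.linalg.norm(d),a, np.radians(a-90)-np.pi)
plan([m[0],m[1],120],down(np.radians(a-90)-np.pi),16)
E
```

```text
[405.34528654 205.63313355   8.        ] 62.405535059308285 93.30701235727713 -3.083874399551168
t 52.53 p [597.2  46.2 181.2] rpy [-1.568e+00 -1.000e-03 -1.663e+00] F [0.2 0.8 0.8] w 63.7 q [-0.07  0.27  1.51 -0.    1.35  0.03]
dist 256.9 turn [-0.003  1.421 -0.002] toolshift [-141.2   60.5 -205.9] ; n= 16
0 [-0.0088, 0.0038, -0.0129] [-0.0002, 0.0888, -0.0001]
1 [-0.0077, 0.0038, -0.0136] [-0.0002, 0.0888, -0.0001]
2 [-0.0064, 0.0038, -0.0142] [-0.0002, 0.0888, -0.0001]
3 [-0.0051, 0.0038, -0.0147] [-0.0002, 0.0888, -0.0001]
4 [-0.0038, 0.0038, -0.0151] [-0.0002, 0.0888, -0.0001]
5 [-0.0024, 0.0038, -0.0154] [-0.0002, 0.0888, -0.0001]
6 [-0.0011, 0.0038, -0.0156] [-0.0002, 0.0888, -0.0001]
7 [0.0003, 0.0038, -0.0156] [-0.0002, 0.0888, -0.0001]
8 [0.0017, 0.0038, -0.0155] [-0.0002, 0.0888, -0.0001]
9 [0.0031, 0.0038, -0.0153] [-0.0002, 0.0888, -0.0001]
10 [0.0044, 0.0038, -0.015] [-0.0002, 0.0888, -0.0001]
11 [0.0057, 0.0038, -0.0145] [-0.0002, 0.0888, -0.0001]
12 [0.007, 0.0038, -0.0139] [-0.0002, 0.0888, -0.0001]
13 [0.0082, 0.0038, -0.0133] [-0.0002, 0.0888, -0.0001]
14 [0.0093, 0.0038, -0.0125] [-0.0002, 0.0888, -0.0001]
15 [0.0104, 0.0038, -0.0116] [-0.0002, 0.0888, -0.0001]
```

```bash
python3 -m creep '[{"linear":[-0.009,0,-0.013],"dr":[0,0.089,0]},{"linear":[-0.008,0,-0.014],"dr":[0,0.089,0]},{"linear":[-0.006,0,-0.014],"dr":[0,0.089,0]},{"linear":[-0.005,0,-0.015],"dr":[0,0.089,0]},{"linear":[-0.004,0,-0.015],"dr":[0,0.089,0]},{"linear":[-0.002,0.003,-0.015],"dr":[0,0.089,0]},{"linear":[-0.001,0.004,-0.016],"dr":[0,0.089,0]},{"linear":[0,0.005,-0.016],"dr":[0,0.089,0]}]';  python3 -m creep '[{"linear":[0.002,0.006,-0.015],"dr":[0,0.089,0]},{"linear":[0.003,0.006,-0.015],"dr":[0,0.089,0]},{"linear":[0.004,0.006,-0.015],"dr":[0,0.089,0]},{"linear":[0.006,0.006,-0.014],"dr":[0,0.089,0]},{"linear":[0.006,0.006,-0.013],"dr":[0,0.089,0]},{"linear":[0.006,0.006,-0.01],"dr":[0,0.089,0]},{"linear":[0.004,0.003,-0.006],"dr":[0,0.08,0]},{"linear":[0,0,0],"dr":[0,0.02,0]}]'; python3 - <<'E'
from h import *
plan([405.3,205.6,50],down(-3.0839),8)
T=vision.capture("top");mk(T,230,180,370,285,"pics/t39.png")
S=vision.capture("scene");mk(S,330,200,470,305,"pics/s39.png")
E
```

```text
clock: 53.2
tcp_pos: [500.5, 127.9, 166.8]
eef_rot: [-1.564, 0.005, -2.413]
wrist_force: [0.7, 1.1, 0.5]
gripper_width: 63.9
clock: 53.87
tcp_pos: [420.9, 196.0, 118.6]
eef_rot: [-1.568, -0.001, -3.081]
wrist_force: [-0.6, -0.0, -0.5]
gripper_width: 64.0
t 53.87 p [420.9 196.  118.6] rpy [-1.568e+00 -1.000e-03 -3.081e+00] F [-0.6 -0.  -0.5] w 64.0 q [ 0.25  0.07  1.89 -0.    1.18  1.76]
dist 71.0 turn [-0.003  0.003  0.001] toolshift [ 14.9  68.6 -10.8] ; n= 8
0 [0.0019, 0.0086, -0.0013] [-0.0004, 0.0004, 0.0002]
1 [0.0019, 0.0086, -0.0013] [-0.0004, 0.0004, 0.0002]
2 [0.0019, 0.0086, -0.0013] [-0.0004, 0.0004, 0.0002]
3 [0.0019, 0.0086, -0.0013] [-0.0004, 0.0004, 0.0002]
4 [0.0019, 0.0086, -0.0013] [-0.0004, 0.0004, 0.0002]
5 [0.0019, 0.0086, -0.0013] [-0.0004, 0.0004, 0.0002]
6 [0.0019, 0.0086, -0.0013] [-0.0004, 0.0004, 0.0002]
7 [0.0019, 0.0086, -0.0013] [-0.0004, 0.0004, 0.0002]
```

```bash
python3 -m creep '[{"linear":[0.003,0.002,-0.002],"dr":[0,0,0]},{"linear":[0.004,0.006,-0.003],"dr":[0,0,0]},{"linear":[0.004,0.01,-0.003],"dr":[0,0,0]},{"linear":[0.003,0.012,-0.002],"dr":[0,0,0]},{"linear":[0.001,0.012,-0.001],"dr":[0,0,0]},{"linear":[0,0.01,0],"dr":[0,0,0]},{"linear":[0,0.004,0],"dr":[0,0,0]},{"linear":[0,0,0],"dr":[0,0,0]}]'; python3 - <<'E'
from h import *
plan([405.3,205.6,12],down(-3.0839),8)
S=vision.capture("scene");mk(S,340,230,480,335,"pics/s40.png")
E
```

```text
clock: 54.63
tcp_pos: [404.2, 205.7, 57.3]
eef_rot: [-1.568, -0.0, -3.076]
wrist_force: [-0.1, 0.6, -0.1]
gripper_width: 64.2
t 54.63 p [404.2 205.7  57.3] rpy [-1.568 -0.    -3.076] F [-0.1  0.6 -0.1] w 64.2 q [ 0.28  0.14  1.96 -0.    1.04  1.79]
dist 45.3 turn [-0.003  0.008  0.   ] toolshift [-1.1 45.3  0. ] ; n= 8
0 [-0.0001, 0.0057, 0.0] [-0.0004, 0.001, 0.0]
1 [-0.0001, 0.0057, 0.0] [-0.0004, 0.001, 0.0]
2 [-0.0001, 0.0057, 0.0] [-0.0004, 0.001, 0.0]
3 [-0.0001, 0.0057, 0.0] [-0.0004, 0.001, 0.0]
4 [-0.0001, 0.0057, 0.0] [-0.0004, 0.001, 0.0]
5 [-0.0001, 0.0057, 0.0] [-0.0004, 0.001, 0.0]
6 [-0.0001, 0.0057, 0.0] [-0.0004, 0.001, 0.0]
7 [-0.0001, 0.0057, 0.0] [-0.0004, 0.001, 0.0]
```

```bash
python3 -m creep '[{"linear":[0,0.004,0],"dr":[0,0.003,0]},{"linear":[0,0.007,0],"dr":[0,0.003,0]},{"linear":[0,0.009,0],"dr":[0,0.002,0]},{"linear":[0,0.009,0],"dr":[0,0,0]},{"linear":[0,0.008,0],"dr":[0,0,0]},{"linear":[0,0.004,0],"dr":[0,0,0]},{"linear":[0,0.002,0],"dr":[0,0,0]},{"linear":[0,0,0],"dr":[0,0,0]}]'; python3 - <<'E'
from h import *
plan([405.3,205.6,12],down(-3.0839),1)
E
```

```text
clock: 55.35
tcp_pos: [405.9, 205.9, 11.2]
eef_rot: [-1.568, 0.003, -3.086]
wrist_force: [-0.2, -0.0, 0.0]
gripper_width: 64.3
t 55.35 p [405.9 205.9  11.2] rpy [-1.568e+00  3.000e-03 -3.086e+00] F [-0.2 -0.   0. ] w 64.3 q [ 0.28  0.22  1.99 -0.    0.93  1.8 ]
dist 1.1 turn [-0.002 -0.002 -0.003] toolshift [ 0.6 -0.8  0.2] ; n= 1
0 [0.0006, -0.0008, 0.0002] [-0.0024, -0.0017, -0.0031]
```

```bash
python3 -m creep '[{"linear":[0,0,0],"dr":[0,0,0]},{"linear":[0,0,0],"dr":[0,0,0]},{"linear":[0,0,0],"dr":[0,0,0]},{"linear":[0,0,0],"dr":[0,0,0]},{"linear":[0,0,0],"dr":[0,0,0]},{"linear":[0,0,0],"dr":[0,0,0]},{"linear":[0,0,0],"dr":[0,0,0]},{"linear":[0,0,0],"dr":[0,0,0]}]' 1 30; python3 -m creep '[{"linear":[0,-0.008,0],"dr":[0,0,0]},{"linear":[0,-0.016,0],"dr":[0,0,0]},{"linear":[0,-0.024,0],"dr":[0,0,0]},{"linear":[0,-0.03,0],"dr":[0,0,0]},{"linear":[0,-0.03,0],"dr":[0,-0.03,0]},{"linear":[0,-0.028,0],"dr":[0,-0.06,0]},{"linear":[0,-0.02,0],"dr":[0,-0.08,0]},{"linear":[0,-0.01,0],"dr":[0,-0.08,0]}]'; python3 - <<'E'
from h import *
Rz=Rt.from_euler('z',-.0928).as_matrix()
t=np.array([603.7,107.7,170])+Rz[:,1]*-26-2*Rz[:,0]
plan(t,down(-np.pi/2-.0928),16)
E
```

```text
clock: 56.02
tcp_pos: [406.2, 206.0, 11.6]
eef_rot: [-1.569, 0.004, -3.086]
wrist_force: [-0.1, -0.8, -2.1]
gripper_width: 44.0
clock: 56.68
tcp_pos: [400.7, 204.9, 184.1]
eef_rot: [-1.568, -0.008, -2.826]
wrist_force: [1.5, 0.3, -2.0]
gripper_width: 43.8
t 56.68 p [400.7 204.9 184.1] rpy [-1.568 -0.008 -2.826] F [ 1.5  0.3 -2. ] w 43.8 q [ 0.28 -0.04  1.85 -0.    1.34  1.54]
dist 234.0 turn [ 0.002 -1.162  0.009] toolshift [-150.7   13.3  178.4] ; n= 16
0 [-0.0094, 0.0008, 0.0112] [0.0001, -0.0727, 0.0005]
1 [-0.0086, 0.0008, 0.0118] [0.0001, -0.0727, 0.0005]
2 [-0.0077, 0.0008, 0.0124] [0.0001, -0.0727, 0.0005]
3 [-0.0068, 0.0009, 0.0129] [0.0001, -0.0727, 0.0005]
4 [-0.0058, 0.0009, 0.0134] [0.0001, -0.0727, 0.0005]
5 [-0.0048, 0.0009, 0.0138] [0.0001, -0.0727, 0.0005]
6 [-0.0038, 0.0009, 0.0141] [0.0001, -0.0727, 0.0005]
7 [-0.0028, 0.0009, 0.0143] [0.0001, -0.0727, 0.0005]
8 [-0.0017, 0.0009, 0.0145] [0.0001, -0.0727, 0.0005]
9 [-0.0007, 0.0009, 0.0146] [0.0001, -0.0727, 0.0005]
10 [0.0004, 0.0009, 0.0146] [0.0001, -0.0727, 0.0005]
11 [0.0014, 0.0009, 0.0145] [0.0001, -0.0727, 0.0005]
12 [0.0025, 0.0009, 0.0144] [0.0001, -0.0727, 0.0005]
13 [0.0035, 0.0009, 0.0142] [0.0001, -0.0727, 0.0005]
14 [0.0045, 0.0009, 0.0139] [0.0001, -0.0727, 0.0005]
15 [0.0055, 0.0009, 0.0135] [0.0001, -0.0727, 0.0005]
```

```bash
python3 -m creep '[{"linear":[-0.009,0,0.011],"dr":[0,-0.073,0]},{"linear":[-0.009,0,0.012],"dr":[0,-0.073,0]},{"linear":[-0.008,0,0.012],"dr":[0,-0.073,0]},{"linear":[-0.007,0,0.013],"dr":[0,-0.073,0]},{"linear":[-0.006,0,0.013],"dr":[0,-0.073,0]},{"linear":[-0.005,0,0.014],"dr":[0,-0.073,0]},{"linear":[-0.004,0,0.014],"dr":[0,-0.073,0]},{"linear":[-0.003,0,0.014],"dr":[0,-0.073,0]}]'; python3 -m creep '[{"linear":[-0.002,0,0.014],"dr":[0,-0.073,0]},{"linear":[-0.001,0,0.014],"dr":[0,-0.073,0]},{"linear":[0,0,0.014],"dr":[0,-0.073,0]},{"linear":[0.001,0,0.014],"dr":[0,-0.073,0]},{"linear":[0.002,0,0.013],"dr":[0,-0.073,0]},{"linear":[0.002,0,0.011],"dr":[0,-0.073,0]},{"linear":[0.002,0,0.007],"dr":[0,-0.073,0]},{"linear":[0,0,0.002],"dr":[0,-0.04,0]}]'; python3 - <<'E'
from h import *
Rz=Rt.from_euler('z',-.0928).as_matrix()
t=np.array([603.7,107.7,160])+Rz[:,1]*-26-2*Rz[:,0]
plan(t,down(-np.pi/2-.0928),1)
E
```

```text
clock: 57.35
tcp_pos: [505.4, 146.8, 195.5]
eef_rot: [-1.565, 0.004, -2.206]
wrist_force: [0.7, 0.1, -2.0]
gripper_width: 44.0
clock: 58.02
tcp_pos: [589.2, 102.2, 199.2]
eef_rot: [-1.564, -0.001, -1.628]
wrist_force: [-0.7, -0.3, -0.6]
gripper_width: 43.8
t 58.02 p [589.2 102.2 199.2] rpy [-1.564e+00 -1.000e-03 -1.628e+00] F [-0.7 -0.3 -0.6] w 43.8 q [ 0.03  0.25  1.5  -0.    1.38  0.08]
dist 45.3 turn [-0.007  0.036  0.   ] toolshift [19.6 39.3 11. ] ; n= 1
0 [0.0196, 0.0393, 0.011] [-0.0069, 0.0358, 0.0004]
```

```bash
python3 -m creep '[{"linear":[0.003,0,0.002],"dr":[-0.002,0.007,0]},{"linear":[0.004,0.002,0.003],"dr":[-0.002,0.007,0]},{"linear":[0.005,0.005,0.002],"dr":[-0.001,0.007,0]},{"linear":[0.004,0.008,0.001],"dr":[-0.001,0.007,0]},{"linear":[0.002,0.01,0],"dr":[0,0.006,0]},{"linear":[0,0.008,0],"dr":[0,0,0]},{"linear":[0,0.003,0],"dr":[0,0,0]},{"linear":[0,0,0],"dr":[0,0,0]}]'; python3 - <<'E'
from h import *
Rz=Rt.from_euler('z',-.0928).as_matrix()
t=np.array([603.7,107.7,125])+Rz[:,1]*-26-2*Rz[:,0]
plan(t,down(-np.pi/2-.0928),1)
S=vision.capture("scene");mk(S,250,200,390,305,"pics/s41.png")
E
```

```text
clock: 58.68
tcp_pos: [594.7, 81.2, 159.3]
eef_rot: [-1.574, -0.001, -1.67]
wrist_force: [-0.0, 0.2, -0.4]
gripper_width: 44.0
t 58.68 p [594.7  81.2 159.3] rpy [-1.574e+00 -1.000e-03 -1.670e+00] F [-0.   0.2 -0.4] w 44.0 q [-0.01  0.3   1.52 -0.    1.32  0.09]
dist 34.6 turn [ 0.003 -0.006  0.001] toolshift [-1.3 34.3  4.6] ; n= 1
0 [-0.0013, 0.0343, 0.0046] [0.0027, -0.006, 0.0008]
```

```bash
python3 -m creep '[{"linear":[-0.001,0.002,0.002],"dr":[0.001,-0.002,0]},{"linear":[0,0.005,0.002],"dr":[0.001,-0.002,0]},{"linear":[0,0.006,0.001],"dr":[0.001,-0.002,0]},{"linear":[0,0.006,0],"dr":[0,0,0]},{"linear":[0,0.004,0],"dr":[0,0,0]},{"linear":[0,0.002,0],"dr":[0,0,0]},{"linear":[0,0,0],"dr":[0,0,0]},{"linear":[0,0,0],"dr":[0,0,0]}]'; python3 - <<'E'
from h import *
Rz=Rt.from_euler('z',-.0928).as_matrix()
t=np.array([603.7,107.7,110])+Rz[:,1]*-26-2*Rz[:,0]
plan(t,down(-np.pi/2-.0928),1)
S=vision.capture("scene");mk(S,260,220,360,295,"pics/s42.png")
E
```

```text
clock: 59.4
tcp_pos: [600.7, 82.8, 132.3]
eef_rot: [-1.569, -0.0, -1.661]
wrist_force: [0.1, -0.3, -2.1]
gripper_width: 43.5
t 59.4 p [600.7  82.8 132.3] rpy [-1.569 -0.    -1.661] F [ 0.1 -0.3 -2.1] w 43.5 q [-0.01  0.34  1.53 -0.    1.27  0.09]
dist 22.3 turn [-0.002  0.002  0.   ] toolshift [ 0.9 22.3 -1.3] ; n= 1
0 [0.0009, 0.0223, -0.0013] [-0.0016, 0.0021, 0.0004]
```

```bash
python3 -m creep '[{"linear":[0.001,0.002,-0.001],"dr":[0,0,0]},{"linear":[0,0.004,0],"dr":[0,0,0]},{"linear":[0,0.004,0],"dr":[0,0,0]},{"linear":[0,0.004,0],"dr":[0,0,0]},{"linear":[0,0.003,0],"dr":[0,0,0]},{"linear":[0,0.001,0],"dr":[0,0,0]},{"linear":[0,0,0],"dr":[0,0,0]},{"linear":[0,0,0],"dr":[0,0,0]}]'; python3 - <<'E'
from h import *
Rz=Rt.from_euler('z',-.0928).as_matrix()
t=np.array([603.7,107.7,108.6])+Rz[:,1]*-26-2*Rz[:,0]
plan(t,down(-np.pi/2-.0928),1)
E
```

```text
clock: 60.12
tcp_pos: [599.9, 81.7, 113.1]
eef_rot: [-1.568, -0.0, -1.662]
wrist_force: [-0.1, -0.2, -1.1]
gripper_width: 43.6
t 60.12 p [599.9  81.7 113.1] rpy [-1.568 -0.    -1.662] F [-0.1 -0.2 -1.1] w 43.6 q [-0.01  0.35  1.55 -0.    1.23  0.08]
dist 4.5 turn [-0.003  0.002  0.   ] toolshift [-0.3  4.5 -0.6] ; n= 1
0 [-0.0003, 0.0045, -0.0006] [-0.0029, 0.0019, 0.0004]
```

```bash
python3 -m creep '[{"linear":[0,0.001,0],"dr":[0,0,0]},{"linear":[0,0.002,0],"dr":[0,0,0]},{"linear":[0,0.001,0],"dr":[0,0,0]},{"linear":[0,0.001,0],"dr":[0,0,0]},{"linear":[0,0.001,0],"dr":[0,0,0]},{"linear":[0,0,0],"dr":[0,0,0]},{"linear":[0,0,0],"dr":[0,0,0]},{"linear":[0,0,0],"dr":[0,0,0]}]'
```

```text
clock: 60.78
tcp_pos: [601.1, 81.8, 108.8]
eef_rot: [-1.565, -0.0, -1.662]
wrist_force: [-1.1, -0.3, -0.8]
gripper_width: 43.8
```

```bash
python3 -m creep '[{"linear":[0,0.001,0],"dr":[0,0,0]},{"linear":[0,0.001,0],"dr":[0,0,0]},{"linear":[0,0,0],"dr":[0,0,0]},{"linear":[0,0,0],"dr":[0,0,0]},{"linear":[0,0,0],"dr":[0,0,0]},{"linear":[0,0,0],"dr":[0,0,0]},{"linear":[0,0,0],"dr":[0,0,0]},{"linear":[0,0,0],"dr":[0,0,0]}]'
```

```text
clock: 61.45
tcp_pos: [601.5, 81.8, 108.4]
eef_rot: [-1.564, -0.0, -1.661]
wrist_force: [0.1, -0.7, -0.2]
gripper_width: 44.0
```

```bash
python3 -m creep '[{"linear":[0,0,0],"dr":[0,0,0]},{"linear":[0,0,0],"dr":[0,0,0]},{"linear":[0,0,0],"dr":[0,0,0]},{"linear":[0,0,0],"dr":[0,0,0]},{"linear":[0,-0.006,0],"dr":[0,0,0]},{"linear":[0,-0.015,0],"dr":[0,0,0]},{"linear":[0,-0.025,0],"dr":[0,0,0]},{"linear":[0,-0.02,0],"dr":[0,0,0]}]' 0.32 30; python3 - <<'E'
from h import *
plan([543.7,241.9,160],down(-np.pi/2-.0928),16)
S=vision.capture("scene");mk(S,250,220,390,325,"pics/s43.png")
E
```

```text
clock: 62.12
tcp_pos: [597.0, 81.7, 170.8]
eef_rot: [-1.576, -0.001, -1.662]
wrist_force: [1.0, -0.1, 1.5]
gripper_width: 64.1
t 62.12 p [597.   81.7 170.8] rpy [-1.576e+00 -1.000e-03 -1.662e+00] F [ 1.  -0.1  1.5] w 64.1 q [-0.01  0.3   1.5  -0.    1.35  0.08]
dist 169.2 turn [0.006 0.002 0.001] toolshift [-154.8   11.   -67.6] ; n= 16
0 [-0.0097, 0.0007, -0.0042] [0.0003, 0.0001, 0.0001]
1 [-0.0097, 0.0007, -0.0042] [0.0003, 0.0001, 0.0001]
2 [-0.0097, 0.0007, -0.0042] [0.0003, 0.0001, 0.0001]
3 [-0.0097, 0.0007, -0.0042] [0.0003, 0.0001, 0.0001]
4 [-0.0097, 0.0007, -0.0042] [0.0003, 0.0001, 0.0001]
5 [-0.0097, 0.0007, -0.0042] [0.0003, 0.0001, 0.0001]
6 [-0.0097, 0.0007, -0.0042] [0.0003, 0.0001, 0.0001]
7 [-0.0097, 0.0007, -0.0042] [0.0003, 0.0001, 0.0001]
8 [-0.0097, 0.0007, -0.0042] [0.0003, 0.0001, 0.0001]
9 [-0.0097, 0.0007, -0.0042] [0.0003, 0.0001, 0.0001]
10 [-0.0097, 0.0007, -0.0042] [0.0003, 0.0001, 0.0001]
11 [-0.0097, 0.0007, -0.0042] [0.0003, 0.0001, 0.0001]
12 [-0.0097, 0.0007, -0.0042] [0.0003, 0.0001, 0.0001]
13 [-0.0097, 0.0007, -0.0042] [0.0003, 0.0001, 0.0001]
14 [-0.0097, 0.0007, -0.0042] [0.0003, 0.0001, 0.0001]
15 [-0.0097, 0.0007, -0.0042] [0.0003, 0.0001, 0.0001]
```

```bash
python3 - <<'E'
from h import *
import pickle
T,S=pickle.load(open("p0.pkl","rb"))
print(atz(T,[(214.5,138.5)],188), tri([T,S],[(214.5,138),(285,322)]))
E
python3 -m creep '[{"linear":[-0.006,0,-0.003],"dr":[0.001,0,0]},{"linear":[-0.01,0,-0.004],"dr":[0.001,0,0]},{"linear":[-0.012,0,-0.005],"dr":[0.001,0,0]},{"linear":[-0.012,0,-0.005],"dr":[0.001,0,0]},{"linear":[-0.012,0,-0.005],"dr":[0.001,0,0]},{"linear":[-0.012,0,-0.006],"dr":[0.001,0,0]},{"linear":[-0.012,0,-0.006],"dr":[0,0,0]},{"linear":[-0.012,0,-0.006],"dr":[0,0,0]}]' 1 20
python3 -m creep '[{"linear":[-0.012,0,-0.006],"dr":[0,0,0]},{"linear":[-0.012,0,-0.006],"dr":[0,0,0]},{"linear":[-0.012,0,-0.005],"dr":[0,0,0]},{"linear":[-0.011,0,-0.004],"dr":[0,0,0]},{"linear":[-0.007,0,-0.003],"dr":[0,0,0]},{"linear":[-0.003,0,0],"dr":[0,0,0]},{"linear":[0,0,0],"dr":[0,0,0]},{"linear":[0,0,0],"dr":[0,0,0]}]'
python3 - <<'E'
from h import *
plan([543.7,241.9,75],down(-np.pi/2-.0928),1)
T=vision.capture("top");S=vision.capture("scene");mk(T,210,170,370,290,"pics/t44.png");mk(S,250,220,410,340,"pics/s44.png")
import pickle;pickle.dump((T,S),open("p9.pkl","wb"))
E
```

```text
[[752.64441929 263.9666197  188.        ]] [754.62737904 265.243545   183.71359474]
clock: 62.83
tcp_pos: [563.0, 181.2, 171.5]
eef_rot: [-1.566, -0.001, -1.663]
wrist_force: [0.6, -0.1, 0.2]
gripper_width: 14.1
clock: 63.5
tcp_pos: [533.9, 253.0, 165.6]
eef_rot: [-1.576, -0.004, -1.652]
wrist_force: [-0.1, 0.6, 0.2]
gripper_width: 0.5
t 63.5 p [533.9 253.  165.6] rpy [-1.576 -0.004 -1.652] F [-0.1  0.6  0.2] w 0.5 q [ 0.3   0.28  1.54 -0.    1.33  0.38]
dist 91.8 turn [0.006 0.012 0.004] toolshift [ 9.9 90.6 11.1] ; n= 1
0 [0.0099, 0.0906, 0.0111] [0.0056, 0.012, 0.0038]
```

```bash
python3 - <<'E'
from h import *
import pickle
T,S=pickle.load(open("p9.pkl","rb"))
Rz=Rt.from_euler('z',-.0928).as_matrix()
for a,b in(((278,117),(265,240)),((438,127),(428,253)),((512,134),(501,261))):
    P=(atz(T,np.array([a,b],float)/5+[210,170]-.5,105)-[603.7,107.7,105])@Rz
    print(np.round(P.mean(0),1),"angle",np.round(np.arctan2(P[0,1]-P[1,1],P[0,0]-P[1,0]),3))
E
python3 -m creep '[{"linear":[0.002,0.004,0.003],"dr":[0.001,0.003,0.001]},{"linear":[0.003,0.008,0.003],"dr":[0.001,0.003,0.001]},{"linear":[0.003,0.013,0.003],"dr":[0.001,0.003,0.001]},{"linear":[0.001,0.016,0.002],"dr":[0.001,0.003,0]},{"linear":[0,0.016,0],"dr":[0,0,0]},{"linear":[0,0.012,0],"dr":[0,0,0]},{"linear":[0,0.005,0],"dr":[0,0,0]},{"linear":[0,0,0],"dr":[0,0,0]}]'
python3 - <<'E'
from h import *
plan([543.7,241.9,60],down(-np.pi/2-.0928),1)
S=vision.capture("scene");mk(S,310,240,430,330,"pics/s45.png")
E
```

```text
[ 2.5 50.5  0. ] angle -0.01
[  3.  -28.2   0. ] angle 0.008
[  2.1 -64.    0. ] angle -0.003
clock: 64.27
tcp_pos: [549.1, 235.2, 86.7]
eef_rot: [-1.568, -0.001, -1.675]
wrist_force: [0.1, -0.1, -0.3]
gripper_width: 0.6
t 64.27 p [549.1 235.2  86.7] rpy [-1.568e+00 -1.000e-03 -1.675e+00] F [ 0.1 -0.1 -0.3] w 0.6 q [ 0.26  0.37  1.59 -0.    1.18  0.37]
dist 28.1 turn [-0.002 -0.011  0.001] toolshift [-6.1 26.7 -6.2] ; n= 1
0 [-0.0061, 0.0267, -0.0062] [-0.0023, -0.0113, 0.001]
```

```bash
python3 -m creep '[{"linear":[-0.003,0.002,-0.003],"dr":[0,-0.003,0]},{"linear":[-0.002,0.003,-0.002],"dr":[0,-0.003,0]},{"linear":[-0.001,0.004,-0.001],"dr":[0,-0.003,0]},{"linear":[0,0.004,0],"dr":[0,0,0]},{"linear":[0,0.002,0],"dr":[0,0,0]},{"linear":[0,0,0],"dr":[0,0,0]},{"linear":[0,0,0],"dr":[0,0,0]},{"linear":[0,0,0],"dr":[0,0,0]}]'; python3 -m creep '[{"linear":[0,0.004,0],"dr":[0,0,0]},{"linear":[0,0.004,0],"dr":[0,0,0]},{"linear":[0,0.004,0],"dr":[0,0,0]},{"linear":[0,0.003,0],"dr":[0,0,0]},{"linear":[0,0.002,0],"dr":[0,0,0]},{"linear":[0,0.001,0],"dr":[0,0,0]},{"linear":[0,0,0],"dr":[0,0,0]},{"linear":[0,0,0],"dr":[0,0,0]}]';python3 - <<'E'
from h import *
plan([543.7,241.9,59],down(-np.pi/2-.0928),1)
S=vision.capture("scene");mk(S,310,240,430,330,"pics/s46.png")
E
```

```text
clock: 64.98
tcp_pos: [546.2, 243.3, 74.2]
eef_rot: [-1.562, 0.002, -1.665]
wrist_force: [-0.3, 1.1, -0.1]
gripper_width: 0.4
clock: 65.65
tcp_pos: [547.3, 243.6, 64.7]
eef_rot: [-1.561, 0.001, -1.664]
wrist_force: [-2.5, -0.6, 3.9]
gripper_width: 0.4
t 65.65 p [547.3 243.6  64.7] rpy [-1.561e+00  1.000e-03 -1.664e+00] F [-2.5 -0.6  3.9] w 0.4 q [ 0.28  0.4   1.61 -0.    1.13  0.37]
dist 6.9 turn [-0.009 -0.001 -0.001] toolshift [ 2.   5.6 -3.4] ; n= 1
0 [0.002, 0.0056, -0.0034] [-0.0095, -0.0006, -0.0011]
```

```bash
python3 -m creep '[{"linear":[0.001,0.003,-0.001],"dr":[-0.003,0,0]},{"linear":[0,0.004,-0.001],"dr":[-0.003,0,0]},{"linear":[0,0.005,0],"dr":[0,0,0]},{"linear":[0,0.006,0],"dr":[0,0,0]},{"linear":[0,0.006,0],"dr":[0,0,0]},{"linear":[0,0.006,0],"dr":[0,0,0]},{"linear":[0,0.006,0],"dr":[0,0,0]},{"linear":[0,0.006,0],"dr":[0,0,0]}]';python3 - <<'E'
from h import *
plan([543.7,241.9,59],down(-np.pi/2-.0928),1)
S=vision.capture("scene");mk(S,310,240,430,330,"pics/s47.png")
E
```

```text
clock: 66.37
tcp_pos: [547.6, 243.8, 62.6]
eef_rot: [-1.569, -0.002, -1.661]
wrist_force: [-14.5, -4.8, 34.9]
gripper_width: 0.4
t 66.37 p [547.6 243.8  62.6] rpy [-1.569 -0.002 -1.661] F [-14.5  -4.8  34.9] w 0.4 q [ 0.28  0.41  1.6  -0.    1.13  0.37]
dist 5.6 turn [-0.002  0.003  0.002] toolshift [ 2.2  3.6 -3.7] ; n= 1
0 [0.0022, 0.0036, -0.0037] [-0.0016, 0.0029, 0.002]
```

```bash
python3 -m creep '[{"linear":[0,-0.006,0],"dr":[0,0,0]},{"linear":[0,-0.006,0],"dr":[0,0,0]},{"linear":[0,-0.006,0],"dr":[0,0,0]},{"linear":[0,0,-0.002],"dr":[0,0,0]},{"linear":[0,0,-0.002],"dr":[0,0,0]},{"linear":[0.001,0,0],"dr":[0,0,0]},{"linear":[0,0,0],"dr":[0,0,0]},{"linear":[0,0,0],"dr":[0,0,0]}]';python3 - <<'E'
from h import *
plan([543.7,241.9,59],down(-np.pi/2-.0928),1)
S=vision.capture("scene");T=vision.capture("top")
Rz=Rt.from_euler('z',-.0928).as_matrix()
th=np.linspace(0,2*np.pi,40)
L=[(np.c_[543.7+14*np.cos(th),241.9+14*np.sin(th),0*th+65],(255,255,255)),(np.c_[543.7+14*np.cos(th),241.9+14*np.sin(th),0*th+59],(255,0,255))]
mk(S,340,270,420,330,"pics/s48.png",L);
import pickle
T,S=pickle.load(open("p9.pkl","rb"));mk(S,340,270,420,330,"pics/s49.png",L)
T0,S0=pickle.load(open("p0.pkl","rb"));mk(T0,212,212,252,242,"pics/t49.png",L)
E
```

```text
clock: 67.08
tcp_pos: [542.9, 242.7, 79.5]
eef_rot: [-1.569, -0.002, -1.661]
wrist_force: [0.1, -0.1, 0.5]
gripper_width: 0.5
t 67.08 p [542.9 242.7  79.5] rpy [-1.569 -0.002 -1.661] F [ 0.1 -0.1  0.5] w 0.5 q [ 0.28  0.38  1.6  -0.    1.16  0.37]
dist 20.6 turn [-0.002  0.003  0.002] toolshift [ 0.7 20.5  0.9] ; n= 1
0 [0.0007, 0.0205, 0.0009] [-0.0016, 0.0028, 0.0021]
```

```bash
python3 -m creep '[{"linear":[0,-0.004,-0.005],"dr":[0,0,0]},{"linear":[0,-0.003,-0.008],"dr":[0,0,0]},{"linear":[0,0,-0.01],"dr":[0,0,0]},{"linear":[0,0,-0.01],"dr":[0,0,0]},{"linear":[0,0,-0.008],"dr":[0,0,0]},{"linear":[0,0,-0.004],"dr":[0,0,0]},{"linear":[0,0,0],"dr":[0,0,0]},{"linear":[0,0,0],"dr":[0,0,0]}]' 0 20;python3 - <<'E'
from h import *
plan([490.7,247.1,75],down(-np.pi/2-.0928),1)
E
```

```text
clock: 67.85
tcp_pos: [491.4, 247.3, 86.9]
eef_rot: [-1.571, -0.002, -1.66]
wrist_force: [0.2, -0.5, 0.7]
gripper_width: 50.2
t 67.85 p [491.4 247.3  86.9] rpy [-1.571 -0.002 -1.66 ] F [ 0.2 -0.5  0.7] w 50.2 q [ 0.31  0.28  1.71 -0.    1.15  0.4 ]
dist 11.9 turn [-0.     0.004  0.002] toolshift [ 0.2 11.9 -0.7] ; n= 1
0 [0.0002, 0.0119, -0.0007] [-0.0002, 0.0037, 0.0025]
```

```bash
python3 -m creep '[{"linear":[0,0,0],"dr":[0,0,0]},{"linear":[0,0,0],"dr":[0,0,0]},{"linear":[0,0,0],"dr":[0,0,0]},{"linear":[0,0,0],"dr":[0,0,0]},{"linear":[0,0,0],"dr":[0,0,0]},{"linear":[0,0,0],"dr":[0,0,0]},{"linear":[0,0,0],"dr":[0,0,0]},{"linear":[0,0,0],"dr":[0,0,0]}]' 0 20; python3 - <<'E'
from h import *
T=vision.capture("top");S=vision.capture("scene")
import pickle;pickle.dump((T,S),open('p10.pkl','wb'))
import numpy as np
u=proj(T,np.array([543.7,242.2,65]));print(u,proj(S,np.array([543.7,242.2,65])))
import cv2
def crop(P,u,n):
    x,y=int(u[0]),int(u[1]);x0=max(0,min(x-70,500));y0=max(0,min(y-60,360))
    cv2.imwrite(n,cv2.resize(P["frame"][y0:y0+120,x0:x0+140],None,fx=4,fy=4));print(x0,y0)
crop(T,np.ravel(u),'pics/b1t.png');crop(S,np.ravel(proj(S,np.array([543.7,242.2,65]))),'pics/b1s.png')
E
```

```text
clock: 68.52
tcp_pos: [493.2, 247.2, 87.0]
eef_rot: [-1.569, -0.002, -1.661]
wrist_force: [-0.7, -0.2, -0.3]
gripper_width: 93.6
[[231.36792437 235.49069968]] [[372.83705143 312.31440923]]
161 175
302 252
```

View pics/b1t.png

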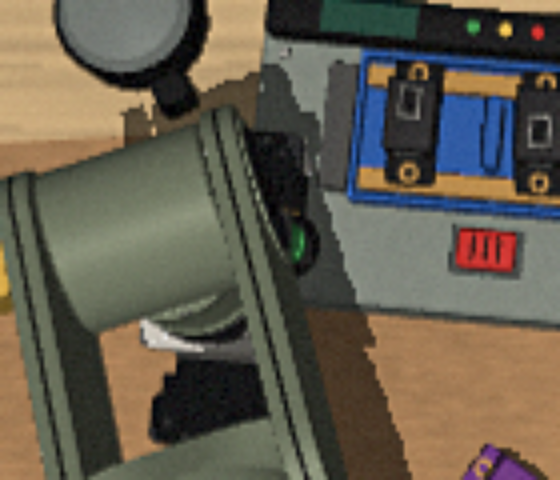

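View pics/b1s.png

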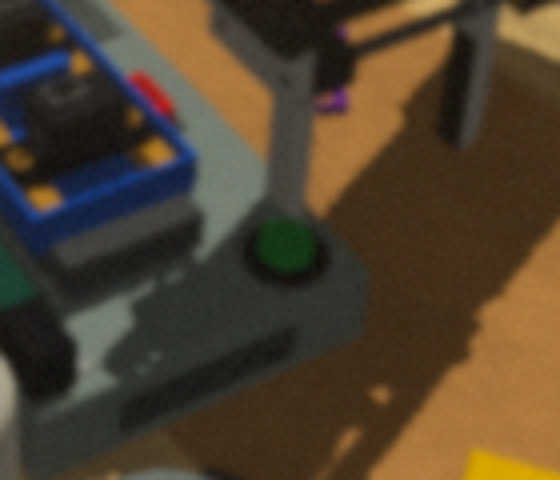

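The finger's tip sits just above the green button, seen at scene pixel (374,313). I'll check where the finger projects and shift 2.5 mm back in −x.

```bash
python3 - <<'E'
from h import *
import pickle,numpy as np
T,S=pickle.load(open('p10.pkl','rb'))
for p in ([546.2,242.3,87],[546.2,242.3,65],[543.7,242.2,65]): 
    u=np.ravel(proj(S,np.array(p)));print(p,(u-[302,252])*4)
E
python3 -m creep '[{"linear":[0,0.01,-0.0025],"dr":[0,0,0]},{"linear":[0,0.004,0],"dr":[0,0,0]},{"linear":[0,0,0],"dr":[0,0,0]},{"linear":[0,0,0],"dr":[0,0,0]},{"linear":[0,0,0],"dr":[0,0,0]},{"linear":[0,0.003,0],"dr":[0,0,0]},{"linear":[0,0.002,0],"dr":[0,0,0]},{"linear":[0,0,0],"dr":[0,0,0]}]' 0 20
```

```text
[546.2, 242.3, 87] [282.69887567 210.69996718]
[546.2, 242.3, 65] [279.60460034 243.48067642]
[543.7, 242.2, 65] [283.34820571 241.25763692]
clock: 69.28
tcp_pos: [490.2, 247.4, 66.2]
eef_rot: [-1.57, -0.002, -1.661]
wrist_force: [-2.1, 0.1, 3.1]
gripper_width: 93.8
```

```bash
python3 -m creep '[{"linear":[0,0.004,0],"dr":[0,0,0]},{"linear":[0,0.004,0],"dr":[0,0,0]},{"linear":[0,0.003,0],"dr":[0,0,0]},{"linear":[0,0.003,0],"dr":[0,0,0]},{"linear":[0,0.003,0],"dr":[0,0,0]},{"linear":[0,0.003,0],"dr":[0,0,0]},{"linear":[0,0.003,0],"dr":[0,0,0]},{"linear":[0,0.003,0],"dr":[0,0,0]}]' 0 20
```

```text
clock: 69.95
tcp_pos: [490.8, 247.6, 62.7]
eef_rot: [-1.569, -0.006, -1.66]
wrist_force: [-10.3, -3.0, 19.0]
gripper_width: 93.9
```

```bash
python3 - <<'E'
from h import *
T=vision.capture("top");S=vision.capture("scene")
print(r.get_obs()['tcp_pos'],r.get_obs()['wrist_force'],r.get_obs()['torque'])
import cv2
cv2.imwrite('pics/b2s.png',cv2.resize(S["frame"][262:362,322:442],None,fx=6,fy=6,interpolation=cv2.INTER_CUBIC))
E
```

```text
[490.78781355 247.64962362  62.74743979] [-9.61145616 -2.36078617 19.50983351] [-0.7664163   0.94909901 -0.15094098]
```

View pics/b2s.png

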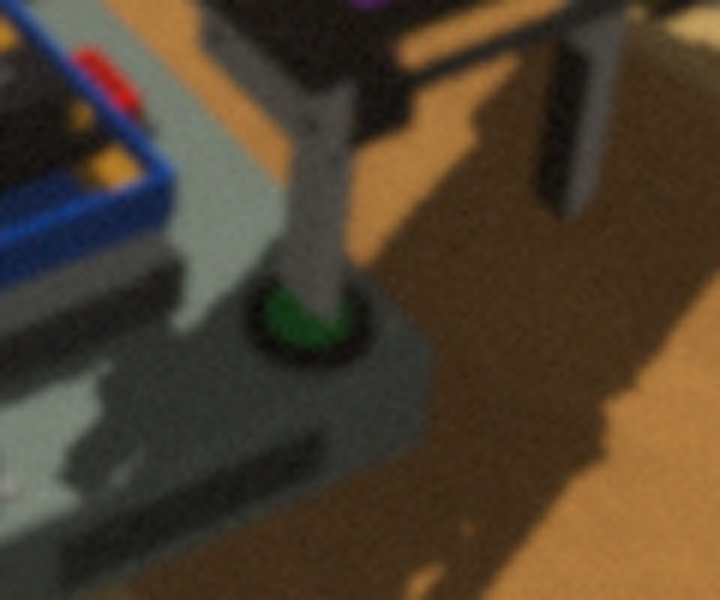

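```bash
python3 - <<'E'
from h import *
import numpy as np
T=vision.capture("top");S=vision.capture("scene")
f=lambda p:(np.ravel(proj(S,np.array(p,float)))-[322,262])*6
c=np.array([543.7,242.2,62.]);
print('c',f(c),'+x10',f(c+[10,0,0])-f(c),'+y10',f(c+[0,10,0])-f(c),'+z10',f(c+[0,0,10])-f(c))
# finger expected footprint
o=r.get_obs();t=np.array(o['tcp_pos']);print(t)
yaw=-1.66;ax=np.array([np.cos(yaw),np.sin(yaw),0]);az=np.array([-np.sin(yaw),np.cos(yaw),0])
for d in (46.9,59.4):
  for w in(-8,8): p=t+az*d+ax*w; print(d,w,p.round(1),f(p).round())
# far finger too
for d in (-46.9,-59.4):
  for w in(-8,8): p=t+az*d+ax*w; print(d,w,p.round(1),f(p).round())
# green blob fit
fr=S["frame"][262:362,322:442].astype(int); m=(fr[...,1]>fr[...,2]+25)&(fr[...,1]>fr[...,0]+15)
ys,xs=np.nonzero(m);k=(ys>40)&(ys<65)&(xs>35)&(xs<65);print(xs[k].min()*6,xs[k].max()*6,ys[k].min()*6,ys[k].max()*6)
E
```

```text
c [304.3895488  308.47615694] +x10 [-23.31751646  12.68587495] +y10 [20.27618035 17.92080499] +z10 [  2.11914137 -22.06977183]
[490.7932725  247.62373449  62.73633489]
46.9 -8 [538.2 251.4  62.7] [336. 316.]
46.9 8 [536.8 235.5  62.7] [307. 286.]
59.4 -8 [550.7 250.3  62.7] [305. 330.]
59.4 8 [549.2 234.4  62.7] [276. 300.]
-46.9 -8 [444.8 259.8  62.7] [559. 217.]
-46.9 8 [443.4 243.8  62.7] [529. 189.]
-59.4 -8 [432.3 260.9  62.7] [588. 204.]
-59.4 8 [430.9 244.9  62.7] [557. 177.]
270 330 294 336
```

```bash
python3 - <<'E'
from h import *
import numpy as np,cv2
Ss=[vision.capture("scene")["frame"].astype(float) for _ in range(6)]
S=np.mean(Ss,0)[285:335,350:400]
S=np.clip(S*1.8,0,255).astype(np.uint8)
cv2.imwrite('pics/b3s.png',cv2.resize(S,None,fx=12,fy=12,interpolation=cv2.INTER_CUBIC))
E
```

```text
(no output)
```

View pics/b3s.png

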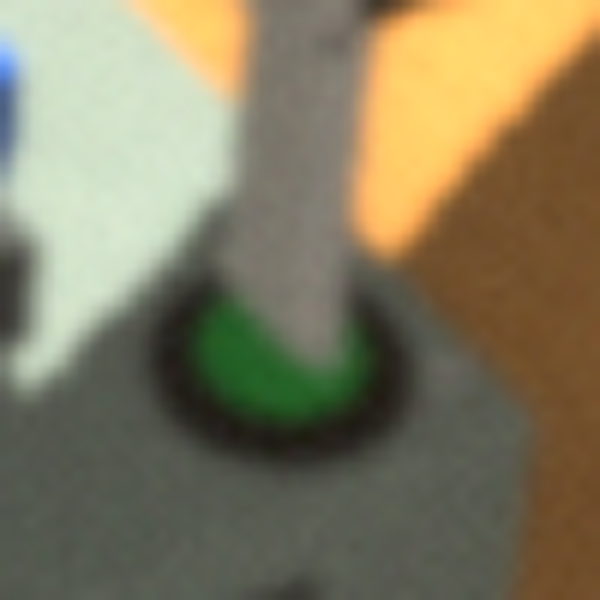

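The picture shows the finger's outer face at about x 541.6, too far to −x, and its back end on the dark ring. So the ring stops the finger, not the button. I'll lift, tilt 0.3 rad so that only one edge leads, and shift.

```bash
python3 -m creep '[{"linear":[0,-0.01,0],"dr":[0,0,0]},{"linear":[0,-0.006,0],"dr":[0,0,0]},{"linear":[0,0,0.003],"dr":[0,0,-0.1]},{"linear":[0,0,0.003],"dr":[0,0,-0.1]},{"linear":[0.004,0,0],"dr":[0,0,-0.1]},{"linear":[0,0,0],"dr":[0,0,0]},{"linear":[0,0,0],"dr":[0,0,0]},{"linear":[0,0,0],"dr":[0,0,0]}]' 0 20
python3 - <<'E'
from h import *
import numpy as np,cv2
Ss=[vision.capture("scene")["frame"].astype(float) for _ in range(4)]
S=np.mean(Ss,0)[285:335,350:400]
S=np.clip(S*1.8,0,255).astype(np.uint8)
cv2.imwrite('pics/b4s.png',cv2.resize(S,None,fx=12,fy=12,interpolation=cv2.INTER_CUBIC))
E
```

```text
clock: 71.12
tcp_pos: [498.6, 242.5, 80.5]
eef_rot: [-1.563, -0.313, -1.665]
wrist_force: [-0.1, -0.2, -0.7]
gripper_width: 94.0
```

View pics/b4s.png

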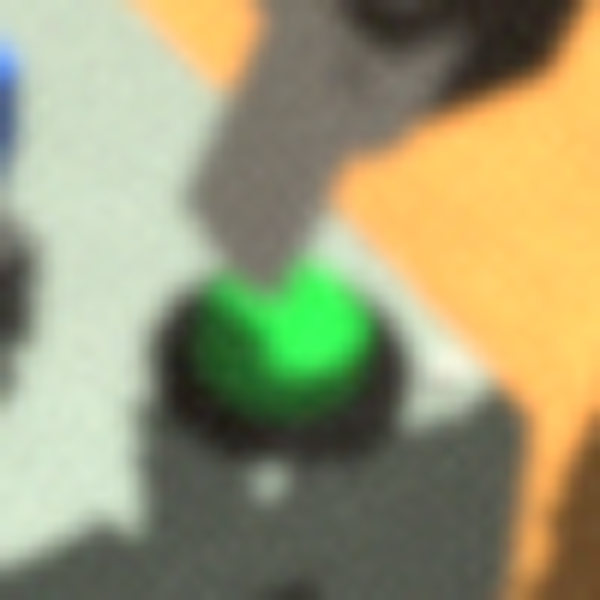

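The tilted finger's leading corner lands about 3 mm short in x and 2 mm short in y. I'll shift it and lower.

```bash
python3 -m creep '[{"linear":[-0.003,0.004,0.0035],"dr":[0,0,0]},{"linear":[-0.002,0.003,0],"dr":[0,0,0]},{"linear":[0,0,0],"dr":[0,0,0]},{"linear":[0,0,0],"dr":[0,0,0]},{"linear":[-0.001,0.0025,0],"dr":[0,0,0]},{"linear":[-0.001,0.0025,0],"dr":[0,0,0]},{"linear":[0,0,0],"dr":[0,0,0]},{"linear":[0,0,0],"dr":[0,0,0]}]' 0 20
python3 - <<'E'
from h import *
import numpy as np,cv2
Ss=[vision.capture("scene")["frame"].astype(float) for _ in range(4)]
S=np.mean(Ss,0)[285:335,350:400]
S=np.clip(S*1.8,0,255).astype(np.uint8)
cv2.imwrite('pics/b5s.png',cv2.resize(S,None,fx=12,fy=12,interpolation=cv2.INTER_CUBIC))
E
```

```text
clock: 71.98
tcp_pos: [504.2, 242.3, 68.5]
eef_rot: [-1.559, -0.312, -1.672]
wrist_force: [-0.4, -1.3, 2.6]
gripper_width: 94.1
```

View pics/b5s.png

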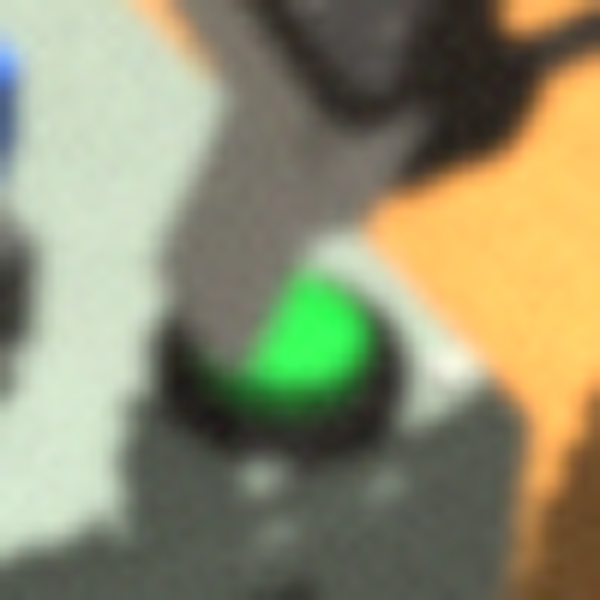

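```bash
python3 -m creep '[{"linear":[0.001,-0.004,0],"dr":[0,0,0]},{"linear":[0.001,0,-0.004],"dr":[0,0,0]},{"linear":[0,0,-0.001],"dr":[0,0,0]},{"linear":[0,0,0],"dr":[0,0,0]},{"linear":[-0.001,0.004,0],"dr":[0,0,0]},{"linear":[-0.001,0.004,0],"dr":[0,0,0]},{"linear":[-0.001,0.003,0],"dr":[0,0,0]},{"linear":[-0.001,0.003,0],"dr":[0,0,0]}]' 0 20
python3 - <<'E'
from h import *
import numpy as np,cv2
Ss=[vision.capture("scene")["frame"].astype(float) for _ in range(4)]
S=np.mean(Ss,0)[285:335,350:400]
S=np.clip(S*1.8,0,255).astype(np.uint8)
cv2.imwrite('pics/b6s.png',cv2.resize(S,None,fx=12,fy=12,interpolation=cv2.INTER_CUBIC))
E
```

```text
clock: 72.85
tcp_pos: [499.8, 242.6, 63.3]
eef_rot: [-1.556, -0.312, -1.674]
wrist_force: [-10.6, 1.0, 23.9]
gripper_width: 93.9
```

View pics/b6s.png

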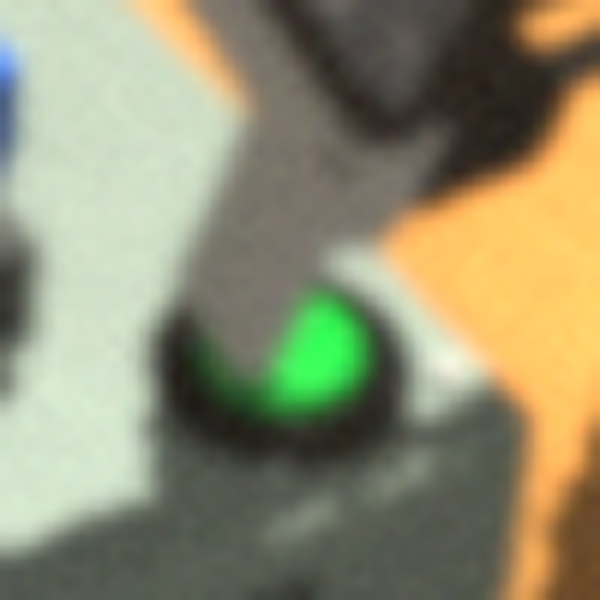

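The green top edge has moved from row 262 to 290 in the crop, about 6 mm, so the button now looks fully down (24 N). I'll hold it briefly, then lift clear.

```bash
python3 -m creep '[{"linear":[-0.001,0.003,0],"dr":[0,0,0]},{"linear":[-0.001,0.003,0],"dr":[0,0,0]},{"linear":[-0.001,0.003,0],"dr":[0,0,0]},{"linear":[-0.001,0.003,0],"dr":[0,0,0]},{"linear":[-0.001,0.003,0],"dr":[0,0,0]},{"linear":[-0.001,0.003,0],"dr":[0,0,0]},{"linear":[-0.001,0.003,0],"dr":[0,0,0]},{"linear":[-0.001,0.003,0],"dr":[0,0,0]}]' 0 20
python3 - <<'E'
from h import *
import numpy as np,cv2,pickle
Ss=[vision.capture("scene")["frame"].astype(float) for _ in range(4)]
pickle.dump(np.mean(Ss,0),open('press.pkl','wb'))
S=np.mean(Ss,0)[285:335,350:400]
S=np.clip(S*1.8,0,255).astype(np.uint8)
cv2.imwrite('pics/b7s.png',cv2.resize(S,None,fx=12,fy=12,interpolation=cv2.INTER_CUBIC))
E
python3 -m creep '[{"linear":[0.001,-0.006,0],"dr":[0,0,0]},{"linear":[0.002,-0.006,0],"dr":[0,0,0]},{"linear":[0,0,0],"dr":[0,0,0]},{"linear":[0,0,0],"dr":[0,0,0]},{"linear":[0,0,0],"dr":[0,0,0]},{"linear":[0,0,0],"dr":[0,0,0]},{"linear":[0,0,0],"dr":[0,0,0]},{"linear":[0,0,0],"dr":[0,0,0]}]' 0 20
python3 - <<'E'
from h import *
import numpy as np,cv2,pickle
Ss=[vision.capture("scene")["frame"].astype(float) for _ in range(4)]
A=np.mean(Ss,0);B=pickle.load(open('press.pkl','rb'))
S=np.hstack([B[290:330,360:390],A[290:330,360:390]])
S=np.clip(S*1.8,0,255).astype(np.uint8)
cv2.imwrite('pics/b8s.png',cv2.resize(S,None,fx=12,fy=12,interpolation=cv2.INTER_CUBIC))
E
```

```text
clock: 73.72
tcp_pos: [499.8, 243.1, 63.4]
eef_rot: [-1.55, -0.324, -1.684]
wrist_force: [-8.1, 0.2, 17.4]
gripper_width: 94.0
clock: 74.58
tcp_pos: [498.4, 243.2, 73.9]
eef_rot: [-1.552, -0.326, -1.683]
wrist_force: [-0.6, -1.2, -0.4]
gripper_width: 94.4
```

View pics/b8s.png

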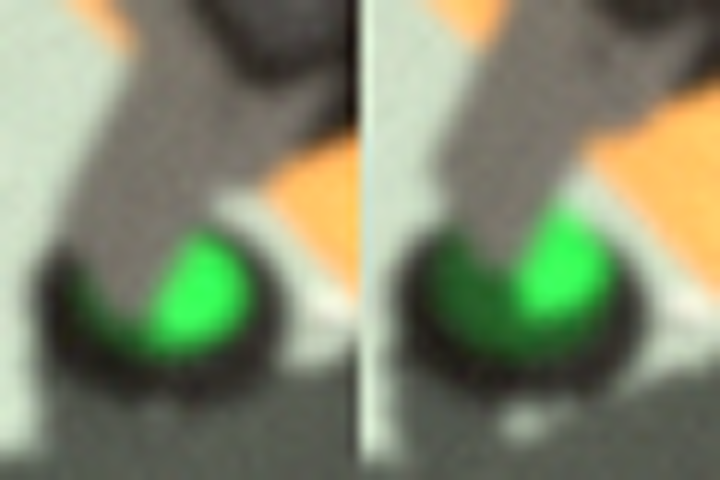

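```bash
python3 -m creep '[{"linear":[0.006,-0.02,0],"dr":[0,0,0.1]},{"linear":[0,-0.03,0],"dr":[0,0,0.1]},{"linear":[0,-0.03,0],"dr":[0,0,0.12]},{"linear":[0,-0.02,0],"dr":[0,0,0]},{"linear":[0,-0.02,0],"dr":[0,0,0]},{"linear":[0,0,0],"dr":[0,0,0]},{"linear":[0,0,0],"dr":[0,0,0]},{"linear":[0,0,0],"dr":[0,0,0]}]' 0 20
python3 - <<'E'
from h import *
import numpy as np,cv2,pickle
A=np.mean([vision.capture("scene")["frame"].astype(float) for _ in range(4)],0);B=pickle.load(open('press.pkl','rb'))
g=lambda I:(I[...,1]-0.5*I[...,0]-0.5*I[...,2])
for c in range(375,384):
    print(c,'press',g(B)[300:325,c].round().astype(int),'\n   up',g(A)[300:325,c].round().astype(int))
S=np.hstack([B[285:335,350:400],A[285:335,350:400]])
cv2.imwrite('pics/b9s.png',cv2.resize(np.clip(S*1.8,0,255).astype(np.uint8),None,fx=8,fy=8,interpolation=cv2.INTER_CUBIC))
for h in (0,2,4,6):
    print(h,proj(S0:=vision.capture("scene"),np.array([543.7-9.9,242.2+9.9,65.-h])))
E
```

```text
clock: 75.45
tcp_pos: [496.1, 254.4, 192.3]
eef_rot: [-1.561, 0.003, -1.675]
wrist_force: [-0.4, 0.8, 0.6]
gripper_width: 94.0
375 press [  2   2   2   1   3   3   1   1   5  18  37  58  75  89  98 101  98  85
  60  31   9   1   0   2   4] 
   up [  2   2   4   3   4   9  26  57  83  97 102 102 102  96  81  57  39  34
  29  21   8   2   1   2   2]
376 press [  1   0   0   0   1   1   2   2   8  30  60  84  94  99 103 103  97  82
  55  26   6   1   0   0   1] 
   up [  2   2   3   3   3   6  15  40  70  92 102 102 100  90  71  48  37  32
  27  16   6   0   0   2   2]
377 press [  1   1   0   2   1   2   3   6  10  31  65  88  98 100 102 101  92  72
  42  16   3   2   0   2   4] 
   up [  2   2   2   3   2   4   9  28  63  87 100 101  97  81  56  40  35  30
  23  12   3   1   1   2   3]
378 press [ 1  2  0  2  2  3  5  9  9 19 48 76 91 96 97 94 80 58 30  8  1  1  2  2
  3] 
   up [ 2  3  1  0  2  3  6 20 46 75 91 96 89 69 47 34 31 26 18  5  3  0  1  3
  5]
379 press [ 2  3  1  1  2  5  6  9  8 10 25 49 69 77 78 74 58 37 14  4  2  1  1  2
  4] 
   up [ 2  3  3  2  1  2  3 10 26 51 73 81 75 53 36 30 24 19  8  4 -1  1  1  3
  3]
380 press [ 2  0  1  0  1  4  7  9  9  7 11 20 35 45 50 44 30 14  3  1  2  1  2  3
  4] 
   up [ 3  3  2  2  1  2  3  4 10 23 42 55 50 34 23 19 14  7  5  2  0  2  1  3
  5]
381 press [ 0  1  2  2  1  3  6  9  9 10  8  7  9 14 16 14 10  2  1  0  0  2  3  4
  4] 
   up [ 3  4  2  1  2  2  1  2  4  8 14 23 21 15 10  6  5  3  1 -2  0  2  4  4
  4]
382 press [ 2  0  2  0  0  2  3  6  9  9 10  8  6  5  4  3  2  1  2  3  4  3  4  3
  4] 
   up [2 3 2 3 2 1 2 2 2 3 4 5 4 3 1 0 0 0 2 1 2 2 2 3 4]
383 press [ 1  1  1  1  1  1  1  3  5  9 10 11 10  7  6  4  5  3  4  5  5  5  5  4
  3] 
   up [2 1 2 3 2 2 1 1 2 4 4 4 3 2 1 1 2 1 2 2 2 3 4 4 4]
0 [[380.01510241 313.16776668]]
2 [[379.93490784 313.90099525]]
4 [[379.8549282  314.63224818]]
6 [[379.77516264 315.36153343]]
```

View pics/b9s.png

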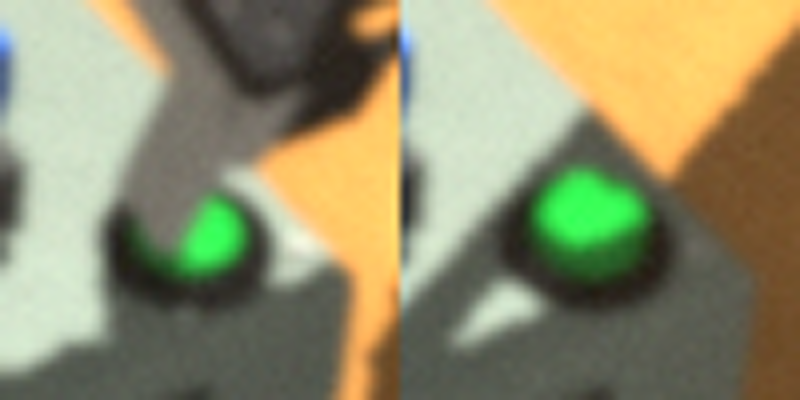

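The unpressed rim is about 2–3 px higher than when pressed (0.37 px/mm, so about 6 mm). The press was full, and the button is up again. Final check of everything.

```bash
python3 - <<'E'
from h import *
import numpy as np,cv2,pickle
T=vision.capture("top");S=vision.capture("scene");pickle.dump((T,S),open('p11.pkl','wb'))
f=T["frame"].copy()
yaw=-0.0928;c,s=np.cos(yaw),np.sin(yaw)
def w(x,y,z): return np.array([603.7+c*x-s*y,107.7+s*x+c*y,61+z])
def poly(P,img,pts,col):
    p=np.array([np.ravel(proj(P,q)) for q in pts]).round().astype(np.int32);cv2.polylines(img,[p],True,col,1)
g=S["frame"].copy()
for P,i in((T,f),(S,g)):
    poly(P,i,[w(a,b,22) for a,b in((-46,-85),(46,-85),(46,85),(-46,85))],(0,255,255))
    for x,y in((2.5,50.5),(3,-28.2),(2.1,-64)):
        poly(P,i,[w(x+a,y+b,44) for a,b in((-38,-15),(38,-15),(38,15),(-38,15))],(255,0,255))
cv2.imwrite('pics/f1t.png',f);cv2.imwrite('pics/f1s.png',g)
E
```

```text
(no output)
```

View pics/f1t.png

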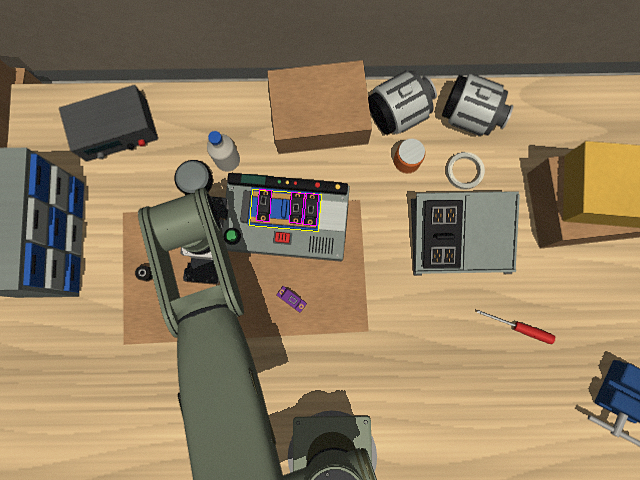

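View pics/f1s.png

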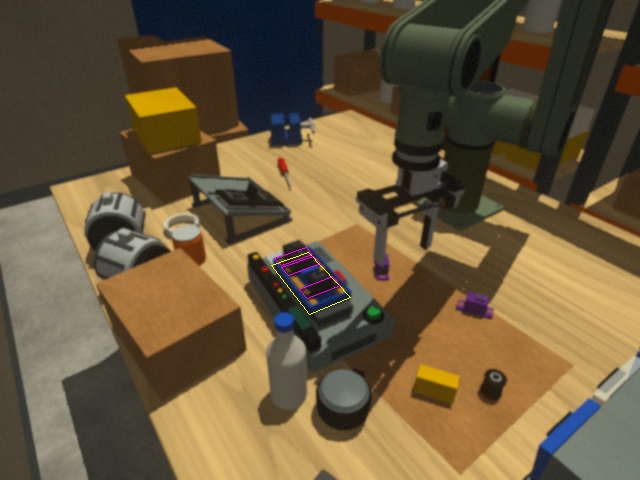

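The top view shows the blue plate at home, overlay at (285,211), with three dark coils square on its rails. The black plate is flat in the left bay at (443,235). The red catch at (283,238) and green button at (233,236) are up, and the bystanders are unmoved. Handing in.

```bash
python3 - <<'E'
from station import r
print(r.hand_in()); print(r.get_obs()['clock'])
E
```

```text
the job is handed in; nothing more can be done
None
the job is handed in; nothing more can be done
```

I've handed in the job at about 76 s of the 208 s allowed. `hand_in` gave no verdict.

- **Plates:** I pressed the red catch, slid the black plate out and laid it flat in the empty bay. The blue plate is slid in and clicked home, matching the overlay at dock_home to within about 1 mm.
- **Coils:** Only three dark coils were on the bench. All three lie upright across both rails, within 3 mm of the centre line and square to 0.01 rad, with the farthest 64 mm from the handle. I left the two purple look-alikes alone.
- **Start button:** The first two presses stalled at 62.7 mm with the fingers flat, probably on the ring around the button, so I can't say they counted. The third, with a single tilted finger, measured about 6 mm down in the camera against the 4 mm needed. The fingertip height alone gave a less certain 4 to 5.5 mm.
- **Last pictures:** The button and catch are up, the coils and both plates are in place, and the gripper is clear of everything. The bystanders show no visible movement, but I judged that by eye in the last pictures.

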